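# Cure the jaw model: turn it over onto the lamp stage and wind the clockwork timer

### The job

One of the two jaw models is lying teeth down on the bench: turn it over and set it teeth up, centred on the small round stage of the curing lamp, without letting it drop or topple over. Then wind the lamp's clockwork timer by its black wing key, clockwise, until it comes up against its stop, and leave the other things on the bench where they are.

Things in the scene. Friction and masses are not known exactly. Their poses are not given: they have to be found in the camera images.
- jaw_mid (a point): Centre of the gypsum jaw model to cure: 64 deep (x) x 56 wide (y) x 38 mm high (z), 130-230 g, lying TEETH DOWN. z: from teeth to flat base (up at the start, finally down); x: from the flat heel (rear face, x = -32, starts roughly towards the robot) to the pointed front. Teeth and gums: a horseshoe up to 54 mm wide, z = -19 to -3. The model stands steadily on its heel.
- jaw_slab (a point): Gripping point of the same model, inside its base slab, 4 mm behind and 8 mm above jaw_mid (its x and z; same axes), 28 mm from the heel face, 11 mm from the flat base, 27 mm from the teeth tips. The slab is 22 mm thick; its side faces are parallel, 56 mm apart (along y), from the heel to x = +18 mm from here, then taper to the front.
- other_jaw_mid (a point): The other jaw model, same shape and size, lying TEETH UP on the bench: leave it. This point is its centre, 19 mm over the bench. The two models may have changed sides.
- stage_top (a point): Centre of the top of the curing lamp's round stage: aluminium disc, diameter 50 mm, on a thin stem, its top 62 mm over the bench and 26 mm over the deck of the housing, smaller than the model's base. Axes: x away from the robot, y to its left, z up. The lamp on its stem is behind: nothing of it nearer than x = +75 mm; its head is 110 to 170 mm above the stage top.
- lamp_unit: White housing of the curing lamp, fixed: 250 mm (x) x 240 mm (y), deck 36 mm high. Origin: centre of its underside; x to the back, y to the left, z up. Stage at (-10, +60) mm. The timer's sloping console, 104 mm wide and up to 98 mm high, stands in the right front part, from x = -105 to -5.
- timer_key (a point): The timer's wing key: black bar 60 mm long (x), 11 mm thick (y), standing 30 mm out of a round skirt (62 mm across, lowest 34 mm behind the bar's outer edge). This point: on the turning axis, inside the bar, 10 mm below its outer edge. z points out of the console along the turning axis, leaning 0.5 rad from vertical to the front (robot's side). The axes turn with the key.
- timer (a joint): How far the timer is wound, in rad: grows as the key turns clockwise, seen facing the key; 0 run down, 6.0 at the stop (nearly one turn). It starts partly wound, 0.2 to 1.0. Turning it takes 0.1 N m at first and about 0.17 N m near the stop, as the spring builds up; it stays where it is let go.
- spatula_grip (a point): Handle of a plaster spatula about 200 mm long lying on the bench in front of the lamp: leave it.
- bowl: Green mixing bowl, 116 mm across, 65 mm high, origin at its underside: leave it.
- rack: Clear rack with instruments, 70 x 130 mm, 187 mm high, origin at its underside: leave it.
- articulator: Metal articulator, 100 x 90 mm, 125 mm high, origin at its underside: leave it.
- handpiece: Curing handpiece in its cradle, 100 x 80 mm, 205 mm high, origin at its underside: leave it.
- jar: Glass jar with a black lid, 70 mm across, 60 mm high, origin at its underside: leave it.
Mind the look-alikes: they are no part of the job. Leave any red, turquoise or yellow look-alike of the part that bears jaw_mid alone.

How it is judged:
By the outcome, as a careful person would: the job done as asked, in the order asked, and still so for the second after the job is handed in, with the robot touching nothing.
It also fails if it takes over 72 s, if anything falls off the work surface, if the arm or the gripper's body presses on something with over 40 N, if the wrist force passes 120 N, or if a joint passes its speed limit or range.

### The arm

A 7-joint arm with a two-finger parallel gripper is mounted at the origin on the work surface. World frame = base frame: x ahead of the robot, y to its left, z up, the work surface at z = 0. Lengths are in m, angles in rad, forces in N, time in s.
With the tool pointing down it reaches from about 0.4 to 0.9 m from the base axis. Payload 5.5 kg.
Tool frame: the origin (TCP) lies midway between the tips of the shut fingers; the grasp point (between the pads) lies 19 mm behind it; z points along the fingers, y is the line along which they close (so a half turn about z gives the same grasp; the last joint's range is limited). The gripper opens to 92 mm and grips with 3 to 60 N. Pads are 19 mm wide; open, the fingers measure 130 mm over their backs; the gripper's body (75 mm by 190 mm) begins 47 mm behind the grasp point.
Start: joints at [-0.998, 0.501, -0.427, 1.55, 0.221, 1.138, -0.21], TCP at [0.198, 0.619, 0.227] pointing down, gripper open.
Joint ranges: [-2.88, 2.88], [-0.31, 2.03], [-1.54, 1.56], [0.2, 2.42], [-1.41, 4.55], [0.19, 2.02], [-2.57, 2.57]. Speed limits (rad/s): [2.57, 2.57, 3.14, 3.14, 3.14, 3.14, 3.14].

### API

Orientations are given as a rotation vector (axis times angle).
In Python, from plant import bot, cams gives the robot as it stands. The module is installed in compiled form; this text tells all that it offers.
- The arm moves only by the tool carry_out, never from a script. Its argument "increments" is a list of rows, each an object of numbers: "gripper": the gripper's target within -1 to 1 (shut at 1, half-way at 0, fully open at -1); "x", "y", "z": the shift along the world's x, y, z in cm; "wx", "wy", "wz": the turn, a rotation vector about the world's x, y, z in rad. In form: [{"gripper": .., "x": .., "y": .., "z": .., "wx": .., "wy": .., "wz": ..}, ...]. A call has 1 to 8 rows; each row is the pose to reach, as a shift and turn from the pose commanded when the call began; what a row does not reach only later rows make up. A row lasts 1/12 s, in which the tool goes at most 41.7 mm and 7.16 degrees, less where a joint would pass 70% of its speed; a pose out of reach is approached as far as the arm can. A call with a gripper value outside its range is refused whole. The fingers move at their own pace and stop on an object; the grip force is fixed at half the most. Time passes only in rows, so rows that repeat a pose let the fingers close. It gives the time, the measured TCP pose, the force, the opening and the grip force at its end, in the units of the state.
- bot.get_obs(): the state, without advancing time (a new reading comes with each control period).
- cams.read_camera(name): name is "scene" or "top" or "wrist"; returns (picture, depth): 384x512x3 uint8, red, green, blue; 384x512 float32, m along the optical axis (not along the pixel's ray), 0 where there is no reading.
- cams.camera_info(name): a dict with "mtx" (3x3 intrinsics, pixels), "cam_to_world" (4x4, takes a point from camera to world coordinates). Camera axes: x right, y up, looking along -z (the intrinsics and any distortion apply to the point x, -y, -z); pixel columns grow to the right and rows downward; lengths in m; the calibration is good to about 2 mm. A picture is of the moment at which its call begins: read the wrist's pose just before it. camera_info takes no time and is no camera call; for the wrist camera it gives the pose at the moment of the call.
- bot.close_job(): hands the job in; it is judged then, once.
The state is a dict: "clock": time; "qpos": joint angles; "qd": joint speeds; "tau": joint torques, N m; "tool_pos": TCP position; "tcp_rot": TCP orientation; "contact_force": force on the tool from outside, world axes, zero at the start; "ft_torque": the same for the moment, N m; "finger_gap": finger opening in m; "gripper_force": force on a finger pad.
Only numpy, scipy, OpenCV 4.12 (cv2) and the standard library are available. Lean on these libraries where they do the work, as an engineer would, in place of code of your own. Each camera call takes 0.05 s, during which the arm holds its last target. There are 200 camera calls.

## Working session

There is one attempt and no reset: what is moved stays moved. The work goes in short steps, Python scripts to look and compute and a tool call to move; the robot and the scene stay as the last step left them, time stands still between calls to the robot, and variables do not carry over. Pictures are saved under pics/ and viewed, at most 10 in all, crops included, and the job is handed in when it is done.

Besides the shell and the picture viewer there is one more tool, called after "Request:" as a command line: name --argument value ..., lists and objects as JSON in quotes. carry_out: Moves the arm, as the interface text tells. Its arguments: {"type":"object","properties":{"increments":{"type":"array"}},"required":["increments"]}

```bash
mkdir -p pics; cat > h.py <<'E'
import numpy as np, cv2
from plant import bot, cams
from scipy.spatial.transform import Rotation as R
def snap(n):
    i=cams.camera_info(n); p,d=cams.read_camera(n)
    return p,d,i
def cloud(d,i):
    K=np.array(i["mtx"]);T=np.array(i["cam_to_world"])
    v,u=np.mgrid[:d.shape[0],:d.shape[1]]
    x=(u-K[0,2])/K[0,0]*d; y=(v-K[1,2])/K[1,1]*d
    P=np.stack([x,-y,-d],-1)@T[:3,:3].T+T[:3,3]
    P[d<=0]=np.nan
    return P
def save(n,p): cv2.imwrite('pics/'+n,cv2.cvtColor(p,cv2.COLOR_RGB2BGR))
E
python3 - <<'E'
from h import *
for n in("top","scene"):
    p,d,i=snap(n); save(n+'0.png',p); np.savez(n+'0.npz',p=p,d=d,P=cloud(d,i)); print(n,i)
o=bot.get_obs();print(o)
E
```

```text
top {'mtx': array([[424.6524331 ,   0.        , 250.20780394],
       [  0.        , 424.6524331 , 197.06448897],
       [  0.        ,   0.        ,   1.        ]]), 'cam_to_world': array([[ 2.63217003e-02,  9.94521634e-01, -1.01162674e-01,
         4.09419493e-01],
       [-9.99653287e-01,  2.62563170e-02, -1.97799221e-03,
        -4.18845549e-03],
       [ 6.89003188e-04,  1.01179664e-01,  9.94867931e-01,
         1.36792833e+00],
       [ 0.00000000e+00,  0.00000000e+00,  0.00000000e+00,
         1.00000000e+00]])}
scene {'mtx': array([[446.25791925,   0.        , 255.04755944],
       [  0.        , 446.25791925, 184.95282915],
       [  0.        ,   0.        ,   1.        ]]), 'cam_to_world': array([[-0.31728636, -0.7813091 ,  0.53748065,  1.47380408],
       [ 0.94832263, -0.25920336,  0.18302405,  0.32733226],
       [-0.00368157,  0.5677761 ,  0.8231748 ,  1.49911557],
       [ 0.        ,  0.        ,  0.        ,  1.        ]])}
{'clock': 0.1, 'qpos': array([-0.99779588,  0.50175574, -0.42679592,  1.55131807,  0.22077451,
        1.13829897, -0.21029228]), 'qd': array([ 0.00035657, -0.0016056 , -0.00329768, -0.00152656, -0.00041905,
       -0.00100058,  0.00147984]), 'tau': array([-1.13748861e-02, -5.67874074e+01, -5.83793789e+00, -2.79913670e+01,
       -6.88200211e-02,  2.40139081e-02,  1.86333023e-05]), 'tool_pos': array([0.19801217, 0.61845506, 0.2257914 ]), 'tcp_rot': array([-4.84589581e-01, -3.10363987e+00,  2.66945546e-03]), 'contact_force': array([-0.04694352, -0.80157951,  0.45543193]), 'ft_torque': array([ 0.05411054, -0.03494591, -0.06839916]), 'gripper_force': 0.0, 'finger_gap': 0.09212624667678404}
```

View pics/top0.png

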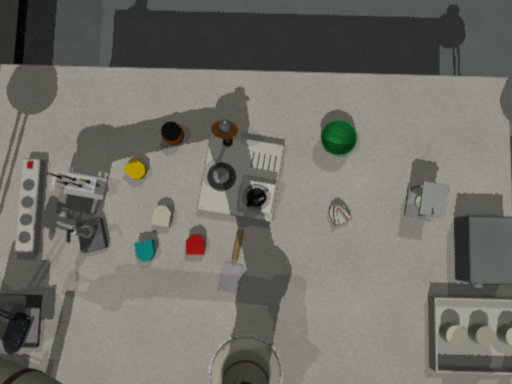

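View pics/scene0.png

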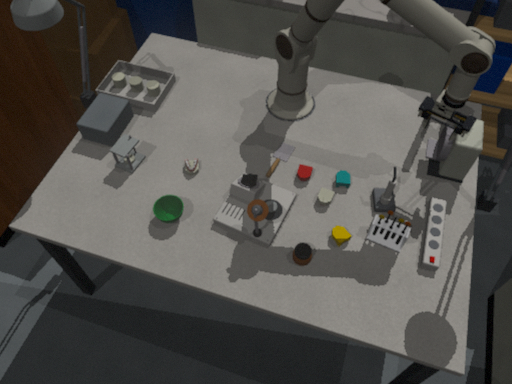

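Top view: two uncoloured jaws are candidates, one at (162,216) showing a plain flat base (teeth down) and one at (340,215) showing gums and teeth (teeth up). The red (196,244), turquoise (145,250) and yellow (135,170) ones are look-alikes. Stage is at (222,176) and the key at (256,197). The jaw at (162,216) fits; I'll confirm it with a crop and measure.

```bash
python3 - <<'E'
from h import *
z=np.load('top0.npz');p,P=z['p'],z['P']
c=p[135:265,115:295]; save('crop1.png',cv2.resize(c,None,fx=4.4,fy=4.4,interpolation=cv2.INTER_CUBIC))
for n,(u,v) in dict(bench=(180,300),jaw=(162,216),stage=(222,176),deck=(240,150),key=(256,197)).items(): print(n,P[v,u].round(4))
# jaw top face
def face(u0,u1,v0,v1,z0,z1):
    Q=P[v0:v1,u0:u1]; m=(Q[...,2]>z0)&(Q[...,2]<z1)
    q=Q[m]; vv,uu=np.nonzero(m); r=cv2.minAreaRect((q[:,:2]*1000).astype(np.float32)); return q,r
q,r=face(148,178,200,234,.03,.05); print('jaw',len(q),np.median(q[:,2]),r)
h=cv2.convexHull((q[:,:2]*1000).astype(np.float32))[:,0]; print(h.round().tolist())
q,r=face(203,240,160,192,.054,.07); print('stage',len(q),np.median(q[:,2]),q.mean(0),r)
q,r=face(236,280,175,222,.09,.16); print('key',len(q),q[:,2].max(),q.mean(0),r)
q,r=face(190,290,135,225,.032,.04); print('deck',len(q),np.median(q[:,2]),r)
q,r=face(186,208,232,258,.02,.05); print('red',q.mean(0),r)
q,r=face(218,246,225,300,.004,.03); print('spat',q.mean(0),r)
E
```

```text
bench [ 2.158e-01  2.117e-01 -2.000e-04]
jaw [0.478  0.2742 0.033 ]
stage [0.6066 0.0882 0.0556]
deck [0.6949 0.035  0.0355]
key [ 0.5394 -0.0191  0.0959]
jaw 337 0.03723466022408206 ((478.8352966308594, 275.6053161621094), (57.85202407836914, 63.55816650390625), 84.38153076171875)
[[510.0, 267.0], [509.0, 279.0], [509.0, 284.0], [502.0, 294.0], [499.0, 297.0], [489.0, 302.0], [487.0, 302.0], [471.0, 305.0], [452.0, 306.0], [449.0, 298.0], [447.0, 272.0], [447.0, 268.0], [447.0, 256.0], [447.0, 253.0], [450.0, 251.0], [456.0, 250.0], [472.0, 248.0], [482.0, 246.0], [488.0, 246.0], [501.0, 254.0], [507.0, 259.0]]
stage 196 0.06094766874844182 [0.60740251 0.09133691 0.06104084] ((607.6143798828125, 91.2137451171875), (48.34436798095703, 46.620887756347656), 46.26128387451172)
key 330 0.11753279794905414 [ 0.55999904 -0.02396287  0.0973356 ] ((560.97314453125, -30.404834747314453), (86.69796752929688, 95.36985778808594), 13.770952224731445)
deck 3586 0.03552816332511988 ((608.6087646484375, 30.397674560546875), (239.16839599609375, 248.74058532714844), 82.0475082397461)
red [0.38983069 0.16701128 0.0364588 ] ((391.73321533203125, 167.2776336669922), (59.05544662475586, 55.254268646240234), 1.9003010988235474)
spat [0.34961902 0.04531575 0.01055678] ((341.5701599121094, 53.60997009277344), (230.65904235839844, 81.68550109863281), 3.548159122467041)
```

View pics/crop1.png

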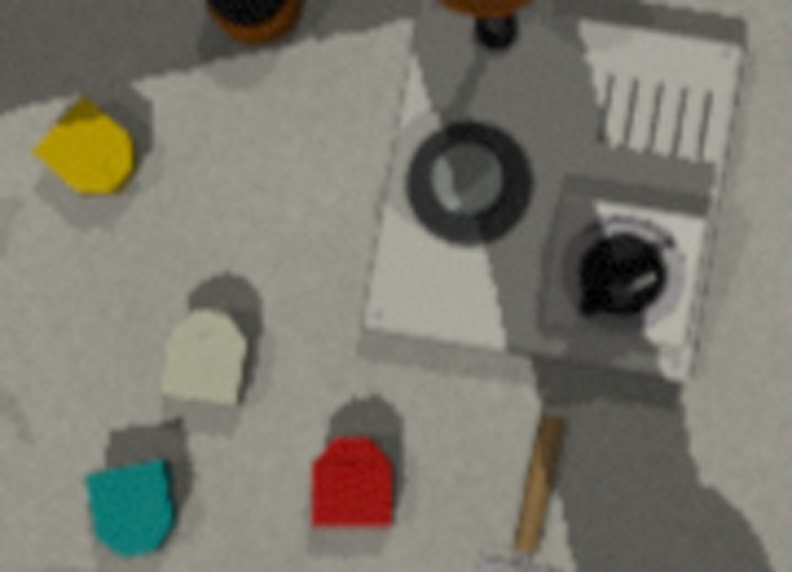

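The crop shows the plain cream base (pointed front up-image) at top-view (162,216), so this is jaw_mid, lying teeth down with its heel towards the robot. Centre is (0.4785, 0.2765), yaw about -0.10. Moving over it clear of the handpiece.

Request:
carry_out --increments '[{"gripper": -1,"x": 0,"y": -4,"z": 1},{"gripper": -1,"x": 1,"y": -8,"z": 1,"wz": 0.05},{"gripper": -1,"x": 3,"y": -12,"z": 1,"wz": 0.1},{"gripper": -1,"x": 5,"y": -15,"z": 1,"wz": 0.15},{"gripper": -1,"x": 8,"y": -18,"z": 1,"wz": 0.21},{"gripper": -1,"x": 10.5,"y": -21,"z": 1,"wz": 0.21},{"gripper": -1,"x": 13,"y": -24,"z": 1,"wz": 0.21},{"gripper": -1,"x": 15.5,"y": -27,"z": 1,"wz": 0.21}]'

```text
invalid input
```

Request:
carry_out --increments '[{"gripper": -1,"x": 3,"y": -2},{"gripper": -1,"x": 6,"y": -4},{"gripper": -1,"x": 9,"y": -6},{"gripper": -1,"x": 12.5,"y": -7.2},{"gripper": -1,"x": 12.5,"y": -7.2},{"gripper": -1,"x": 12.5,"y": -7.2}]'

```text
invalid input
```

```bash
python3 - <<'E'
from h import *
o=bot.get_obs();print({k:np.round(o[k],4).tolist() for k in('clock','qpos','tool_pos','tcp_rot','contact_force')})
q=o['qpos']
Rt=R.from_rotvec(o['tcp_rot'])
print(Rt.as_matrix().round(3))
q0=np.array([-0.998,0.501,-0.427,1.55,0.221,1.138,-0.21]);Rt0=R.from_rotvec([-4.84589581e-01, -3.10363987e+00,  2.66945546e-03])
for s in('zyzyzyz',):
    for qq,r in((q0,Rt0),(q,Rt)):
        M=R.identity()
        for a,c in zip(qq,s): M=M*R.from_rotvec(a*np.eye(3)['xyz'.index(c)])
        print((r*M.inv()).as_rotvec().round(3),(M.inv()*r).as_rotvec().round(3), M.as_matrix()[:,2].round(3))
p,d,i=snap('wrist');save('w1.png',p);np.savez('w1.npz',p=p,d=d,P=cloud(d,i));print(np.array(i['cam_to_world']).round(3))
E
```

```text
{'clock': 0.1, 'qpos': [-0.9978, 0.5018, -0.4268, 1.5513, 0.2208, 1.1383, -0.2103], 'tool_pos': [0.198, 0.6185, 0.2258], 'tcp_rot': [-0.4846, -3.1036, 0.0027], 'contact_force': [-0.0469, -0.8016, 0.4554]}
[[-0.952  0.305 -0.001]
 [ 0.305  0.952 -0.002]
 [ 0.    -0.002 -1.   ]]
[-0.001  0.002  0.952] [ 0.001 -0.    -0.952] [ 0.    -0.001 -1.   ]
[-0.002 -0.     0.951] [ 0.002 -0.002 -0.951] [-0.001  0.002 -1.   ]
[[ 0.305 -0.917 -0.258  0.127]
 [ 0.952  0.293  0.084  0.642]
 [-0.002 -0.271  0.962  0.384]
 [ 0.     0.     0.     1.   ]]
```

Request:
carry_out --increments '[{"gripper": -1,"x": 0,"y": -4,"z": 1,"wx": 0,"wy": 0,"wz": 0},{"gripper": -1,"x": 1,"y": -8,"z": 1,"wx": 0,"wy": 0,"wz": 0.05},{"gripper": -1,"x": 3,"y": -12,"z": 1,"wx": 0,"wy": 0,"wz": 0.1},{"gripper": -1,"x": 5,"y": -15,"z": 1,"wx": 0,"wy": 0,"wz": 0.15},{"gripper": -1,"x": 8,"y": -18,"z": 1,"wx": 0,"wy": 0,"wz": 0.21},{"gripper": -1,"x": 10.5,"y": -21,"z": 1,"wx": 0,"wy": 0,"wz": 0.21},{"gripper": -1,"x": 13,"y": -24,"z": 1,"wx": 0,"wy": 0,"wz": 0.21},{"gripper": -1,"x": 15.5,"y": -27,"z": 1,"wx": 0,"wy": 0,"wz": 0.21}]'

```text
clock: 0.82
tool_pos: [0.354, 0.3472, 0.2367]
tcp_rot: [0.157, 3.138, -0.0]
contact_force: [-0.5, 1.8, -0.3]
finger_gap: 0.0918
gripper_force: 0.0
```

```bash
cat >> h.py <<'E'
import json,os
def st(log=True):
    o=bot.get_obs()
    print({k:np.round(o[k],4).tolist() for k in('clock','qpos','tool_pos','tcp_rot','contact_force','finger_gap','gripper_force')})
    print(R.from_rotvec(o['tcp_rot']).as_matrix().round(3).tolist())
    if log: open('log.jsonl','a').write(json.dumps([list(map(float,o[k])) for k in('qpos','tool_pos','tcp_rot')])+'\n')
    return o
E
python3 - <<'E'
from h import *
open('log.jsonl','a').write(json.dumps([[-0.99779588,0.50175574,-0.42679592,1.55131807,0.22077451,1.13829897,-0.21029228],[0.19801217,0.61845506,0.2257914],[-4.84589581e-01,-3.10363987e+00,2.66945546e-03]])+'\n')
st()
E
```

```text
{'clock': 0.8167, 'qpos': [-0.4946, 0.2028, -0.3788, 1.9199, 0.0869, 1.0345, 0.5601], 'tool_pos': [0.354, 0.3472, 0.2367], 'tcp_rot': [0.1569, 3.1376, -0.0001], 'contact_force': [-0.5013, 1.8484, -0.3244], 'finger_gap': 0.0918, 'gripper_force': 0.0}
[[-0.995, 0.1, 0.0], [0.1, 0.995, -0.0], [-0.0, -0.0, -1.0]]
```

Request:
carry_out --increments '[{"gripper": -1,"x": 3,"y": -2,"z": 0,"wx": 0,"wy": 0,"wz": 0},{"gripper": -1,"x": 6,"y": -4,"z": 0,"wx": 0.01,"wy": 0.1,"wz": 0},{"gripper": -1,"x": 9,"y": -6,"z": 0,"wx": 0.02,"wy": 0.2,"wz": 0},{"gripper": -1,"x": 12,"y": -7,"z": 0,"wx": 0.03,"wy": 0.3,"wz": 0},{"gripper": -1,"x": 12,"y": -7,"z": 0,"wx": 0.04,"wy": 0.4,"wz": 0},{"gripper": -1,"x": 12,"y": -7,"z": 0,"wx": 0.04,"wy": 0.4,"wz": 0},{"gripper": -1,"x": 12,"y": -7,"z": 0,"wx": 0.04,"wy": 0.4,"wz": 0}]'

```text
clock: 1.4
tool_pos: [0.4738, 0.2779, 0.2343]
tcp_rot: [-0.141, -2.733, -0.027]
contact_force: [0.4, 0.3, 0.5]
finger_gap: 0.0918
gripper_force: 0.0
```

```bash
cat >> h.py <<'E'
def FK(q,k):
    b,d1,d3,d5,d7,t=k; ex=np.eye(3)
    A=R.from_rotvec(b*ex[2]);p=np.array([0,0,d1])
    A=A*R.from_rotvec(q[0]*ex[2])*R.from_rotvec(q[1]*ex[1])*R.from_rotvec(q[2]*ex[2]); p=p+A.apply([0,0,d3])
    A=A*R.from_rotvec(q[3]*ex[1])*R.from_rotvec(q[4]*ex[2]); p=p+A.apply([0,0,d5])
    A=A*R.from_rotvec(q[5]*ex[1])*R.from_rotvec((q[6]+t)*ex[2]); p=p+A.apply([0,0,d7])
    return p,A
from scipy.optimize import least_squares
def fitk():
    L=[json.loads(l) for l in open('log.jsonl')]
    def f(k):
        r=[]
        for q,p,w in L:
            P,A=FK(q,k); r+=list(P-p)+list((A.inv()*R.from_rotvec(w)).as_rotvec())
        return r
    s=min((least_squares(f,[b,.35,.4,.4,.3,t]) for b in(0,1.5,3,-1.5) for t in(0,1.5,3,-1.5)),key=lambda s:s.cost)
    return s.x,np.abs(s.fun).max()
E
python3 - <<'E'
from h import *
st();print(fitk())
p,d,i=snap('wrist');save('w1.png',p);np.savez('w1.npz',p=p,d=d,P=cloud(d,i))
E
```

```text
{'clock': 1.4, 'qpos': [-0.2432, 0.539, -0.2887, 1.5185, -0.0842, 1.4375, 0.9753], 'tool_pos': [0.4738, 0.2779, 0.2343], 'tcp_rot': [-0.1412, -2.733, -0.0267], 'contact_force': [0.4027, 0.3213, 0.4677], 'finger_gap': 0.0918, 'gripper_force': 0.0}
[[-0.914, 0.103, -0.392], [0.095, 0.995, 0.039], [0.394, -0.002, -0.919]]
(array([-0.7529645 , -1.34083919, -0.53021984, -0.43413392, -1.90486789,
       -1.96736088]), np.float64(0.3535436507398339))
```

View pics/w1.png

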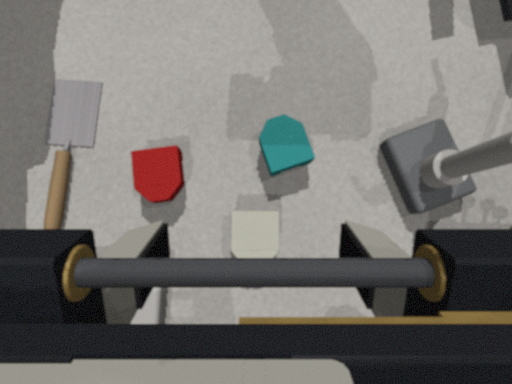

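The wrist view shows the cream jaw at (255,235), centred between the open fingers; red is at (157,173) and turquoise at (287,143), both well off to the side. Fixing the kinematic model's joint signs next, to check reachability.

```bash
python3 - <<'E'
from h import *
import itertools,h
L=[json.loads(l) for l in open('log.jsonl')]
best=[]
for s in itertools.product([1,-1],repeat=4):
    S=np.array([s[0],1,s[1],1,s[2],1,s[3]])
    def f(k):
        r=[]
        for q,p,w in L:
            P,A=FK(S*q,k); r+=list(P-p)+list((A.inv()*R.from_rotvec(w)).as_rotvec())
        return r
    for b in(0,3):
      for t in (0,1.5,3,-1.5):
        z=least_squares(f,[b,.35,.4,.4,.3,t]); best.append((np.abs(z.fun).max(),s,z.x.round(4).tolist()))
best.sort();
for b in best[:6]:print(b)
E
```

```text
(np.float64(0.01319438948971621), (-1, -1, -1, -1), [-0.0335, 0.3204, 0.5258, 0.4573, 0.3637, 1.5382])
(np.float64(0.013194391716460155), (-1, -1, -1, -1), [-0.0335, 0.3204, 0.5258, 0.4573, 0.3637, 1.5382])
(np.float64(0.013194392484523863), (-1, -1, -1, -1), [-0.0335, 0.3204, 0.5258, 0.4573, 0.3637, 1.5382])
(np.float64(0.01319439271678575), (-1, -1, -1, -1), [-0.0335, 0.3204, 0.5258, 0.4573, 0.3637, 1.5382])
(np.float64(0.013194392763966032), (-1, -1, -1, -1), [-0.0335, 0.3204, 0.5258, 0.4573, 0.3637, 1.5382])
(np.float64(0.3518792416682051), (-1, 1, 1, -1), [0.2982, -0.2875, 1.0428, 0.1986, 0.3418, 1.086])
```

```bash
cat >> h.py <<'E'
SG=np.array([-1,1,-1,1,-1,1,-1.])
LO=np.array([-2.88,-.31,-1.54,.2,-1.41,.19,-2.57]);HI=np.array([2.88,2.03,1.56,2.42,4.55,2.02,2.57])
def FK(q,k):
    d1,d3,d5,d7,a3,a4,a6=k; q=SG*q; ex=np.eye(3)
    A=R.identity();p=np.array([0,0,d1]); r=lambda a,i:R.from_rotvec(a*ex[i])
    A=r(q[0],2)*r(q[1],1)*r(q[2],2); p=p+A.apply([a3,0,d3])
    A=A*r(q[3],1); p=p+A.apply([a4,0,0]); A=A*r(q[4],2); p=p+A.apply([0,0,d5])
    A=A*r(q[5],1); p=p+A.apply([a6,0,0]); A=A*r(q[6]+np.pi/2,2); p=p+A.apply([0,0,d7])
    return p,A
def fitk():
    L=[json.loads(l) for l in open('log.jsonl')]
    def f(k):
        o=[]
        for q,p,w in L:
            P,A=FK(np.array(q),k); o+=list(P-p)+list((A.inv()*R.from_rotvec(w)).as_rotvec())
        return o
    s=least_squares(f,[.32,.52,.45,.36,.0,0,0]); return s.x,np.abs(s.fun).max()
def IK(p,A,k,q0):
    def f(q):
        P,B=FK(q,k); return np.r_[(P-p)*5,(B.inv()*A).as_rotvec(),(q-q0)*1e-3]
    s=least_squares(f,np.clip(q0,LO+.01,HI-.01),bounds=(LO,HI)); return s.x,np.abs(s.fun[:6]).max()
def pose(g,yaw,pitch,roll=0):
    """grasp point g; tool y = horizontal at yaw (yaw 0: +y), pitch = back-tilt (+) ; -1.17 = forward"""
    A=R.from_euler('z',yaw)*R.from_rotvec([0,pitch,0])*R.from_rotvec([0,np.pi,0])*R.from_rotvec([0,0,roll])
    return np.array(g)+A.apply([0,0,.019]),A
E
cat > ik.py <<'E'
from h import *
k,e=fitk(); print(k.round(4),e)
q=bot.get_obs()['qpos']
rng=np.random.default_rng(0)
def chain(name,seq,q):
    for s in seq:
        q,e=IK(*pose(*s),k,q); print(name,s,'err',round(e,3),q.round(2).tolist())
    return q
J=(.474,.2765)
q1=chain('g1',[((*J,.12),-.1,.4),((*J,.027),-.1,.4)],q)
S=(.54,.26)
for b in (.4,.25,.0):
  for yaw in(-.1,.3):
    print('---',b,yaw)
    q2=chain('lift',[((*J,.2),-.1,b),((*S,.22),yaw,b-.4),((*S,.22),yaw,b-.8),((*S,.22),yaw,b-1.2),((*S,.22),yaw,b-1.57),((*S,.028),yaw,b-1.57)],q1)
T=(.607,.091)
for b in(.4,.2):
  for yaw in(0,.1,-.15):
    q3=chain('D',[((T[0],T[1],.2),yaw,b-.8),((T[0],T[1],.2),yaw,b-1.57),((T[0],T[1],.073),yaw,b-1.57)],q1)
E
python3 ik.py
```

```text
[ 1.843e-01  5.398e-01  4.056e-01  3.631e-01 -1.130e-02 -1.086e-01
  3.000e-04] 0.010349485607489883
g1 ((0.474, 0.2765, 0.12), -0.1, 0.4) err 0.0 [-0.24, 0.61, -0.28, 1.74, -0.07, 1.15, 1.01]
g1 ((0.474, 0.2765, 0.027), -0.1, 0.4) err 0.0 [-0.24, 0.71, -0.27, 1.82, -0.05, 0.97, 1.03]
--- 0.4 -0.1
lift ((0.474, 0.2765, 0.2), -0.1, 0.4) err 0.0 [-0.24, 0.55, -0.29, 1.63, -0.08, 1.31, 0.99]
lift ((0.54, 0.26, 0.22), -0.1, 0.0) err 0.0 [-0.3, 0.4, -0.22, 1.73, 0.1, 1.02, 0.91]
lift ((0.54, 0.26, 0.22), -0.1, -0.4) err 0.0 [-0.5, 0.23, -0.12, 2.04, 0.5, 0.62, 0.49]
lift ((0.54, 0.26, 0.22), -0.1, -0.7999999999999999) err 0.0 [-0.63, 0.17, -0.17, 2.33, 1.49, 0.62, -0.59]
lift ((0.54, 0.26, 0.22), -0.1, -1.17) err 0.088 [0.03, 0.84, -1.54, 2.42, 1.73, 1.93, -0.89]
lift ((0.54, 0.26, 0.028), -0.1, -1.17) err 0.193 [-0.28, 1.11, -1.06, 2.42, 1.86, 2.02, -1.28]
--- 0.4 0.3
lift ((0.474, 0.2765, 0.2), -0.1, 0.4) err 0.0 [-0.24, 0.55, -0.29, 1.63, -0.08, 1.31, 0.99]
lift ((0.54, 0.26, 0.22), 0.3, 0.0) err 0.0 [-0.22, 0.41, -0.33, 1.73, 0.15, 1.02, 1.26]
lift ((0.54, 0.26, 0.22), 0.3, -0.4) err 
[... 3609 characters left out ...]
76, -1.54, 2.42, 1.91, 1.57, -0.61]
D ((0.607, 0.091, 0.073), 0, -1.37) err 0.457 [-0.08, 1.04, -0.86, 2.42, 2.04, 2.02, -1.24]
D ((0.607, 0.091, 0.2), 0.1, -0.6000000000000001) err 0.0 [0.29, 0.18, -0.54, 2.27, 0.92, 0.19, 0.6]
D ((0.607, 0.091, 0.2), 0.1, -1.37) err 0.414 [0.79, 0.6, -1.54, 2.42, 2.0, 1.04, -0.46]
D ((0.607, 0.091, 0.073), 0.1, -1.37) err 0.48 [0.12, 1.09, -1.17, 2.42, 2.08, 2.02, -0.93]
D ((0.607, 0.091, 0.2), -0.15, -0.6000000000000001) err 0.0 [-0.65, 0.19, 0.43, 2.25, 0.72, 0.22, 0.5]
D ((0.607, 0.091, 0.2), -0.15, -1.37) err 0.261 [0.29, 0.94, -1.49, 2.42, 1.9, 2.02, -0.81]
D ((0.607, 0.091, 0.073), -0.15, -1.37) err 0.359 [-0.14, 1.03, -0.79, 2.42, 1.98, 2.02, -1.36]
```

```bash
cat > ik2.py <<'E'
from h import *
k,e=fitk(); q=bot.get_obs()['qpos']
rng=np.random.default_rng(0)
starts=[q]+[np.clip(q+rng.normal(0,.8,7),LO+.02,HI-.02) for _ in range(5)]
def best(s):
    r=[IK(*pose(*s),k,x) for x in starts]; ok=[x for x in r if x[1]<.01]
    if not ok: return min(r,key=lambda x:x[1])
    return min(ok,key=lambda x:np.abs(x[0]-q).max())
for nm,g in(('S',(.52,.27,.03)),('T',(.607,.091,.075))):
  for yaw in np.arange(-2.4,2.5,.4):
    for b in(.35,):
      a=best((g,yaw,b-1.57)); c=best((g,yaw,b)); 
      print(nm,yaw.round(2),'fwd',a[1].round(2),a[0].round(2).tolist() if a[1]<.01 else '','back',c[1].round(2),c[0].round(2).tolist() if c[1]<.01 else '')
E
time python3 ik2.py
```

```text
S -2.4 fwd 0.02  back 0.0 [-0.52, 0.43, 0.14, 2.31, -1.14, 0.19, -0.13]
S -2.0 fwd 0.0 [-1.08, 1.57, 1.45, 1.15, -0.36, 1.87, -0.24] back 0.0 [-0.35, 0.46, 0.02, 2.25, -0.95, 0.32, 0.13]
S -1.6 fwd 0.0 [-1.16, 1.23, 0.72, 1.44, 0.25, 1.44, -0.72] back 0.0 [-0.32, 0.51, 0.05, 2.15, -0.8, 0.51, 0.4]
S -1.2 fwd 0.0 [-1.43, 1.21, 0.9, 1.76, 0.32, 1.0, -0.61] back 0.0 [-0.26, 0.57, -0.03, 2.03, -0.57, 0.66, 0.56]
S -0.8 fwd 0.0 [-1.78, 1.64, 1.56, 2.1, -0.76, 0.61, 0.61] back 0.0 [-0.22, 0.64, -0.12, 1.9, -0.35, 0.79, 0.71]
S -0.4 fwd 0.0 [-0.42, 1.09, -0.93, 2.42, 1.71, 2.02, -1.56] back 0.0 [0.05, 0.78, -0.68, 1.8, 0.23, 0.93, 0.49]
S -0.0 fwd 0.27  back 0.0 [-0.08, 0.79, -0.57, 1.72, 0.24, 1.04, 0.85]
S 0.4 fwd 0.4  back 0.0 [-0.23, 0.78, -0.43, 1.69, 0.26, 1.09, 1.22]
S 0.8 fwd 0.37  back 0.0 [-0.3, 0.77, -0.41, 1.7, 0.37, 1.11, 1.48]
S 1.2 fwd 0.11  back 0.0 [-0.25, 0.78, -0.6, 1.76, 0.61, 1.14, 1.62]
S 1.6 fwd 0.0 [0.88, 1.63, -1.53, 2.23, 1.04, 0.43, 2.22] back 0.0 [-0.24, 0.75, -0.67, 1.86, 0.78, 1.1, 1.83]
S 2.0 fwd 0.0 [0.12, 0.96, -0.13, 1.89, -0.98, 1.28, -1.89] back 0.0 [-0.2
[... 783 characters left out ...]
1.09]
T -0.0 fwd 0.31  back 0.0 [0.05, 0.76, -0.34, 1.56, 0.16, 1.2, 1.25]
T 0.4 fwd 0.3  back 0.0 [0.04, 0.77, -0.43, 1.57, 0.34, 1.23, 1.46]
T 0.8 fwd 0.11  back 0.0 [0.07, 0.78, -0.59, 1.62, 0.55, 1.25, 1.64]
T 1.2 fwd 0.0 [1.18, 1.45, -1.48, 2.23, 0.89, 0.26, 2.26] back 0.0 [0.14, 0.78, -0.79, 1.72, 0.77, 1.27, 1.8]
T 1.6 fwd 0.0 [0.42, 0.89, -0.1, 1.89, -1.05, 1.31, -1.95] back 0.0 [0.22, 0.79, -0.97, 1.84, 0.97, 1.27, 1.99]
T 2.0 fwd 0.0 [0.25, 1.03, 0.02, 1.54, -0.82, 1.63, -1.99] back 0.0 [0.32, 0.78, -1.11, 1.97, 1.13, 1.24, 2.22]
T 2.4 fwd 0.0 [0.09, 1.17, 0.15, 1.19, -0.65, 1.93, -1.91] back 0.0 [0.45, 0.82, -1.28, 2.08, 1.28, 1.22, 2.48]
real	0m56.191s
user	0m56.604s
sys	0m0.104s
```

```bash
cat > plan.py <<'E'
from h import *
from scipy.spatial.transform import Slerp
def plan(wps,g,dt=.11,dx=3.5,hold=0,q=None,start=None):
    """wps: list of (grasp pt,yaw,pitch[,roll]); prints calls"""
    k,e=fitk(); o=bot.get_obs(); q=o['qpos'] if q is None else q
    p,A=(o['tool_pos'],R.from_rotvec(o['tcp_rot'])) if start is None else start
    c,B=p,A; rows=[]; t=np.array([0,0,.019])
    for w in wps:
        P,T=pose(*w); ang=(T*A.inv()).magnitude(); gp0=p-A.apply(t); gp1=P-T.apply(t)
        n=max(1,int(np.ceil(max(ang/dt,np.linalg.norm(gp1-gp0)*100/dx))))
        S=Slerp([0,1],R.concatenate([A,T]))
        for i in range(1,n+1):
            Ai=S(i/n); pi=gp0+(gp1-gp0)*i/n+Ai.apply(t); rows.append((pi,Ai))
        p,A=P,T
    rows+= [rows[-1]]*hold
    for i,(pi,Ai) in enumerate(rows):
        if i%8==0:
            if i: c,B=rows[i-1]
            print('call')
        qn,e=IK(pi,Ai,k,q); 
        d=(pi-c)*100; w=(Ai*B.inv()).as_rotvec()
        print(json.dumps(dict(zip(("gripper","x","y","z","wx","wy","wz"),[g]+[round(float(v),1) for v in d]+[round(float(v),2) for v in w]))),' #' if e<.01 else ' # ERR%.3f'%e,'%.2f'%np.abs(qn-q).max()); q=qn
    print('q end',q.round(2).tolist(), 'TCP end',p.round(3)); return q,(p,A)
E
python3 - <<'E'
from plan import *
z=np.load('top0.npz');P=z['P'];hsv=cv2.cvtColor(z['p'],cv2.COLOR_RGB2HSV)
for n,(u,v) in dict(tur=(145,250),yel=(135,170),red=(196,244)).items():
    W=P[v-18:v+18,u-18:u+18]; m=(W[...,2]>.02)&(hsv[v-18:v+18,u-18:u+18,1]>150)
    print(n,np.nanmin(W[m],0).round(3),np.nanmax(W[m],0).round(3))
J=(.4745,.277)
print('G1'); q,s=plan([((*J,.10),-.1,.5),((*J,.027),-.1,.5)],-1)
print('FLIP'); S=(.49,.235)
q,s=plan([((*J,.2),-.1,.5),((.49,.25,.25),-1.6,.3),((*S,.25),-1.6,-1.07),((*S,.03),-1.6,-1.07)],1,q=q,start=s)
print('UNDER b2');q,s=plan([((S[0],S[1]+.08,.09),-1.6,-1.07),((S[0],S[1]+.08,.25),-1.6,-1.07),((*S,.25),-1.6,.35),((*S,.03),-1.6,.35),((*S,.25),-1.6,.35),((.6,.12,.25),-1.6,-1.22),((.607,.091,.075),-1.6,-1.22)],1,q=q,start=s)
E
```

```text
tur [0.34  0.294 0.028] [0.402 0.354 0.044]
yel [0.595 0.334 0.029] [0.664 0.406 0.044]
red [0.365 0.141 0.029] [0.422 0.195 0.044]
G1
call
{"gripper": -1, "x": -0.1, "y": -0.0, "z": -3.0, "wx": 0.0, "wy": 0.02, "wz": -0.0}  # 0.05
{"gripper": -1, "x": -0.3, "y": -0.1, "z": -6.1, "wx": 0.0, "wy": 0.04, "wz": -0.0}  # 0.05
{"gripper": -1, "x": -0.4, "y": -0.1, "z": -9.1, "wx": 0.01, "wy": 0.06, "wz": -0.0}  # 0.05
{"gripper": -1, "x": -0.6, "y": -0.1, "z": -12.2, "wx": 0.01, "wy": 0.08, "wz": -0.0}  # 0.04
{"gripper": -1, "x": -0.7, "y": -0.1, "z": -15.2, "wx": 0.01, "wy": 0.1, "wz": -0.0}  # 0.04
{"gripper": -1, "x": -0.7, "y": -0.1, "z": -17.7, "wx": 0.01, "wy": 0.1, "wz": -0.0}  # 0.05
{"gripper": -1, "x": -0.7, "y": -0.1, "z": -20.1, "wx": 0.01, "wy": 0.1, "wz": -0.0}  # 0.04
{"gripper": -1, "x": -0.7, "y": -0.1, "z": -22.5, "wx": 0.01, "wy": 0.1, "wz": -0.0}  # 0.04
q end [-0.22, 0.76, -0.28, 1.75, -0.08, 1.08, 1.05] TCP end [0.465 0.278 0.01 ]
FLIP
call
{"gripper": 1, "x": 0.0, "y": 0.0, "z": 3.5, "wx": 0.0, "wy": 0.0, "wz": 0.0}  # 0.06
{"gripper": 1, "x": 0.0, "y": 0.0, "z": 6
[... 7937 characters left out ...]
"x": 1.5, "y": -1.7, "z": 0.4, "wx": -0.21, "wy": 0.01, "wz": 0.0}  # 0.05
{"gripper": 1, "x": 1.6, "y": -2.2, "z": -2.6, "wx": -0.21, "wy": 0.01, "wz": 0.0}  # 0.04
{"gripper": 1, "x": 1.7, "y": -2.7, "z": -5.5, "wx": -0.21, "wy": 0.01, "wz": 0.0}  # 0.04
{"gripper": 1, "x": 1.8, "y": -3.2, "z": -8.4, "wx": -0.21, "wy": 0.01, "wz": 0.0}  # 0.04
{"gripper": 1, "x": 1.9, "y": -3.6, "z": -11.3, "wx": -0.21, "wy": 0.01, "wz": 0.0}  # 0.04
{"gripper": 1, "x": 2.0, "y": -4.1, "z": -14.2, "wx": -0.21, "wy": 0.01, "wz": 0.0}  # 0.04
{"gripper": 1, "x": 2.2, "y": -4.6, "z": -17.1, "wx": -0.21, "wy": 0.01, "wz": 0.0}  # 0.04
q end [-0.8, 1.03, 0.4, 1.63, 0.68, 1.34, -0.94] TCP end [0.606 0.073 0.068]
```

Request:
carry_out --increments '[{"gripper": -1,"x": -0.1,"y": 0,"z": -3,"wx": 0,"wy": 0.02,"wz": 0},{"gripper": -1,"x": -0.3,"y": -0.1,"z": -6,"wx": 0,"wy": 0.04,"wz": 0},{"gripper": -1,"x": -0.4,"y": -0.1,"z": -9,"wx": 0.01,"wy": 0.06,"wz": 0},{"gripper": -1,"x": -0.6,"y": -0.1,"z": -12,"wx": 0.01,"wy": 0.08,"wz": 0},{"gripper": -1,"x": -0.7,"y": -0.1,"z": -15,"wx": 0.01,"wy": 0.1,"wz": 0},{"gripper": -1,"x": -0.7,"y": -0.1,"z": -18,"wx": 0.01,"wy": 0.1,"wz": 0},{"gripper": -1,"x": -0.7,"y": -0.1,"z": -20.5,"wx": 0.01,"wy": 0.1,"wz": 0},{"gripper": -1,"x": -0.7,"y": -0.1,"z": -22.4,"wx": 0.01,"wy": 0.1,"wz": 0}]'

```text
clock: 2.12
tool_pos: [0.4639, 0.2796, 0.0123]
tcp_rot: [-0.126, -2.637, -0.033]
contact_force: [-0.7, 0.8, 0.7]
finger_gap: 0.092
gripper_force: 0.0
```

Request:
carry_out --increments '[{"gripper": 1,"x": 0,"y": 0,"z": 0,"wx": 0,"wy": 0,"wz": 0},{"gripper": 1,"x": 0,"y": 0,"z": 0,"wx": 0,"wy": 0,"wz": 0},{"gripper": 1,"x": 0,"y": 0,"z": 0,"wx": 0,"wy": 0,"wz": 0},{"gripper": 1,"x": 0,"y": 0,"z": 0,"wx": 0,"wy": 0,"wz": 0},{"gripper": 1,"x": 0,"y": 0,"z": 0,"wx": 0,"wy": 0,"wz": 0},{"gripper": 1,"x": 0,"y": 0,"z": 0,"wx": 0,"wy": 0,"wz": 0}]'

```text
clock: 2.62
tool_pos: [0.467, 0.2785, 0.0141]
tcp_rot: [-0.131, -2.639, -0.035]
contact_force: [-0.1, -0.2, 0.1]
finger_gap: 0.0563
gripper_force: 1.0
```

```bash
python3 - <<'E'
from h import *
o=st();A=R.from_rotvec(o['tcp_rot']);print('grasp pt',(o['tool_pos']-A.apply([0,0,.019])).round(4))
E
```

```text
{'clock': 2.6167, 'qpos': [-0.2454, 0.8589, -0.2662, 1.5621, -0.0654, 1.1683, 1.0445], 'tool_pos': [0.467, 0.2785, 0.0141], 'tcp_rot': [-0.1313, -2.6386, -0.0351], 'contact_force': [-0.1453, -0.182, 0.0612], 'finger_gap': 0.0563, 'gripper_force': 0.9959}
[[-0.873, 0.1, -0.477], [0.087, 0.995, 0.049], [0.48, 0.001, -0.877]]
grasp pt [0.4761 0.2776 0.0308]
```

Request:
carry_out --increments '[{"gripper": 1,"x": 0,"y": 0,"z": 0,"wx": 0,"wy": 0,"wz": 0},{"gripper": 1,"x": 0,"y": 0,"z": 0,"wx": 0,"wy": 0,"wz": 0},{"gripper": 1,"x": 0,"y": 0,"z": 0,"wx": 0,"wy": 0,"wz": 0},{"gripper": 1,"x": 0,"y": 0,"z": 2,"wx": 0,"wy": 0,"wz": 0},{"gripper": 1,"x": 0,"y": 0,"z": 5,"wx": 0,"wy": 0,"wz": 0},{"gripper": 1,"x": 0,"y": 0,"z": 8,"wx": 0,"wy": 0,"wz": 0},{"gripper": 1,"x": 0,"y": 0,"z": 11,"wx": 0,"wy": 0,"wz": 0},{"gripper": 1,"x": 0,"y": 0,"z": 14,"wx": 0,"wy": 0,"wz": 0}]'

```text
clock: 3.28
tool_pos: [0.4659, 0.2776, 0.1536]
tcp_rot: [-0.132, -2.636, -0.033]
contact_force: [0.5, 0.3, -2.9]
finger_gap: 0.0557
gripper_force: 30.0
```

```bash
python3 - <<'E'
from plan import *
st()
S=(.49,.235)
plan([((.49,.25,.25),-1.6,.3),((*S,.25),-1.6,-1.07),((*S,.06),-1.6,-1.07)],1)
E
```

```text
{'clock': 3.2833, 'qpos': [-0.2307, 0.6751, -0.2876, 1.5297, -0.0971, 1.3817, 1.0134], 'tool_pos': [0.4659, 0.2776, 0.1536], 'tcp_rot': [-0.1321, -2.6358, -0.033], 'contact_force': [0.4721, 0.3402, -2.9066], 'finger_gap': 0.0557, 'gripper_force': 29.9744}
[[-0.872, 0.1, -0.48], [0.088, 0.995, 0.047], [0.482, -0.001, -0.876]]
call
{"gripper": 1, "x": 0.1, "y": -0.1, "z": 0.6, "wx": -0.01, "wy": -0.01, "wz": -0.11}  # 0.05
{"gripper": 1, "x": 0.3, "y": -0.2, "z": 1.1, "wx": -0.02, "wy": -0.02, "wz": -0.21}  # 0.07
{"gripper": 1, "x": 0.4, "y": -0.4, "z": 1.7, "wx": -0.04, "wy": -0.03, "wz": -0.32}  # 0.07
{"gripper": 1, "x": 0.6, "y": -0.5, "z": 2.2, "wx": -0.05, "wy": -0.04, "wz": -0.43}  # 0.07
{"gripper": 1, "x": 0.8, "y": -0.6, "z": 2.8, "wx": -0.06, "wy": -0.05, "wz": -0.53}  # 0.07
{"gripper": 1, "x": 0.9, "y": -0.8, "z": 3.3, "wx": -0.07, "wy": -0.06, "wz": -0.64}  # 0.07
{"gripper": 1, "x": 1.1, "y": -0.9, "z": 3.9, "wx": -0.08, "wy": -0.07, "wz": -0.75}  # 0.07
{"gripper": 1, "x": 1.3, "y": -1.1, "z": 4.5, "wx": -0.1, "wy": -0.08, "wz": -0.85}  # 0.08
call
{"gripper": 1, "x": 
[... 1678 characters left out ...]
: -0.7, "z": 0.5, "wx": -0.32, "wy": 0.01, "wz": -0.0}  # 0.06
{"gripper": 1, "x": -0.0, "y": -0.7, "z": -2.7, "wx": -0.32, "wy": 0.01, "wz": -0.0}  # 0.04
{"gripper": 1, "x": -0.0, "y": -0.7, "z": -5.9, "wx": -0.32, "wy": 0.01, "wz": -0.0}  # 0.04
{"gripper": 1, "x": -0.0, "y": -0.7, "z": -9.0, "wx": -0.32, "wy": 0.01, "wz": -0.0}  # 0.04
{"gripper": 1, "x": -0.0, "y": -0.7, "z": -12.2, "wx": -0.32, "wy": 0.01, "wz": -0.0}  # 0.04
{"gripper": 1, "x": -0.0, "y": -0.7, "z": -15.4, "wx": -0.32, "wy": 0.01, "wz": -0.0}  # 0.04
call
{"gripper": 1, "x": 0.0, "y": 0.0, "z": -3.2, "wx": 0.0, "wy": 0.0, "wz": 0.0}  # 0.05
q end [-0.93, 1.02, 0.22, 1.52, 0.51, 1.47, -1.06] TCP end [0.49  0.218 0.051]
```

```bash
python3 - <<'E'
from h import *
for n in('top0.npz','scene0.npz'):
    P=np.load(n)['P'];Q=P.reshape(-1,3);m=(Q[:,2]>.075)&(Q[:,2]<.3)&(Q[:,0]>.2)&(Q[:,0]<1)&(np.abs(Q[:,1])<.8); Q=Q[m]
    g=np.zeros((200,400),np.uint8);ix=((Q[:,0])*200).astype(int);iy=((Q[:,1]+1)*200).astype(int);g[ix,iy]=1
    c,l,s,_=cv2.connectedComponentsWithStats(cv2.dilate(g,np.ones((3,3))))
    for j in range(1,c):
        t=Q[l[ix,iy]==j]
        if len(t)>15: print(n[:3],len(t),t.min(0).round(2),t.max(0).round(2))
E
```

```text
top 212 [0.2  0.66 0.08] [0.22 0.73 0.16]
top 3115 [ 0.3  -0.79  0.08] [ 0.5  -0.65  0.11]
top 198 [0.39 0.49 0.08] [0.44 0.51 0.21]
top 893 [ 0.49 -0.6   0.08] [ 0.6  -0.5   0.13]
top 726 [ 0.51 -0.08  0.08] [0.6  0.03 0.12]
top 686 [0.54 0.47 0.08] [0.6  0.6  0.19]
top 403 [0.69 0.04 0.08] [0.75 0.11 0.23]
sce 942 [0.2  0.66 0.08] [0.26 0.79 0.3 ]
sce 1375 [ 0.3  -0.8   0.08] [ 0.51 -0.65  0.12]
sce 162 [0.39 0.49 0.08] [0.44 0.52 0.21]
sce 414 [ 0.49 -0.59  0.08] [ 0.6  -0.5   0.13]
sce 479 [ 0.51 -0.07  0.08] [0.6  0.03 0.12]
sce 552 [0.53 0.47 0.08] [0.61 0.6  0.19]
sce 403 [0.69 0.04 0.08] [0.75 0.12 0.23]
```

```bash
cat > scan.py <<'E'
from h import *
k,e=fitk(); qc=bot.get_obs()['qpos']
k2=k.copy();k2[3]=0
def chain(g,yaw,b,roll,end=-1.57,q=qc,h=.22):
    # sweep yaw at height from current then pitch
    mx=0
    seq=[((g[0],g[1],h),y,b,roll) for y in np.linspace(-.1,yaw,max(2,int(abs(yaw+.1)/.25)+1))]
    seq+=[((g[0],g[1],h),yaw,b+p,roll) for p in np.linspace(0,end,9)[1:]]+[((g[0],g[1],z),yaw,b+end,roll) for z in(.15,.08,g[2])]
    errs=[]
    for i,s in enumerate(seq):
        qn,e=IK(*pose(*s),k,q); errs.append(e)
        if i>1: mx=max(mx,np.abs(qn-q).max())
        q=qn
        if e>.05: return i,len(seq),e,mx,q
    return len(seq),len(seq),max(errs),mx,q
if __name__=='__main__':
  for nm,g in(('S',(.42,-.15,.03)),('T',(.607,.091,.075))):
   for yaw in(-2.8,-2.4,-2,-1.6,-1.2,-.8,.8,1.2,1.6,2.0,2.4,2.8):
    for b in (.5,):
      i,n,e,mx,q=chain(g,yaw,b,0)
      if i==n: print(nm,yaw,b,'err %.3f mx %.2f'%(e,mx),q.round(2).tolist(),'wrist',FK(q,k2)[0].round(2))
      else: print(nm,yaw,b,'fail at',i,n)
E
python3 scan.py
```

```text
S -2.8 0.5 err 0.000 mx 0.46 [-0.01, 1.02, 0.15, 1.63, 0.29, 1.5, -1.27] wrist [ 0.69 -0.05  0.19]
S -2.4 0.5 err 0.000 mx 0.37 [-0.23, 0.96, 0.22, 1.81, 0.46, 1.31, -1.19] wrist [0.63 0.04 0.19]
S -2 0.5 err 0.000 mx 0.30 [-0.38, 0.88, 0.21, 2.05, 0.74, 1.11, -1.26] wrist [0.54 0.11 0.19]
S -1.6 0.5 err 0.000 mx 0.33 [-0.43, 0.8, 0.1, 2.34, 1.16, 1.01, -1.53] wrist [0.43 0.14 0.19]
S -1.2 0.5 fail at 12 16
S -0.8 0.5 fail at 8 14
S 0.8 0.5 fail at 9 15
S 1.2 0.5 fail at 10 17
S 1.6 0.5 fail at 9 18
S 2.0 0.5 fail at 9 20
S 2.4 0.5 fail at 9 22
S 2.8 0.5 fail at 9 23
T -2.8 0.5 fail at 17 22
T -2.4 0.5 err 0.034 mx 0.39 [-0.55, 1.38, 0.79, 0.84, -0.11, 1.96, -0.78] wrist [0.82 0.28 0.23]
T -2 0.5 err 0.000 mx 0.28 [-0.65, 1.18, 0.46, 1.16, 0.31, 1.63, -0.82] wrist [0.73 0.35 0.23]
T -1.6 0.5 err 0.000 mx 0.20 [-0.82, 1.04, 0.47, 1.51, 0.52, 1.28, -0.79] wrist [0.62 0.38 0.23]
T -1.2 0.5 err 0.000 mx 0.21 [-0.97, 0.91, 0.48, 1.86, 0.85, 0.95, -0.92] wrist [0.5  0.36 0.23]
T -0.8 0.5 err 0.000 mx 0.35 [-0.97, 0.77, 0.38, 2.23, 1.49, 0.81, -1.35] wrist [0.41 0.3  0.23]
T 0.8 0.5 fail at 11 15
T 1.2 0.5 err 0.016 mx 0.35 [1.19, 1.35, -1.38, 2.09, 0.6, 0.39, 2.57] wrist [ 0.5  -0.18  0.23]
T 1.6 0.5 fail at 13 18
T 2.0 0.5 fail at 12 20
T 2.4 0.5 fail at 11 22
T 2.8 0.5 fail at 11 23
```

```bash
cat > scan2.py <<'E'
from scan import *
for g in((.365,-.08,.03),(.37,-.11,.03),(.385,-.08,.03)):
  for yaw in(-1.45,-1.6,-1.75):
    i,n,e,mx,q=chain(g,yaw,.5,0)
    q2,e2=IK(*pose(g,yaw,.4),k,q)
    print(g,yaw,i,n,'err %.3f mx %.2f'%(e,mx),q.round(2).tolist(),'wrist',FK(q,k2)[0].round(2),'back %.3f'%e2,q2.round(2).tolist())
E
python3 scan2.py
```

```text
(0.365, -0.08, 0.03) -1.45 17 17 err 0.027 mx 1.47 [-1.4, 1.19, 1.07, 2.42, -0.0, 0.44, -0.37] wrist [0.34 0.21 0.19] back 0.000 [-0.03, 0.54, 0.71, 2.36, -0.85, 0.88, 1.51]
(0.365, -0.08, 0.03) -1.6 18 18 err 0.000 mx 0.35 [-0.4, 0.79, -0.17, 2.4, 1.07, 1.15, -1.68] wrist [0.37 0.21 0.19] back 0.000 [1.48, 1.05, -1.48, 2.41, 0.92, 0.85, -0.66]
(0.365, -0.08, 0.03) -1.75 18 18 err 0.000 mx 0.34 [-0.38, 0.81, -0.12, 2.3, 0.94, 1.16, -1.6] wrist [0.42 0.2  0.19] back 0.000 [1.42, 0.71, -1.19, 2.42, 0.52, 0.53, -0.33]
(0.37, -0.11, 0.03) -1.45 17 17 err 0.049 mx 1.72 [-1.33, 1.21, 1.09, 2.42, -0.0, 0.4, -0.33] wrist [0.35 0.18 0.18] back 0.000 [0.05, 0.56, 0.68, 2.31, -0.81, 0.9, 1.51]
(0.37, -0.11, 0.03) -1.6 18 18 err 0.000 mx 0.54 [-0.84, 0.84, 0.44, 2.41, 0.9, 0.77, -1.4] wrist [0.38 0.18 0.19] back 0.000 [1.39, 0.74, -1.12, 2.33, 0.46, 0.64, -0.08]
(0.37, -0.11, 0.03) -1.75 18 18 err 0.000 mx 0.34 [-0.36, 0.8, -0.07, 2.32, 0.99, 1.12, -1.58] wrist [0.42 0.17 0.19] back 0.000 [1.54, 0.95, -1.4, 2.39, 0.84, 0.74, -0.63]
(0.385, -0.08, 0.03) -1.45 17 17 err 0.000 mx 0.80 [-1.28, 1.06, 0.9, 2.4, 0.44, 0.47, -0.84] wrist [0.35 0.2  0.19] back 0.000 [0.23, 0.48, 0.35, 2.31, -0.7, 0.78, 1.29]
(0.385, -0.08, 0.03) -1.6 18 18 err 0.000 mx 0.34 [-0.44, 0.79, -0.1, 2.36, 1.06, 1.13, -1.62] wrist [0.39 0.21 0.19] back 0.000 [1.43, 1.0, -1.42, 2.36, 0.86, 0.81, -0.6]
(0.385, -0.08, 0.03) -1.75 18 18 err 0.000 mx 0.33 [-0.42, 0.81, -0.05, 2.25, 0.92, 1.15, -1.53] wrist [0.44 0.2  0.19] back 0.000 [1.45, 0.89, -1.35, 2.39, 0.8, 0.67, -0.65]
```

```bash
python3 - <<'E'
from plan import *
S=(.355,-.115)
plan([((.42,.1,.22),-.85,.2),((*S,.2),-1.65,-.2),((*S,.2),-1.65,-1.07),((*S,.06),-1.65,-1.07)],1)
E
```

```text
call
{"gripper": 1, "x": -0.6, "y": -2.2, "z": 0.6, "wx": -0.02, "wy": -0.03, "wz": -0.09}  # 0.10
{"gripper": 1, "x": -1.2, "y": -4.3, "z": 1.2, "wx": -0.04, "wy": -0.07, "wz": -0.19}  # 0.08
{"gripper": 1, "x": -1.8, "y": -6.5, "z": 1.8, "wx": -0.05, "wy": -0.1, "wz": -0.28}  # 0.07
{"gripper": 1, "x": -2.4, "y": -8.7, "z": 2.4, "wx": -0.07, "wy": -0.14, "wz": -0.37}  # 0.07
{"gripper": 1, "x": -3.0, "y": -10.9, "z": 3.0, "wx": -0.09, "wy": -0.17, "wz": -0.47}  # 0.06
{"gripper": 1, "x": -3.6, "y": -13.1, "z": 3.6, "wx": -0.11, "wy": -0.21, "wz": -0.56}  # 0.06
{"gripper": 1, "x": -4.2, "y": -15.3, "z": 4.2, "wx": -0.12, "wy": -0.24, "wz": -0.65}  # 0.06
{"gripper": 1, "x": -4.8, "y": -17.5, "z": 4.8, "wx": -0.14, "wy": -0.28, "wz": -0.74}  # 0.06
call
{"gripper": 1, "x": -0.7, "y": -2.5, "z": -0.2, "wx": -0.04, "wy": -0.01, "wz": -0.09}  # 0.08
{"gripper": 1, "x": -1.4, "y": -4.9, "z": -0.5, "wx": -0.09, "wy": -0.03, "wz": -0.18}  # 0.08
{"gripper": 1, "x": -2.0, "y": -7.4, "z": -0.7, "wx": -0.13, "wy": -0.04, "wz": -0.26}  # 0.09
{"gripper": 1, "x": -2.7, "y": -9.8, "z": -0.9, "w
[... 1117 characters left out ...]
-3.6, "z": 0.6, "wx": -0.8, "wy": 0.01, "wz": -0.08}  # 0.10
call
{"gripper": 1, "x": -0.0, "y": -0.1, "z": 0.2, "wx": -0.11, "wy": 0.01, "wz": 0.0}  # 0.09
{"gripper": 1, "x": -0.0, "y": -0.1, "z": -2.6, "wx": -0.11, "wy": 0.01, "wz": 0.0}  # 0.42
{"gripper": 1, "x": -0.0, "y": -0.1, "z": -5.4, "wx": -0.11, "wy": 0.01, "wz": 0.0}  # 0.25
{"gripper": 1, "x": -0.0, "y": -0.1, "z": -8.2, "wx": -0.11, "wy": 0.01, "wz": 0.0}  # 0.09
{"gripper": 1, "x": -0.0, "y": -0.1, "z": -11.0, "wx": -0.11, "wy": 0.01, "wz": 0.0}  # 0.07
{"gripper": 1, "x": -0.0, "y": -0.1, "z": -13.8, "wx": -0.11, "wy": 0.01, "wz": 0.0}  # 0.07
q end [-0.97, 0.83, 0.62, 2.41, 0.73, 0.73, -1.19] TCP end [ 0.354 -0.132  0.051]
```

Request:
carry_out --increments '[{"gripper": 1,"x": -0.6,"y": -2.2,"z": 0.6,"wx": -0.02,"wy": -0.03,"wz": -0.09},{"gripper": 1,"x": -1.2,"y": -4.3,"z": 1.2,"wx": -0.04,"wy": -0.07,"wz": -0.19},{"gripper": 1,"x": -1.8,"y": -6.5,"z": 1.8,"wx": -0.05,"wy": -0.1,"wz": -0.28},{"gripper": 1,"x": -2.4,"y": -8.7,"z": 2.4,"wx": -0.07,"wy": -0.14,"wz": -0.37},{"gripper": 1,"x": -3.0,"y": -10.9,"z": 3.0,"wx": -0.09,"wy": -0.17,"wz": -0.47},{"gripper": 1,"x": -3.6,"y": -13.1,"z": 3.6,"wx": -0.11,"wy": -0.21,"wz": -0.56},{"gripper": 1,"x": -4.2,"y": -15.3,"z": 4.2,"wx": -0.12,"wy": -0.24,"wz": -0.65},{"gripper": 1,"x": -4.8,"y": -17.5,"z": 4.8,"wx": -0.14,"wy": -0.28,"wz": -0.74}]'

```text
clock: 3.95
tool_pos: [0.4175, 0.1012, 0.2008]
tcp_rot: [-1.222, -2.699, -0.124]
contact_force: [-0.4, 1.0, -1.9]
finger_gap: 0.0554
gripper_force: 30.0
```

```bash
python3 - <<'E'
from plan import *
st()
for S in ((.36,-.11),(.365,-.13)):
    plan([((*S,.17),-1.75,-.2),((*S,.15),-1.75,-1.07),((*S,.045),-1.75,-1.07)],1)
E
```

```text
{'clock': 3.95, 'qpos': [-0.0647, 0.1841, -0.1054, 2.0401, -0.1739, 1.0252, 0.6491], 'tool_pos': [0.4175, 0.1012, 0.2008], 'tcp_rot': [-1.2225, -2.6987, -0.1241], 'contact_force': [-0.3881, 0.9653, -1.9232], 'finger_gap': 0.0554, 'gripper_force': 29.9699}
[[-0.647, 0.752, -0.125], [0.737, 0.659, 0.148], [0.194, 0.003, -0.981]]
call
{"gripper": 1, "x": -0.6, "y": -2.4, "z": -0.6, "wx": -0.04, "wy": -0.01, "wz": -0.1}  # 0.05
{"gripper": 1, "x": -1.2, "y": -4.8, "z": -1.1, "wx": -0.09, "wy": -0.02, "wz": -0.2}  # 0.09
{"gripper": 1, "x": -1.9, "y": -7.1, "z": -1.7, "wx": -0.13, "wy": -0.04, "wz": -0.3}  # 0.10
{"gripper": 1, "x": -2.5, "y": -9.5, "z": -2.2, "wx": -0.18, "wy": -0.05, "wz": -0.39}  # 0.10
{"gripper": 1, "x": -3.2, "y": -11.9, "z": -2.8, "wx": -0.22, "wy": -0.06, "wz": -0.49}  # 0.11
{"gripper": 1, "x": -3.8, "y": -14.3, "z": -3.3, "wx": -0.26, "wy": -0.07, "wz": -0.59}  # 0.11
{"gripper": 1, "x": -4.5, "y": -16.7, "z": -3.9, "wx": -0.31, "wy": -0.08, "wz": -0.69}  # 0.11
{"gripper": 1, "x": -5.1, "y": -19.1, "z": -4.4, "wx": -0.35, "wy": -0.09, "wz": -0.79}  # 0.12
call

[... 2478 characters left out ...]
 "z": -1.3, "wx": -0.58, "wy": 0.06, "wz": -0.09}  # 0.12
{"gripper": 1, "x": -0.8, "y": -3.7, "z": -1.4, "wx": -0.69, "wy": 0.07, "wz": -0.09}  # 0.10
{"gripper": 1, "x": -0.8, "y": -3.8, "z": -1.5, "wx": -0.8, "wy": 0.09, "wz": -0.09}  # 0.09
call
{"gripper": 1, "x": -0.0, "y": -0.1, "z": -0.1, "wx": -0.11, "wy": 0.02, "wz": 0.0}  # 0.08
{"gripper": 1, "x": -0.0, "y": -0.1, "z": -3.6, "wx": -0.11, "wy": 0.02, "wz": 0.0}  # 0.08
{"gripper": 1, "x": -0.0, "y": -0.1, "z": -7.1, "wx": -0.11, "wy": 0.02, "wz": 0.0}  # 0.08
{"gripper": 1, "x": -0.0, "y": -0.1, "z": -10.6, "wx": -0.11, "wy": 0.02, "wz": 0.0}  # 0.08
q end [-0.46, 0.76, 0.15, 2.31, 0.97, 1.02, -1.43] TCP end [ 0.362 -0.146  0.036]
```

Request:
carry_out --increments '[{"gripper": 1,"x": -0.6,"y": -2.4,"z": -0.6,"wx": -0.04,"wy": -0.01,"wz": -0.1},{"gripper": 1,"x": -1.2,"y": -4.8,"z": -1.1,"wx": -0.09,"wy": -0.02,"wz": -0.2},{"gripper": 1,"x": -1.9,"y": -7.1,"z": -1.7,"wx": -0.13,"wy": -0.04,"wz": -0.3},{"gripper": 1,"x": -2.5,"y": -9.5,"z": -2.2,"wx": -0.18,"wy": -0.05,"wz": -0.39},{"gripper": 1,"x": -3.2,"y": -11.9,"z": -2.8,"wx": -0.22,"wy": -0.06,"wz": -0.49},{"gripper": 1,"x": -3.8,"y": -14.3,"z": -3.3,"wx": -0.26,"wy": -0.07,"wz": -0.59},{"gripper": 1,"x": -4.5,"y": -16.7,"z": -3.9,"wx": -0.31,"wy": -0.08,"wz": -0.69},{"gripper": 1,"x": -5.1,"y": -19.1,"z": -4.4,"wx": -0.35,"wy": -0.09,"wz": -0.79}]'

```text
clock: 4.62
tool_pos: [0.366, -0.0888, 0.1565]
tcp_rot: [2.238, 2.066, -0.199]
contact_force: [-0.4, -0.4, -1.7]
finger_gap: 0.0561
gripper_force: 30.0
```

Request:
carry_out --increments '[{"gripper": 1,"x": -0.7,"y": -2.4,"z": -0.5,"wx": -0.04,"wy": -0.01,"wz": -0.1},{"gripper": 1,"x": -0.7,"y": -2.6,"z": -0.7,"wx": -0.15,"wy": 0,"wz": -0.1},{"gripper": 1,"x": -0.7,"y": -2.8,"z": -0.9,"wx": -0.26,"wy": 0.02,"wz": -0.1},{"gripper": 1,"x": -0.8,"y": -3.0,"z": -1.1,"wx": -0.37,"wy": 0.03,"wz": -0.09},{"gripper": 1,"x": -0.8,"y": -3.1,"z": -1.2,"wx": -0.48,"wy": 0.04,"wz": -0.09},{"gripper": 1,"x": -0.8,"y": -3.3,"z": -1.3,"wx": -0.58,"wy": 0.06,"wz": -0.09},{"gripper": 1,"x": -0.9,"y": -3.4,"z": -1.4,"wx": -0.69,"wy": 0.07,"wz": -0.09},{"gripper": 1,"x": -0.9,"y": -3.6,"z": -1.5,"wx": -0.8,"wy": 0.09,"wz": -0.09}]'

```text
clock: 5.28
tool_pos: [0.359, -0.1227, 0.1418]
tcp_rot: [1.813, 1.512, -0.95]
contact_force: [-0.7, 0.1, -2.2]
finger_gap: 0.056
gripper_force: 30.0
```

```bash
python3 - <<'E'
from plan import *
st(); print(fitk())
S=(.36,-.11)
plan([((*S,.045),-1.75,-1.07)],1,hold=1)
E
```

```text
{'clock': 5.2833, 'qpos': [-0.4865, 0.5367, 0.0425, 2.1948, 0.7603, 1.2203, -1.2031], 'tool_pos': [0.359, -0.1227, 0.1418], 'tcp_rot': [1.8126, 1.5117, -0.9497], 'contact_force': [-0.7215, 0.1411, -2.222], 'finger_gap': 0.056, 'gripper_force': 29.9751}
[[0.1, 0.983, -0.152], [0.563, -0.182, -0.806], [-0.82, -0.004, -0.572]]
(array([ 0.28276087,  0.54057823,  0.43670834,  0.39508523, -0.02940589,
       -0.04196993, -0.01657762]), np.float64(0.026795273701850697))
call
{"gripper": 1, "x": -0.0, "y": -0.1, "z": -2.6, "wx": -0.03, "wy": 0.0, "wz": 0.0}  # 0.06
{"gripper": 1, "x": -0.1, "y": -0.2, "z": -5.3, "wx": -0.05, "wy": 0.01, "wz": 0.0}  # 0.08
{"gripper": 1, "x": -0.1, "y": -0.3, "z": -7.9, "wx": -0.08, "wy": 0.01, "wz": 0.0}  # 0.08
{"gripper": 1, "x": -0.2, "y": -0.4, "z": -10.6, "wx": -0.11, "wy": 0.02, "wz": 0.0}  # 0.08
{"gripper": 1, "x": -0.2, "y": -0.4, "z": -10.6, "wx": -0.11, "wy": 0.02, "wz": 0.0}  # 0.00
q end [-0.52, 0.83, 0.08, 2.21, 0.86, 1.09, -1.44] TCP end [ 0.357 -0.126  0.036]
```

Request:
carry_out --increments '[{"gripper": 1,"x": 0,"y": -0.1,"z": -2.6,"wx": -0.03,"wy": 0,"wz": 0},{"gripper": 1,"x": -0.1,"y": -0.2,"z": -5.3,"wx": -0.05,"wy": 0.01,"wz": 0},{"gripper": 1,"x": -0.1,"y": -0.3,"z": -7.9,"wx": -0.08,"wy": 0.01,"wz": 0},{"gripper": 1,"x": -0.2,"y": -0.4,"z": -10,"wx": -0.11,"wy": 0.02,"wz": 0},{"gripper": 1,"x": -0.2,"y": -0.4,"z": -10.6,"wx": -0.11,"wy": 0.02,"wz": 0},{"gripper": 1,"x": -0.2,"y": -0.4,"z": -10.6,"wx": -0.11,"wy": 0.02,"wz": 0},{"gripper": 1,"x": -0.2,"y": -0.4,"z": -10.6,"wx": -0.11,"wy": 0.02,"wz": 0}]'

```text
clock: 5.87
tool_pos: [0.3562, -0.128, 0.0363]
tcp_rot: [1.734, 1.444, -1.035]
contact_force: [0.0, -0.1, -1.5]
finger_gap: 0.0558
gripper_force: 30.0
```

```bash
python3 - <<'E'
from h import *
o=st()
A=R.from_rotvec(o['tcp_rot']); a=A.as_matrix()[:,2]; print('pitch',np.arctan2(np.hypot(a[0],a[1]),-a[2]), 'grasp',(o['tool_pos']-.019*a).round(4))
ps=[]
for n in('scene','top'):
    p,d,i=snap(n);P=cloud(d,i)
    T=np.array(i['cam_to_world']);K=i['mtx'];c=T[:3,:3].T@(np.array([.36,-.11,.04])-T[:3,3]);u=int(K[0,2]+K[0,0]*c[0]/-c[2]);v=int(K[1,2]+K[1,1]*c[1]/c[2]);print(n,u,v)
    ps.append(cv2.resize(p[max(0,v-50):v+50,u-65:u+65],(390,300),interpolation=cv2.INTER_CUBIC))
p,d,i=snap('wrist'); ps.append(cv2.resize(p,(390,300)))
save('stand1.png',np.vstack([np.hstack(ps[:2]),np.hstack([ps[2],ps[2]*0])]))
E
```

```text
{'clock': 5.8667, 'qpos': [-0.5315, 0.8634, 0.0613, 2.1307, 0.8141, 1.1336, -1.4035], 'tool_pos': [0.3562, -0.128, 0.0363], 'tcp_rot': [1.734, 1.4444, -1.035], 'contact_force': [0.0095, -0.1174, -1.4889], 'finger_gap': 0.0558, 'gripper_force': 29.9759}
[[0.083, 0.983, -0.165], [0.472, -0.185, -0.862], [-0.877, -0.007, -0.48]]
pitch 1.070670620192913 grasp [ 0.3594 -0.1116  0.0454]
scene 241 148
top 283 257
```

View pics/stand1.png

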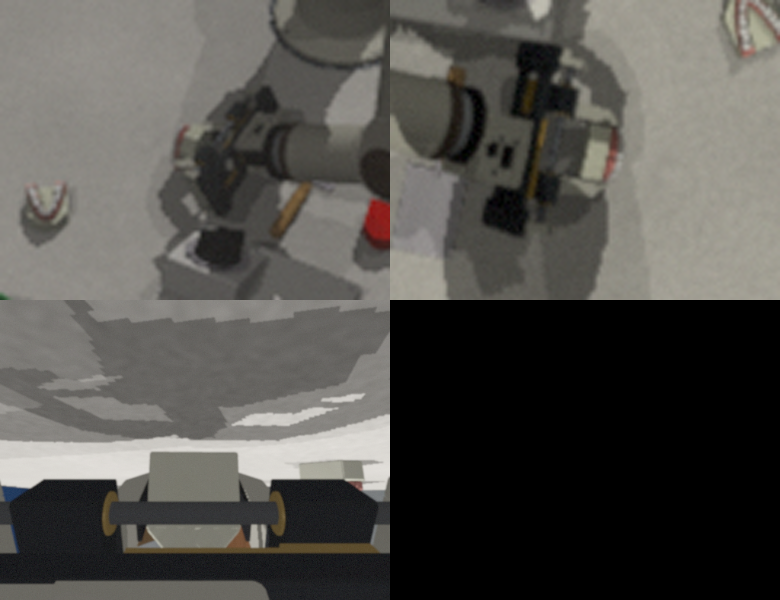

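The model is held front-up with teeth and gums facing right (-y), at about (285,258) in the top view; the gripper is clear of the lamp and spatula. Lowering it onto its heel.

Request:
carry_out --increments '[{"gripper": 1,"x": 0,"y": 0,"z": -0.8,"wx": 0,"wy": 0,"wz": 0},{"gripper": 1,"x": 0,"y": 0,"z": -1.3,"wx": 0,"wy": 0,"wz": 0},{"gripper": 1,"x": 0,"y": 0,"z": -1.5,"wx": 0,"wy": 0,"wz": 0},{"gripper": 1,"x": 0,"y": 0,"z": -1.5,"wx": 0,"wy": 0,"wz": 0},{"gripper": 1,"x": 0,"y": 0,"z": -1.5,"wx": 0,"wy": 0,"wz": 0}]'

```text
clock: 6.43
tool_pos: [0.356, -0.128, 0.0207]
tcp_rot: [1.734, 1.444, -1.035]
contact_force: [-0.5, -0.2, -2.5]
finger_gap: 0.0555
gripper_force: 30.0
```

Request:
carry_out --increments '[{"gripper": 1,"x": 0,"y": 0,"z": -0.1,"wx": 0,"wy": 0,"wz": 0},{"gripper": 1,"x": 0,"y": 0,"z": -0.2,"wx": 0,"wy": 0,"wz": 0},{"gripper": 1,"x": 0,"y": 0,"z": -0.2,"wx": 0,"wy": 0,"wz": 0},{"gripper": 1,"x": 0,"y": 0,"z": -0.2,"wx": 0,"wy": 0,"wz": 0}]'

```text
clock: 6.77
tool_pos: [0.356, -0.1282, 0.0203]
tcp_rot: [1.731, 1.442, -1.037]
contact_force: [-0.7, 6.1, 8.4]
finger_gap: 0.0559
gripper_force: 30.0
```

Request:
carry_out --increments '[{"gripper": 1,"x": 0,"y": 0,"z": 0.1,"wx": 0,"wy": 0,"wz": 0},{"gripper": 1,"x": 0,"y": 0,"z": 0.1,"wx": 0,"wy": 0,"wz": 0},{"gripper": -0.4,"x": 0,"y": 0,"z": 0.1,"wx": 0,"wy": 0,"wz": 0},{"gripper": -0.4,"x": 0,"y": 0,"z": 0.1,"wx": 0,"wy": 0,"wz": 0},{"gripper": -1,"x": 0,"y": 0,"z": 0.1,"wx": 0,"wy": 0,"wz": 0},{"gripper": -1,"x": 0,"y": 0,"z": 0.1,"wx": 0,"wy": 0,"wz": 0},{"gripper": -1,"x": 0,"y": 0,"z": 0.1,"wx": 0,"wy": 0,"wz": 0},{"gripper": -1,"x": 0,"y": 0,"z": 0.1,"wx": 0,"wy": 0,"wz": 0}]'

```text
clock: 7.43
tool_pos: [0.3561, -0.128, 0.0197]
tcp_rot: [1.734, 1.444, -1.035]
contact_force: [-0.1, -0.4, -0.6]
finger_gap: 0.0864
gripper_force: 0.0
```

```bash
python3 - <<'E'
from plan import *
o=st()
# withdraw along -approach 11cm, then up and swing over
a=R.from_rotvec(o['tcp_rot']).as_matrix()[:,2]; g=o['tool_pos']-.019*a; print(g)
g1=g-a*.11; S=g[:2]
plan([(g1,-1.757,-1.07),((S[0],S[1]+.03,.2),-1.757,-.3),((S[0],S[1],.17),-1.757,.3),((S[0],S[1],.06),-1.757,.3)],-1)
E
```

```text
{'clock': 7.4333, 'qpos': [-0.5326, 0.9018, 0.0618, 2.1191, 0.8202, 1.1144, -1.424], 'tool_pos': [0.3561, -0.128, 0.0197], 'tcp_rot': [1.7337, 1.4443, -1.0353], 'contact_force': [-0.0839, -0.39, -0.6103], 'finger_gap': 0.0864, 'gripper_force': 0.0}
[[0.083, 0.983, -0.165], [0.472, -0.185, -0.862], [-0.878, -0.007, -0.479]]
[ 0.35921101 -0.11165086  0.02879268]
call
{"gripper": -1, "x": 0.5, "y": 2.4, "z": 1.3, "wx": -0.0, "wy": -0.0, "wz": -0.0}  # 0.03
{"gripper": -1, "x": 0.9, "y": 4.7, "z": 2.6, "wx": -0.0, "wy": -0.0, "wz": -0.0}  # 0.05
{"gripper": -1, "x": 1.4, "y": 7.1, "z": 4.0, "wx": -0.0, "wy": -0.01, "wz": -0.0}  # 0.05
{"gripper": -1, "x": 1.8, "y": 9.5, "z": 5.3, "wx": -0.0, "wy": -0.01, "wz": -0.0}  # 0.05
{"gripper": -1, "x": 1.6, "y": 8.8, "z": 6.6, "wx": 0.09, "wy": -0.02, "wz": -0.0}  # 0.10
{"gripper": -1, "x": 1.4, "y": 8.1, "z": 7.9, "wx": 0.19, "wy": -0.04, "wz": -0.0}  # 0.10
{"gripper": -1, "x": 1.2, "y": 7.4, "z": 9.3, "wx": 0.28, "wy": -0.06, "wz": -0.0}  # 0.10
{"gripper": -1, "x": 1.0, "y": 6.7, "z": 10.6, "wx": 0.38, "wy": -0.08, "wz": -0.0}  # 0.10
call

[... 672 characters left out ...]
7, "y": -3.9, "z": 3.5, "wx": 0.77, "wy": -0.15, "wz": 0.0}  # 0.21
call
{"gripper": -1, "x": 0.0, "y": -0.3, "z": -0.5, "wx": 0.1, "wy": -0.02, "wz": -0.0}  # 0.20
{"gripper": -1, "x": 0.1, "y": -0.6, "z": -0.9, "wx": 0.2, "wy": -0.04, "wz": 0.0}  # 0.18
{"gripper": -1, "x": 0.1, "y": -0.6, "z": -3.7, "wx": 0.2, "wy": -0.04, "wz": 0.0}  # 0.06
{"gripper": -1, "x": 0.1, "y": -0.6, "z": -6.4, "wx": 0.2, "wy": -0.04, "wz": 0.0}  # 0.06
{"gripper": -1, "x": 0.1, "y": -0.6, "z": -9.2, "wx": 0.2, "wy": -0.04, "wz": 0.0}  # 0.06
{"gripper": -1, "x": 0.1, "y": -0.6, "z": -11.9, "wx": 0.2, "wy": -0.04, "wz": 0.0}  # 0.06
q end [0.42, 0.37, 0.19, 2.3, -0.56, 0.68, 0.89] TCP end [ 0.36  -0.106  0.042]
```

Request:
carry_out --increments '[{"gripper": -1,"x": 0,"y": 0,"z": 0,"wx": 0,"wy": 0,"wz": 0},{"gripper": -1,"x": 0.2,"y": 1,"z": 0.6,"wx": 0,"wy": 0,"wz": 0},{"gripper": -1,"x": 0.7,"y": 3.6,"z": 2,"wx": 0,"wy": 0,"wz": 0},{"gripper": -1,"x": 1.2,"y": 6.2,"z": 3.4,"wx": 0,"wy": 0,"wz": 0},{"gripper": -1,"x": 1.8,"y": 9.5,"z": 5.3,"wx": 0,"wy": 0,"wz": 0},{"gripper": -1,"x": 1.6,"y": 8.8,"z": 6.6,"wx": 0.09,"wy": -0.02,"wz": 0},{"gripper": -1,"x": 1.4,"y": 8.1,"z": 7.9,"wx": 0.19,"wy": -0.04,"wz": 0},{"gripper": -1,"x": 1.2,"y": 7.4,"z": 9.3,"wx": 0.28,"wy": -0.06,"wz": 0}]'

```text
clock: 8.1
tool_pos: [0.3689, -0.052, 0.1132]
tcp_rot: [1.941, 1.618, -0.797]
contact_force: [0.1, 0.0, -0.1]
finger_gap: 0.0921
gripper_force: 0.0
```

Request:
carry_out --increments '[{"gripper": -1,"x": -0.2,"y": -0.7,"z": 1.3,"wx": 0.1,"wy": -0.02,"wz": 0},{"gripper": -1,"x": -0.4,"y": -1.4,"z": 2.7,"wx": 0.19,"wy": -0.04,"wz": 0},{"gripper": -1,"x": -0.6,"y": -2.0,"z": 4.1,"wx": 0.29,"wy": -0.06,"wz": 0},{"gripper": -1,"x": -0.8,"y": -2.7,"z": 5.5,"wx": 0.38,"wy": -0.07,"wz": 0},{"gripper": -1,"x": -1.0,"y": -3.3,"z": 6.9,"wx": 0.48,"wy": -0.09,"wz": 0},{"gripper": -1,"x": -1.0,"y": -3.6,"z": 6.3,"wx": 0.58,"wy": -0.11,"wz": 0},{"gripper": -1,"x": -0.9,"y": -3.9,"z": 5.8,"wx": 0.67,"wy": -0.13,"wz": 0},{"gripper": -1,"x": -0.9,"y": -4.3,"z": 5.3,"wx": 0.77,"wy": -0.15,"wz": 0}]'

```text
clock: 8.77
tool_pos: [0.3599, -0.0962, 0.1679]
tcp_rot: [2.409, 1.997, 0.002]
contact_force: [-1.5, -0.3, 0.5]
finger_gap: 0.0918
gripper_force: 0.0
```

```bash
python3 - <<'E'
from plan import *
o=st()
p,d,i=snap('top');P=cloud(d,i)
m=(P[...,2]>.045)&(P[...,2]<.08)&(P[...,0]>.28)&(P[...,0]<.44)&(P[...,1]>-.2)&(P[...,1]<-.05);Q=P[m]; print(len(Q),Q.mean(0) if len(Q) else '',Q.min(0),Q.max(0))
p2,d2,i2=snap('scene');P=cloud(d2,i2)
m=(P[...,2]>.01)&(P[...,2]<.08)&(P[...,0]>.3)&(P[...,0]<.42)&(P[...,1]>-.17)&(P[...,1]<-.06);Q=P[m]; print(len(Q),Q.mean(0),Q.min(0),Q.max(0))
p3,_,_=snap('wrist')
save('s2.png',np.hstack([cv2.resize(p2[98:198,176:306],(390,300)),cv2.resize(p3,(400,300))]))
S=(.3594,-.1115)
plan([((*S,.17),-1.757,.3),((*S,.08),-1.757,.3),((*S,.03),-1.757,.3)],-1)
E
```

```text
{'clock': 8.7667, 'qpos': [0.0676, 0.042, 0.1176, 2.2771, 0.0026, 0.8129, -0.0033], 'tool_pos': [0.3599, -0.0962, 0.1679], 'tcp_rot': [2.4095, 1.9972, 0.0017], 'contact_force': [-1.4881, -0.3468, 0.4594], 'finger_gap': 0.0918, 'gripper_force': 0.0}
[[0.185, 0.983, 0.008], [0.983, -0.185, -0.009], [-0.007, 0.01, -1.0]]Traceback (most recent call last):
  File "<stdin>", line 4, in <module>
    return umr_minimum(a, axis, None, out, keepdims, initial, where)
ValueError: zero-size array to reduction operation minimum which has no identity
```

```bash
python3 - <<'E'
from plan import *
p2,d2,i2=snap('scene');P=cloud(d2,i2)
m=(P[...,2]>.012)&(P[...,2]<.08)&(P[...,0]>.3)&(P[...,0]<.42)&(P[...,1]>-.17)&(P[...,1]<-.06);Q=P[m]; print(len(Q),Q.min(0) if len(Q) else '',Q.max(0) if len(Q) else '')
p3,d3,i3=snap('wrist');P=cloud(d3,i3)
m=(P[...,2]>.05)&(P[...,2]<.075)&(P[...,0]>.3)&(P[...,0]<.42)&(P[...,1]>-.17)&(P[...,1]<-.06);Q=P[m]; print(len(Q),Q.min(0) if len(Q) else '',Q.max(0) if len(Q) else '')
save('s2.png',np.hstack([cv2.resize(p2[98:198,176:306],(390,300)),cv2.resize(p3,(400,300))]))
S=(.3594,-.1115)
plan([((*S,.17),-1.757,.3),((*S,.08),-1.757,.3),((*S,.03),-1.757,.3)],-1)
E
```

```text
161 [ 0.33329663 -0.14322646  0.01225246] [ 0.38921567 -0.09269488  0.07229349]
1750 [ 0.33098008 -0.14171765  0.05000197] [ 0.38333254 -0.09966771  0.06607553]
call
{"gripper": -1, "x": 0.1, "y": -0.3, "z": -0.5, "wx": 0.1, "wy": -0.02, "wz": 0.0}  # 0.29
{"gripper": -1, "x": 0.2, "y": -0.6, "z": -1.0, "wx": 0.2, "wy": -0.04, "wz": 0.0}  # 0.21
{"gripper": -1, "x": 0.2, "y": -0.9, "z": -1.5, "wx": 0.31, "wy": -0.05, "wz": 0.01}  # 0.19
{"gripper": -1, "x": 0.2, "y": -0.9, "z": -4.5, "wx": 0.31, "wy": -0.05, "wz": 0.01}  # 0.07
{"gripper": -1, "x": 0.2, "y": -0.9, "z": -7.5, "wx": 0.31, "wy": -0.05, "wz": 0.01}  # 0.07
{"gripper": -1, "x": 0.2, "y": -0.9, "z": -10.5, "wx": 0.31, "wy": -0.05, "wz": 0.01}  # 0.07
{"gripper": -1, "x": 0.2, "y": -0.9, "z": -13.0, "wx": 0.31, "wy": -0.05, "wz": 0.01}  # 0.06
{"gripper": -1, "x": 0.2, "y": -0.9, "z": -15.5, "wx": 0.31, "wy": -0.05, "wz": 0.01}  # 0.06
q end [0.46, 0.44, 0.13, 2.33, -0.63, 0.58, 0.96] TCP end [ 0.36  -0.106  0.012]
```

View pics/s2.png

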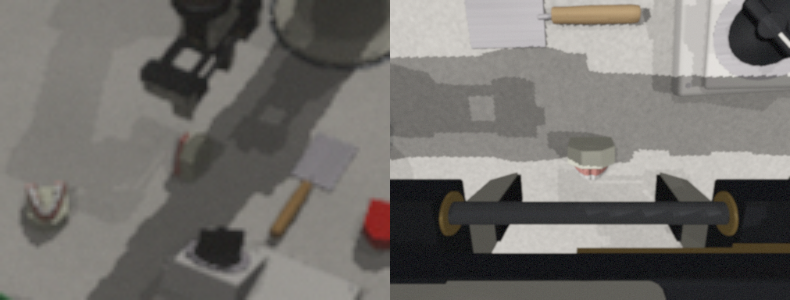

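The model stands on its heel at wrist-view (590,155 of the combined picture), front up and gums facing away from the lamp; its surroundings are clear. Regrasping from above with a 0.45 rad back tilt.

```bash
python3 - <<'E'
from plan import *
S=(.359,-.112)
q,s=plan([((*S,.17),-1.757,.45),((*S,.08),-1.757,.45),((*S,.032),-1.757,.45)],-1)
P=np.load('top0.npz')['P'];Q=P.reshape(-1,3);m=(Q[:,2]>.012)&(Q[:,0]>.34)&(Q[:,0]<.5)&(Q[:,1]>.4)&(Q[:,1]<.58);Q=Q[m];print('cradle',Q.min(0),Q.max(0))
k2=fitk()[0].copy();k2[3]=0
q,s=plan([((*S,.13),-1.757,.45),((.5,-.02,.28),-1.3,.3),((.59,.1,.22),-1.05,-1.12),((.607,.091,.09),-1.05,-1.12)],1,q=q,start=s)
print(FK(q,k2)[0])
E
```

```text
call
{"gripper": -1, "x": 0.1, "y": -0.1, "z": -0.3, "wx": 0.09, "wy": -0.02, "wz": 0.0}  # 0.27
{"gripper": -1, "x": 0.1, "y": -0.2, "z": -0.6, "wx": 0.18, "wy": -0.03, "wz": 0.0}  # 0.18
{"gripper": -1, "x": 0.2, "y": -0.4, "z": -0.9, "wx": 0.27, "wy": -0.05, "wz": 0.0}  # 0.17
{"gripper": -1, "x": 0.2, "y": -0.5, "z": -1.1, "wx": 0.36, "wy": -0.07, "wz": 0.01}  # 0.15
{"gripper": -1, "x": 0.2, "y": -0.6, "z": -1.4, "wx": 0.45, "wy": -0.08, "wz": 0.01}  # 0.13
{"gripper": -1, "x": 0.2, "y": -0.6, "z": -4.4, "wx": 0.45, "wy": -0.08, "wz": 0.01}  # 0.06
{"gripper": -1, "x": 0.2, "y": -0.6, "z": -7.4, "wx": 0.45, "wy": -0.08, "wz": 0.01}  # 0.06
{"gripper": -1, "x": 0.2, "y": -0.6, "z": -10.4, "wx": 0.45, "wy": -0.08, "wz": 0.01}  # 0.06
call
{"gripper": -1, "x": 0.0, "y": 0.0, "z": -2.4, "wx": 0.0, "wy": 0.0, "wz": 0.0}  # 0.05
{"gripper": -1, "x": 0.0, "y": 0.0, "z": -4.8, "wx": 0.0, "wy": 0.0, "wz": 0.0}  # 0.05
q end [0.55, 0.51, 0.16, 2.28, -0.73, 0.74, 1.16] TCP end [ 0.361 -0.104  0.015]
cradle [0.35908643 0.44716648 0.01263566] [0.46725878 0.5468623  0.20506325]
call
{"gripper
[... 1944 characters left out ...]
": -0.56, "wy": -0.24, "wz": 0.09}  # 0.09
{"gripper": 1, "x": 5.0, "y": 5.1, "z": -2.2, "wx": -0.66, "wy": -0.27, "wz": 0.1}  # 0.07
{"gripper": 1, "x": 5.7, "y": 5.9, "z": -2.4, "wx": -0.75, "wy": -0.31, "wz": 0.12}  # 0.08
call
{"gripper": 1, "x": 0.4, "y": -0.2, "z": -3.2, "wx": 0.0, "wy": 0.0, "wz": -0.0}  # 0.06
{"gripper": 1, "x": 0.9, "y": -0.5, "z": -6.5, "wx": 0.0, "wy": 0.0, "wz": -0.0}  # 0.06
{"gripper": 1, "x": 1.3, "y": -0.7, "z": -9.8, "wx": 0.0, "wy": 0.0, "wz": -0.0}  # 0.06
{"gripper": 1, "x": 1.7, "y": -0.9, "z": -13.0, "wx": 0.0, "wy": 0.0, "wz": -0.0}  # 0.06
q end [-0.83, 0.88, 0.15, 1.9, 1.15, 1.12, -1.14] TCP end [0.616 0.076 0.082]
[0.43392915 0.39271711 0.25836354]
```

Request:
carry_out --increments '[{"gripper": -1,"x": 0.1,"y": -0.1,"z": -0.3,"wx": 0.09,"wy": -0.02,"wz": 0},{"gripper": -1,"x": 0.1,"y": -0.2,"z": -0.6,"wx": 0.18,"wy": -0.03,"wz": 0},{"gripper": -1,"x": 0.2,"y": -0.4,"z": -0.9,"wx": 0.27,"wy": -0.05,"wz": 0},{"gripper": -1,"x": 0.2,"y": -0.5,"z": -1.1,"wx": 0.36,"wy": -0.07,"wz": 0.01},{"gripper": -1,"x": 0.2,"y": -0.6,"z": -1.4,"wx": 0.45,"wy": -0.08,"wz": 0.01},{"gripper": -1,"x": 0.2,"y": -0.6,"z": -3,"wx": 0.45,"wy": -0.08,"wz": 0.01},{"gripper": -1,"x": 0.2,"y": -0.6,"z": -5,"wx": 0.45,"wy": -0.08,"wz": 0.01},{"gripper": -1,"x": 0.2,"y": -0.6,"z": -5,"wx": 0.45,"wy": -0.08,"wz": 0.01}]'

```text
clock: 9.58
tool_pos: [0.3589, -0.0997, 0.1137]
tcp_rot: [-2.155, -1.803, -0.483]
contact_force: [0.2, -0.2, -0.3]
finger_gap: 0.0917
gripper_force: 0.0
```

```bash
python3 - <<'E'
from plan import *
st()
S=(.359,-.112)
plan([((*S,.08),-1.757,.45),((*S,.032),-1.757,.45)],-1,dx=2)
E
```

```text
{'clock': 9.5833, 'qpos': [0.3914, 0.3085, 0.2233, 2.239, -0.6081, 0.9077, 0.8885], 'tool_pos': [0.3589, -0.0997, 0.1137], 'tcp_rot': [-2.1548, -1.8031, -0.4832], 'contact_force': [0.2246, -0.2224, -0.3384], 'finger_gap': 0.0917, 'gripper_force': 0.0}
[[0.16, 0.985, 0.07], [0.887, -0.175, 0.427], [0.432, -0.007, -0.902]]
call
{"gripper": -1, "x": 0.1, "y": -0.1, "z": -1.7, "wx": 0.0, "wy": -0.0, "wz": -0.0}  # 0.09
{"gripper": -1, "x": 0.1, "y": -0.3, "z": -3.4, "wx": 0.0, "wy": -0.0, "wz": -0.01}  # 0.04
{"gripper": -1, "x": 0.2, "y": -0.4, "z": -5.1, "wx": 0.0, "wy": -0.01, "wz": -0.01}  # 0.04
{"gripper": -1, "x": 0.2, "y": -0.4, "z": -6.7, "wx": 0.0, "wy": -0.01, "wz": -0.01}  # 0.04
{"gripper": -1, "x": 0.2, "y": -0.4, "z": -8.3, "wx": 0.0, "wy": -0.01, "wz": -0.01}  # 0.04
{"gripper": -1, "x": 0.2, "y": -0.4, "z": -9.9, "wx": 0.0, "wy": -0.01, "wz": -0.01}  # 0.04
q end [0.51, 0.52, 0.18, 2.29, -0.77, 0.73, 1.17] TCP end [ 0.361 -0.104  0.015]
```

Request:
carry_out --increments '[{"gripper": -1,"x": 0.1,"y": -0.2,"z": -2,"wx": 0,"wy": 0,"wz": 0},{"gripper": -1,"x": 0.1,"y": -0.3,"z": -4,"wx": 0,"wy": 0,"wz": 0},{"gripper": -1,"x": 0.2,"y": -0.4,"z": -6,"wx": 0,"wy": 0,"wz": -0.01},{"gripper": -1,"x": 0.2,"y": -0.4,"z": -8,"wx": 0,"wy": -0.01,"wz": -0.01},{"gripper": -1,"x": 0.2,"y": -0.4,"z": -9.5,"wx": 0,"wy": -0.01,"wz": -0.01},{"gripper": -1,"x": 0.2,"y": -0.4,"z": -9.9,"wx": 0,"wy": -0.01,"wz": -0.01},{"gripper": -1,"x": 0.2,"y": -0.4,"z": -9.9,"wx": 0,"wy": -0.01,"wz": -0.01}]'

```text
clock: 10.17
tool_pos: [0.3627, -0.1043, 0.0171]
tcp_rot: [-2.167, -1.801, -0.503]
contact_force: [-0.3, -0.0, 0.5]
finger_gap: 0.0918
gripper_force: 0.0
```

Request:
carry_out --increments '[{"gripper": 1,"x": 0,"y": 0,"z": 0,"wx": 0,"wy": 0,"wz": 0},{"gripper": 1,"x": 0,"y": 0,"z": 0,"wx": 0,"wy": 0,"wz": 0},{"gripper": 1,"x": 0,"y": 0,"z": 0,"wx": 0,"wy": 0,"wz": 0},{"gripper": 1,"x": 0,"y": 0,"z": 0,"wx": 0,"wy": 0,"wz": 0},{"gripper": 1,"x": 0,"y": 0,"z": 0,"wx": 0,"wy": 0,"wz": 0},{"gripper": 1,"x": 0,"y": 0,"z": 0,"wx": 0,"wy": 0,"wz": 0},{"gripper": 1,"x": 0,"y": 0,"z": 0,"wx": 0,"wy": 0,"wz": 0},{"gripper": 1,"x": 0,"y": 0,"z": 0,"wx": 0,"wy": 0,"wz": 0}]'

```text
clock: 10.83
tool_pos: [0.3625, -0.106, 0.0175]
tcp_rot: [-2.171, -1.801, -0.504]
contact_force: [-1.5, -0.1, 6.0]
finger_gap: 0.0561
gripper_force: 30.0
```

```bash
python3 - <<'E'
from plan import *
o=st(); a=R.from_rotvec(o['tcp_rot']).as_matrix()[:,2]; g=o['tool_pos']-.019*a; print(g,'pitch',np.arctan2(np.hypot(a[0],a[1]),-a[2]))
S=tuple(g[:2])
plan([((*S,.13),-1.757,.45),((.5,-.02,.28),-1.3,.3),((.59,.1,.22),-1.05,-1.12),((.607,.091,.12),-1.05,-1.12)],1)
E
```

```text
{'clock': 10.8333, 'qpos': [0.4741, 0.5259, 0.1502, 2.261, -0.791, 0.7157, 1.1238], 'tool_pos': [0.3625, -0.106, 0.0175], 'tcp_rot': [-2.1711, -1.8008, -0.5044], 'contact_force': [-1.4541, -0.0542, 5.9564], 'finger_gap': 0.0561, 'gripper_force': 29.9517}
[[0.164, 0.982, 0.09], [0.886, -0.187, 0.424], [0.433, 0.011, -0.901]]
[ 0.36080672 -0.11409329  0.03459831] pitch 0.447989004014577
call
{"gripper": 1, "x": -0.0, "y": 0.0, "z": 3.2, "wx": 0.0, "wy": 0.0, "wz": 0.0}  # 0.08
{"gripper": 1, "x": -0.0, "y": 0.0, "z": 6.4, "wx": 0.0, "wy": 0.01, "wz": 0.0}  # 0.08
{"gripper": 1, "x": -0.0, "y": 0.0, "z": 9.5, "wx": 0.0, "wy": 0.01, "wz": 0.0}  # 0.08
{"gripper": 1, "x": 1.9, "y": 1.3, "z": 11.7, "wx": -0.02, "wy": 0.01, "wz": 0.07}  # 0.07
{"gripper": 1, "x": 3.9, "y": 2.6, "z": 13.8, "wx": -0.04, "wy": 0.01, "wz": 0.13}  # 0.06
{"gripper": 1, "x": 5.8, "y": 3.9, "z": 15.9, "wx": -0.06, "wy": 0.01, "wz": 0.2}  # 0.06
{"gripper": 1, "x": 7.7, "y": 5.2, "z": 18.0, "wx": -0.08, "wy": 0.01, "wz": 0.26}  # 0.06
{"gripper": 1, "x": 9.7, "y": 6.5, "z": 20.2, "wx": -0.11, "wy": 0.01, "wz": 0.33
[... 1127 characters left out ...]
x": 3.6, "y": 3.6, "z": -1.6, "wx": -0.47, "wy": -0.2, "wz": 0.07}  # 0.10
{"gripper": 1, "x": 4.3, "y": 4.3, "z": -1.9, "wx": -0.56, "wy": -0.24, "wz": 0.09}  # 0.08
{"gripper": 1, "x": 5.0, "y": 5.1, "z": -2.2, "wx": -0.66, "wy": -0.27, "wz": 0.1}  # 0.07
{"gripper": 1, "x": 5.7, "y": 5.9, "z": -2.4, "wx": -0.75, "wy": -0.31, "wz": 0.12}  # 0.08
call
{"gripper": 1, "x": 0.6, "y": -0.3, "z": -3.3, "wx": 0.0, "wy": 0.0, "wz": -0.0}  # 0.06
{"gripper": 1, "x": 1.1, "y": -0.6, "z": -6.7, "wx": 0.0, "wy": 0.0, "wz": -0.0}  # 0.06
{"gripper": 1, "x": 1.7, "y": -0.9, "z": -10.0, "wx": 0.0, "wy": 0.0, "wz": -0.0}  # 0.06
q end [-0.83, 0.82, 0.18, 1.9, 1.14, 1.13, -1.07] TCP end [0.616 0.076 0.112]
```

Request:
carry_out --increments '[{"gripper": 1,"x": 0,"y": 0,"z": 3.2,"wx": 0,"wy": 0,"wz": 0},{"gripper": 1,"x": 0,"y": 0,"z": 6.4,"wx": 0,"wy": 0,"wz": 0},{"gripper": 1,"x": 0,"y": 0,"z": 9.5,"wx": 0,"wy": 0.01,"wz": 0},{"gripper": 1,"x": 1.9,"y": 1.3,"z": 11.7,"wx": -0.02,"wy": 0.01,"wz": 0.07},{"gripper": 1,"x": 3.9,"y": 2.6,"z": 13.8,"wx": -0.04,"wy": 0.01,"wz": 0.13},{"gripper": 1,"x": 5.8,"y": 3.9,"z": 15.9,"wx": -0.06,"wy": 0.01,"wz": 0.2},{"gripper": 1,"x": 7.7,"y": 5.2,"z": 18,"wx": -0.08,"wy": 0.01,"wz": 0.26},{"gripper": 1,"x": 9.7,"y": 6.5,"z": 20.2,"wx": -0.11,"wy": 0.01,"wz": 0.33}]'

```text
clock: 11.5
tool_pos: [0.4598, -0.0412, 0.2198]
tcp_rot: [-1.879, -2.172, -0.321]
contact_force: [0.6, -0.2, -3.0]
finger_gap: 0.0559
gripper_force: 29.9
```

Request:
carry_out --increments '[{"gripper": 1,"x": 2,"y": 1.3,"z": 2.1,"wx": -0.02,"wy": 0,"wz": 0.07},{"gripper": 1,"x": 3.9,"y": 2.6,"z": 4.3,"wx": -0.04,"wy": 0,"wz": 0.13},{"gripper": 1,"x": 4.6,"y": 3.3,"z": 3.8,"wx": -0.14,"wy": -0.04,"wz": 0.14},{"gripper": 1,"x": 5.3,"y": 4,"z": 3.3,"wx": -0.24,"wy": -0.07,"wz": 0.16},{"gripper": 1,"x": 6,"y": 4.6,"z": 2.9,"wx": -0.33,"wy": -0.1,"wz": 0.17},{"gripper": 1,"x": 6.8,"y": 5.3,"z": 2.5,"wx": -0.43,"wy": -0.14,"wz": 0.18},{"gripper": 1,"x": 7.5,"y": 6,"z": 2.1,"wx": -0.52,"wy": -0.17,"wz": 0.2},{"gripper": 1,"x": 8.2,"y": 6.7,"z": 1.7,"wx": -0.62,"wy": -0.2,"wz": 0.21}]'

```text
clock: 12.17
tool_pos: [0.5422, 0.0261, 0.2365]
tcp_rot: [1.611, 2.351, -0.207]
contact_force: [-2.0, -0.9, -3.1]
finger_gap: 0.0562
gripper_force: 29.9
```

```bash
python3 - <<'E'
from plan import *
o=st()
plan([((.59,.105,.22),-1.05,-1.122),((.606,.0935,.11),-1.05,-1.122)],1,hold=2)
E
```

```text
{'clock': 12.1667, 'qpos': [-0.3579, 0.2169, 0.059, 1.9362, 0.3693, 0.9564, -0.1412], 'tool_pos': [0.5422, 0.0261, 0.2365], 'tcp_rot': [1.6111, 2.3508, -0.2067], 'contact_force': [-1.9663, -0.8557, -3.14], 'finger_gap': 0.0562, 'gripper_force': 29.9145}
[[-0.337, 0.929, 0.151], [0.889, 0.367, -0.275], [-0.311, 0.041, -0.95]]
call
{"gripper": 1, "x": 0.7, "y": 0.8, "z": -0.4, "wx": -0.09, "wy": -0.04, "wz": 0.02}  # 0.13
{"gripper": 1, "x": 1.4, "y": 1.5, "z": -0.7, "wx": -0.19, "wy": -0.08, "wz": 0.03}  # 0.14
{"gripper": 1, "x": 2.1, "y": 2.3, "z": -1.0, "wx": -0.28, "wy": -0.12, "wz": 0.05}  # 0.13
{"gripper": 1, "x": 2.8, "y": 3.1, "z": -1.4, "wx": -0.37, "wy": -0.16, "wz": 0.06}  # 0.11
{"gripper": 1, "x": 3.5, "y": 3.9, "z": -1.6, "wx": -0.46, "wy": -0.2, "wz": 0.08}  # 0.10
{"gripper": 1, "x": 4.2, "y": 4.7, "z": -1.9, "wx": -0.56, "wy": -0.24, "wz": 0.09}  # 0.08
{"gripper": 1, "x": 4.9, "y": 5.6, "z": -2.2, "wx": -0.65, "wy": -0.27, "wz": 0.11}  # 0.07
{"gripper": 1, "x": 5.6, "y": 6.4, "z": -2.5, "wx": -0.74, "wy": -0.31, "wz": 0.12}  # 0.08
call
{"gripper": 1, "x": 0.4, "y": -0.3, "z": -2.7, "wx": 0.0, "wy": 0.0, "wz": -0.0}  # 0.05
{"gripper": 1, "x": 0.8, "y": -0.6, "z": -5.5, "wx": 0.0, "wy": 0.0, "wz": -0.0}  # 0.05
{"gripper": 1, "x": 1.2, "y": -0.9, "z": -8.2, "wx": 0.0, "wy": 0.0, "wz": -0.0}  # 0.05
{"gripper": 1, "x": 1.6, "y": -1.1, "z": -11.0, "wx": 0.0, "wy": 0.0, "wz": -0.0}  # 0.05
{"gripper": 1, "x": 1.6, "y": -1.1, "z": -11.0, "wx": 0.0, "wy": 0.0, "wz": -0.0}  # 0.00
{"gripper": 1, "x": 1.6, "y": -1.1, "z": -11.0, "wx": 0.0, "wy": 0.0, "wz": -0.0}  # 0.00
q end [-0.84, 0.85, 0.19, 1.89, 1.13, 1.12, -1.09] TCP end [0.615 0.079 0.102]
```

Request:
carry_out --increments '[{"gripper": 1,"x": 0.7,"y": 0.8,"z": -0.4,"wx": -0.09,"wy": -0.04,"wz": 0.02},{"gripper": 1,"x": 1.4,"y": 1.5,"z": -0.7,"wx": -0.19,"wy": -0.08,"wz": 0.03},{"gripper": 1,"x": 2.1,"y": 2.3,"z": -1,"wx": -0.28,"wy": -0.12,"wz": 0.05},{"gripper": 1,"x": 2.8,"y": 3.1,"z": -1.4,"wx": -0.37,"wy": -0.16,"wz": 0.06},{"gripper": 1,"x": 3.5,"y": 3.9,"z": -1.6,"wx": -0.46,"wy": -0.2,"wz": 0.08},{"gripper": 1,"x": 4.2,"y": 4.7,"z": -1.9,"wx": -0.56,"wy": -0.24,"wz": 0.09},{"gripper": 1,"x": 4.9,"y": 5.6,"z": -2.2,"wx": -0.65,"wy": -0.27,"wz": 0.11},{"gripper": 1,"x": 5.6,"y": 6.4,"z": -2.5,"wx": -0.74,"wy": -0.31,"wz": 0.12}]'

```text
clock: 12.83
tool_pos: [0.5979, 0.0918, 0.2104]
tcp_rot: [1.047, 1.81, -0.656]
contact_force: [-0.1, -0.7, -2.1]
finger_gap: 0.0559
gripper_force: 29.9
```

Request:
carry_out --increments '[{"gripper": 1,"x": 0.4,"y": -0.3,"z": -2.7,"wx": 0,"wy": 0,"wz": 0},{"gripper": 1,"x": 0.8,"y": -0.6,"z": -5.5,"wx": 0,"wy": 0,"wz": 0},{"gripper": 1,"x": 1.2,"y": -0.9,"z": -8.2,"wx": 0,"wy": 0,"wz": 0},{"gripper": 1,"x": 1.6,"y": -1.1,"z": -11,"wx": 0,"wy": 0,"wz": 0},{"gripper": 1,"x": 1.6,"y": -1.1,"z": -11,"wx": 0,"wy": 0,"wz": 0},{"gripper": 1,"x": 1.6,"y": -1.1,"z": -11,"wx": 0,"wy": 0,"wz": 0}]'

```text
clock: 13.33
tool_pos: [0.6127, 0.078, 0.0994]
tcp_rot: [1.049, 1.813, -0.662]
contact_force: [0.1, 0.1, -0.9]
finger_gap: 0.0556
gripper_force: 29.9
```

```bash
python3 - <<'E'
from plan import *
o=st(); A=R.from_rotvec(o['tcp_rot']);a=A.as_matrix()[:,2]; g=o['tool_pos']-.019*a; print(g,'pitch',np.arctan2(np.hypot(a[0],a[1]),-a[2]),'yaw',np.arctan2(a[1],a[0]))
ah=np.r_[a[:2],0]/np.hypot(a[0],a[1]); print('centre est',g+.0026*ah)
P2,T=pose((.6059,.0934,.11),-1.05,.448-1.5708); print('to do w',(T*A.inv()).as_rotvec().round(3),'dx cm',((P2-o['tool_pos'])*100).round(2))
t,td,ti=snap('top');s,sd,si=snap('scene')
np.savez('pl.npz',t=cloud(td,ti),s=cloud(sd,si),tp=t,sp=s)
save('pl1.png',np.hstack([cv2.resize(t[130:230,170:300],(390,300)),cv2.resize(s[130:260,190:340],(390,300))]))
E
```

```text
{'clock': 13.3333, 'qpos': [-0.8236, 0.8438, 0.1315, 1.8622, 1.118, 1.1692, -1.0708], 'tool_pos': [0.6127, 0.078, 0.0994], 'tcp_rot': [1.049, 1.8125, -0.6618], 'contact_force': [0.1326, 0.1308, -0.905], 'finger_gap': 0.0556, 'gripper_force': 29.9191}
[[-0.224, 0.869, 0.441], [0.381, 0.494, -0.781], [-0.897, -0.007, -0.442]]
[0.60429642 0.09285745 0.10778371] pitch 1.1134935040249947 yaw -1.0572254208839067
centre est [0.60557378 0.09059286 0.10778371]
to do w [-0.005 -0.011  0.004] dx cm [0.17 0.05 0.24]
```

View pics/pl1.png

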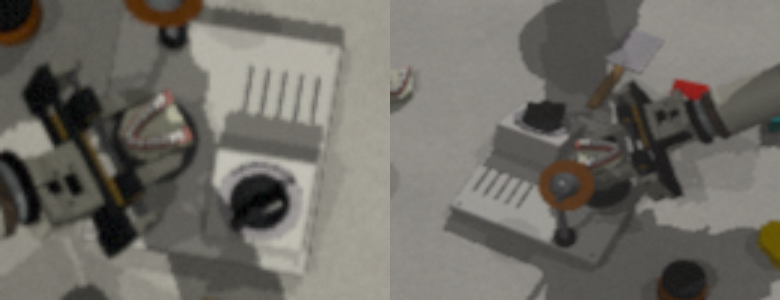

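The model is held teeth up over the stage: top view at left panel (155,135), lamp head at (165,5) is clear. Lowering with the small correction.

Request:
carry_out --increments '[{"gripper": 1,"x": 0.2,"y": 0.1,"z": -1,"wx": 0,"wy": -0.01,"wz": 0},{"gripper": 1,"x": 0.2,"y": 0.1,"z": -2,"wx": 0,"wy": -0.01,"wz": 0},{"gripper": 1,"x": 0.2,"y": 0.1,"z": -2.8,"wx": 0,"wy": -0.01,"wz": 0},{"gripper": 1,"x": 0.2,"y": 0.1,"z": -3.1,"wx": 0,"wy": -0.01,"wz": 0},{"gripper": 1,"x": 0.2,"y": 0.1,"z": -3.1,"wx": 0,"wy": -0.01,"wz": 0},{"gripper": 1,"x": 0.2,"y": 0.1,"z": -3.1,"wx": 0,"wy": -0.01,"wz": 0}]'

```text
clock: 13.93
tool_pos: [0.6157, 0.0796, 0.07]
tcp_rot: [1.052, 1.802, -0.652]
contact_force: [-0.8, -0.1, -2.7]
finger_gap: 0.0561
gripper_force: 29.9
```

Request:
carry_out --increments '[{"gripper": 1,"x": 0,"y": 0,"z": -0.1,"wx": 0,"wy": 0,"wz": 0},{"gripper": 1,"x": 0,"y": 0,"z": -0.2,"wx": 0,"wy": 0,"wz": 0},{"gripper": 1,"x": 0,"y": 0,"z": -0.2,"wx": 0,"wy": 0,"wz": 0},{"gripper": 1,"x": 0,"y": 0,"z": -0.2,"wx": 0,"wy": 0,"wz": 0}]'

```text
clock: 14.27
tool_pos: [0.6158, 0.0798, 0.0683]
tcp_rot: [1.053, 1.802, -0.651]
contact_force: [0.7, 0.1, -2.3]
finger_gap: 0.0557
gripper_force: 29.9
```

```bash
python3 - <<'E'
from plan import *
o=st(); A=R.from_rotvec(o['tcp_rot']);a=A.as_matrix()[:,2]; g=o['tool_pos']-.019*a; print(g,'pitch',np.arctan2(np.hypot(a[0],a[1]),-a[2]))
t,td,ti=snap('top');P=cloud(td,ti)
m=(P[...,2]>.066)&(P[...,2]<.13)&(P[...,0]>.56)&(P[...,0]<.66)&(P[...,1]>.04)&(P[...,1]<.15);Q=P[m]
e=np.array([np.cos(-1.05),np.sin(-1.05)]);f=np.array([-e[1],e[0]])
print(len(Q),'along approach',(Q[:,:2]@e).min(),(Q[:,:2]@e).max(),'lat',(Q[:,:2]@f).min(),(Q[:,:2]@f).max(),'stage',e@[.6072,.0912],f@[.6072,.0912],'zmax',np.percentile(Q[:,2],[50,95,99]))
E
```

```text
{'clock': 14.2667, 'qpos': [-0.8268, 0.9069, 0.1345, 1.8438, 1.1326, 1.148, -1.1273], 'tool_pos': [0.6158, 0.0798, 0.0683], 'tcp_rot': [1.0529, 1.8021, -0.6507], 'contact_force': [0.7457, 0.0559, -2.3011], 'finger_gap': 0.0557, 'gripper_force': 29.9193}
[[-0.211, 0.869, 0.447], [0.383, 0.494, -0.78], [-0.899, 0.006, -0.438]]
[0.60735234 0.09457505 0.07659683] pitch 1.1179259210585988
603 along approach 0.161103459375269 0.25563421471564407 lat 0.5269540244884978 0.6282293123989239 stage 0.22301614210568224 0.5720778621484125 zmax [0.09339556 0.12776477 0.12961064]
```

Request:
carry_out --increments '[{"gripper": 1,"x": -0.15,"y": -0.1,"z": -0.05,"wx": 0,"wy": 0,"wz": 0},{"gripper": 1,"x": -0.15,"y": -0.1,"z": -0.15,"wx": 0,"wy": 0,"wz": 0},{"gripper": 1,"x": -0.15,"y": -0.1,"z": -0.2,"wx": 0,"wy": 0,"wz": 0},{"gripper": 1,"x": -0.15,"y": -0.1,"z": -0.2,"wx": 0,"wy": 0,"wz": 0}]'

```text
clock: 14.65
tool_pos: [0.6142, 0.0787, 0.066]
tcp_rot: [1.052, 1.802, -0.651]
contact_force: [0.0, 0.1, -2.3]
finger_gap: 0.056
gripper_force: 29.9
```

Request:
carry_out --increments '[{"gripper": 1,"x": 0,"y": 0,"z": -0.1,"wx": 0,"wy": 0,"wz": 0},{"gripper": 1,"x": 0,"y": 0,"z": -0.1,"wx": 0,"wy": 0,"wz": 0},{"gripper": 1,"x": 0,"y": 0,"z": -0.1,"wx": 0,"wy": 0,"wz": 0}]'

```text
clock: 14.9
tool_pos: [0.6142, 0.0787, 0.065]
tcp_rot: [1.053, 1.802, -0.651]
contact_force: [0.6, 0.6, -2.3]
finger_gap: 0.0558
gripper_force: 29.9
```

Request:
carry_out --increments '[{"gripper": 1,"x": 0,"y": 0,"z": -0.1,"wx": 0,"wy": 0,"wz": 0},{"gripper": 1,"x": 0,"y": 0,"z": -0.15,"wx": 0,"wy": 0,"wz": 0},{"gripper": 1,"x": 0,"y": 0,"z": -0.15,"wx": 0,"wy": 0,"wz": 0}]'

```text
clock: 15.15
tool_pos: [0.6143, 0.0787, 0.0636]
tcp_rot: [1.053, 1.802, -0.651]
contact_force: [0.7, -0.4, -1.6]
finger_gap: 0.0562
gripper_force: 29.9
```

Request:
carry_out --increments '[{"gripper": 1,"x": 0,"y": 0,"z": -0.1,"wx": 0,"wy": 0,"wz": 0},{"gripper": 1,"x": 0,"y": 0,"z": -0.1,"wx": 0,"wy": 0,"wz": 0},{"gripper": 1,"x": 0,"y": 0,"z": -0.1,"wx": 0,"wy": 0,"wz": 0}]'

```text
clock: 15.4
tool_pos: [0.6144, 0.0787, 0.0635]
tcp_rot: [1.052, 1.801, -0.651]
contact_force: [-3.0, 1.5, 5.5]
finger_gap: 0.0556
gripper_force: 29.9
```

Request:
carry_out --increments '[{"gripper": 1,"x": 0,"y": 0,"z": 0.05,"wx": 0,"wy": 0,"wz": 0},{"gripper": 1,"x": 0,"y": 0,"z": 0.05,"wx": 0,"wy": 0,"wz": 0},{"gripper": -0.35,"x": 0,"y": 0,"z": 0.05,"wx": 0,"wy": 0,"wz": 0},{"gripper": -0.35,"x": 0,"y": 0,"z": 0.05,"wx": 0,"wy": 0,"wz": 0},{"gripper": -1,"x": 0,"y": 0,"z": 0.05,"wx": 0,"wy": 0,"wz": 0},{"gripper": -1,"x": 0,"y": 0,"z": 0.05,"wx": 0,"wy": 0,"wz": 0},{"gripper": -1,"x": 0,"y": 0,"z": 0.05,"wx": 0,"wy": 0,"wz": 0},{"gripper": -1,"x": 0,"y": 0,"z": 0.05,"wx": 0,"wy": 0,"wz": 0}]'

```text
clock: 16.07
tool_pos: [0.6143, 0.0786, 0.063]
tcp_rot: [1.053, 1.802, -0.651]
contact_force: [-0.5, 0.4, -0.3]
finger_gap: 0.0839
gripper_force: 0.0
```

Request:
carry_out --increments '[{"gripper": -1,"x": 0,"y": 0,"z": 0,"wx": 0,"wy": 0,"wz": 0},{"gripper": -1,"x": -0.45,"y": 0.8,"z": 0.45,"wx": 0,"wy": 0,"wz": 0},{"gripper": -1,"x": -1.35,"y": 2.4,"z": 1.35,"wx": 0,"wy": 0,"wz": 0},{"gripper": -1,"x": -2.7,"y": 4.7,"z": 2.7,"wx": 0,"wy": 0,"wz": 0},{"gripper": -1,"x": -4,"y": 7,"z": 4,"wx": 0,"wy": 0,"wz": 0},{"gripper": -1,"x": -5.4,"y": 9.4,"z": 5.5,"wx": 0,"wy": 0,"wz": 0},{"gripper": -1,"x": -6,"y": 9.4,"z": 8,"wx": 0,"wy": 0,"wz": 0},{"gripper": -1,"x": -7,"y": 9.4,"z": 11,"wx": 0,"wy": 0,"wz": 0}]'

```text
clock: 16.73
tool_pos: [0.543, 0.1756, 0.1728]
tcp_rot: [1.049, 1.806, -0.65]
contact_force: [0.5, 0.0, 0.1]
finger_gap: 0.0919
gripper_force: 0.0
```

```bash
python3 - <<'E'
from plan import *
o=st()
t,td,ti=snap('top');P=cloud(td,ti);s,sd,si=snap('scene')
m=(P[...,2]>.066)&(P[...,2]<.11)&(P[...,0]>.565)&(P[...,0]<.655)&(P[...,1]>.045)&(P[...,1]<.14);Q=P[m]
e=np.array([np.cos(-1.05),np.sin(-1.05)]);f=np.array([-e[1],e[0]])
print(len(Q),'along',(np.percentile(Q[:,:2]@e,[0,2,98,100])).round(4),'lat',(np.percentile(Q[:,:2]@f,[0,2,98,100])).round(4),'stage',e@[.6072,.0912],f@[.6072,.0912],'z',np.percentile(Q[:,2],[5,50,95,99]),cv2.minAreaRect((Q[:,:2]*1000).astype(np.float32)))
# key: plane of console + bar points
m=(P[...,2]>.05)&(P[...,0]>.49)&(P[...,0]<.63)&(P[...,1]>-.1)&(P[...,1]<.045)
n=np.array([-np.sin(.5)*np.cos(-.139),-np.sin(.5)*np.sin(-.139),np.cos(.5)])
Q=P[m];h=Q@n; print('heights along axis',np.percentile(h,[1,10,30,50,70,90,95,98,99.5]).round(4))
np.savez('key.npz',Q=Q,n=n)
save('k1.png',np.hstack([cv2.resize(t[140:230,200:300],(400,360),interpolation=cv2.INTER_CUBIC),cv2.resize(s[160:250,200:300],(400,360),interpolation=cv2.INTER_CUBIC)]))
E
```

```text
{'clock': 16.7333, 'qpos': [-0.9622, 0.7253, 0.0497, 1.8348, 0.9759, 1.3735, -1.0206], 'tool_pos': [0.543, 0.1756, 0.1728], 'tcp_rot': [1.0488, 1.8059, -0.6496], 'contact_force': [0.4906, 0.0152, 0.0534], 'finger_gap': 0.0919, 'gripper_force': 0.0}
[[-0.215, 0.867, 0.449], [0.383, 0.498, -0.778], [-0.899, 0.004, -0.439]]
358 along [0.1924 0.1952 0.2549 0.2556] lat [0.5429 0.5437 0.5975 0.6001] stage 0.22301614210568224 0.5720778621484125 z [0.07873905 0.08652915 0.10155273 0.10340066] ((607.412353515625, 90.00071716308594), (56.57851791381836, 63.58293533325195), 28.97766876220703)
heights along axis [-0.2375 -0.209  -0.1956 -0.1934 -0.1909 -0.1785 -0.1584 -0.1558 -0.1534]
```

View pics/k1.png

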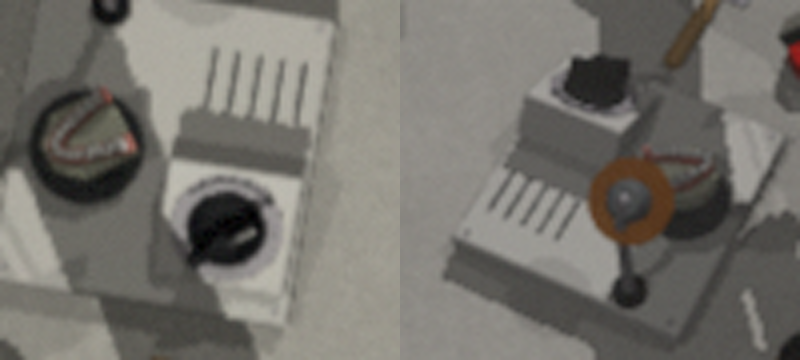

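The model sits teeth up, centred on the stage (left panel (85,145)), about 1 mm off. The key bar runs from (195,255) to (265,228) with its white mark at (243,238). Measuring the key in the console plane.

```bash
cat > key.py <<'E'
from plan import *
def basis():
    z=np.array([-np.sin(.5)*np.cos(-.139),-np.sin(.5)*np.sin(-.139),np.cos(.5)])
    y=np.array([-np.sin(-.139),np.cos(-.139),0]); x=np.cross(y,z); return x,y,z   # x: up the slope/back, y left, z out
def bar(P):
    x,y,z=basis(); 
    m=(P[...,2]>.05)&(P[...,0]>.49)&(P[...,0]<.63)&(P[...,1]>-.1)&(P[...,1]<.045); Q=P[m]; h=Q@z
    top=np.percentile(h,99); r=[]
    for th in(.004,.008,.012):
        B=Q[h>top-th]; uv=np.c_[B@x,B@y]*1000; R_=cv2.minAreaRect(uv.astype(np.float32)); r.append((len(B),[np.round(v,1) for v in R_]))
        c=uv.mean(0); w,v=np.linalg.eigh(np.cov((uv-c).T)); d=v[:,1]; r.append(('pca',c.round(1),np.degrees(np.arctan2(d[1],d[0])).round(1)))
    return top,r,h
if __name__=='__main__':
    p,d,i=snap('top'); top,r,h=bar(cloud(d,i)); print('top',top); [print(a) for a in r]
    p,d,i=snap('scene'); top,r,h=bar(cloud(d,i)); print('scene top',top); [print(a) for a in r]
    x,y,z=basis(); print('console centre guess', )
    Q=np.load('key.npz')['Q'];hh=Q@z; print(np.histogram(hh,bins=np.arange(-.215,-.145,.003)))
E
python3 key.py
```

```text
top -0.15372244519059006
(48, [array([510.8,  52.7]), array([14.4, 54. ]), np.float64(31.1)])
('pca', array([510.9,  53.2]), np.float64(129.4))
(79, [array([509.2,  54.4]), array([18.1, 58.8]), np.float64(32.5)])
('pca', array([509.5,  54.8]), np.float64(131.2))
(91, [array([509.5,  54.6]), array([18.8, 58.8]), np.float64(32.5)])
('pca', array([510.1,  55. ]), np.float64(130.8))
scene top -0.15230838737953203
(25, [array([510.7,  58. ]), array([21.9, 57.3]), np.float64(44.7)])
('pca', array([512.4,  57. ]), np.float64(136.4))
(42, [array([511. ,  57.7]), array([21.9, 58.6]), np.float64(44.7)])
('pca', array([511.2,  58.8]), np.float64(136.7))
(55, [array([511. ,  57.7]), array([21.9, 58.6]), np.float64(44.7)])
('pca', array([512. ,  58.9]), np.float64(134.8))
console centre guess
(array([ 11,  12,  16,  13,  16,  87, 277, 273, 141,  63,  19,   6,   7,
         8,   6,   6,   4,  12,  23,  38,   9,   5,   0]), array([-0.215, -0.212, -0.209, -0.206, -0.203, -0.2  , -0.197, -0.194,
       -0.191, -0.188, -0.185, -0.182, -0.179, -0.176, -0.173, -0.17 ,
       -0.167, -0.164, -0.161, -0.158, -0.155, -0.152, -0.149, -0.146]))
```

```bash
cat > kscan.py <<'E'
from key import *
x,y,z=basis(); ax=lambda h:.510*x+.055*y+h*z
if __name__=='__main__':
    print('grasp',ax(-.164),'above',ax(-.164)+.09*z, 'fit',fitk()[1])
    k=fitk()[0]; q0=bot.get_obs()['qpos']; rng=np.random.default_rng(1)
    for r in np.arange(-4.4,4.5,.8):
        c=[]
        for j in range(8):
            qs=q0 if j==0 else np.clip(q0+rng.normal(0,.9,7),LO+.02,HI-.02)
            q,e=IK(*pose(ax(-.164),-.139,-.5,r),k,qs)
            if e<.008:c.append(q)
        c=sorted(c,key=lambda q:q[6]); print(r.round(2),len(c),[cc.round(2).tolist() for cc in (c[:1]+c[-1:])])
E
python3 kscan.py
```

```text
grasp [ 0.52873819 -0.01843599  0.10058348] above [ 0.48600606 -0.01245767  0.17956592] fit 0.027441618973249066
-4.4 6 [[0.48, 0.39, -0.44, 2.34, 1.9, 0.19, -2.2], [0.74, 0.47, -0.79, 2.35, 1.8, 0.36, -2.07]]
-3.6 1 [[-0.74, 0.48, 0.73, 2.34, 4.39, 0.19, 0.47], [-0.74, 0.48, 0.73, 2.34, 4.39, 0.19, 0.47]]
-2.8 4 [[-1.08, 0.86, 1.38, 2.37, 4.55, 0.75, -0.58], [0.48, 0.39, -0.44, 2.34, 1.9, 0.19, 2.48]]
-2.0 4 [[0.48, 0.39, -0.44, 2.34, 1.9, 0.19, 1.68], [1.08, 1.0, -1.54, 2.37, 1.72, 1.1, 1.99]]
-1.2 8 [[-1.08, 0.86, 1.38, 2.37, 4.55, 0.75, -2.18], [0.48, 0.39, -0.44, 2.34, 1.9, 0.19, 0.88]]
-0.4 6 [[0.48, 0.39, -0.44, 2.34, 1.9, 0.19, 0.08], [0.82, 0.51, -0.91, 2.35, 1.78, 0.43, 0.24]]
0.4 6 [[0.48, 0.39, -0.44, 2.34, 1.9, 0.19, -0.72], [1.08, 1.0, -1.54, 2.37, 1.72, 1.1, -0.41]]
1.2 7 [[0.48, 0.39, -0.44, 2.34, 1.9, 0.19, -1.52], [0.48, 0.39, -0.44, 2.34, 1.9, 0.19, -1.52]]
2.0 6 [[0.48, 0.39, -0.44, 2.34, 1.9, 0.19, -2.32], [0.51, 0.4, -0.47, 2.34, 1.89, 0.2, -2.3]]
2.8 3 [[-1.08, 0.86, 1.38, 2.37, 4.55, 0.75, 0.1], [-1.08, 0.86, 1.38, 2.37, 4.55, 0.75, 0.1]]
3.6 5 [[-1.08, 0.86, 1.38, 2.37, 4.55, 0.75, -0.7], [0.48, 0.39, -0.44, 2.34, 1.9, 0.19, 2.37]]
4.4 7 [[-1.08, 0.86, 1.38, 2.37, 4.55, 0.75, -1.5], [1.08, 1.0, -1.54, 2.37, 1.72, 1.1, 1.87]]
```

```bash
python3 - <<'E'
from kscan import *
H=ax(-.154+.09)
q,s=plan([((.48,.14,.24),-.6,-.8,-.3),(H,-.139,-.5,-.8),(H,-.139,-.5,-1.6),(H,-.139,-.5,-2.304),],-.1,dt=.118,hold=1)
print('down');q,s=plan([(ax(-.164),-.139,-.5,-2.304)],-.1,dx=2,hold=1,q=q,start=s)
print('wind')
k=fitk()[0]
for r in np.arange(-2.3,2.2,.5): q,e=IK(*pose(ax(-.164),-.139,-.5,r),k,q); print(round(r,2),e.round(3),q.round(2))
E
```

```text
call
{"gripper": -0.1, "x": -0.7, "y": -0.6, "z": 0.8, "wx": 0.01, "wy": 0.06, "wz": 0.09}  # 0.07
{"gripper": -0.1, "x": -1.4, "y": -1.2, "z": 1.5, "wx": 0.02, "wy": 0.12, "wz": 0.18}  # 0.08
{"gripper": -0.1, "x": -2.2, "y": -1.8, "z": 2.3, "wx": 0.03, "wy": 0.17, "wz": 0.27}  # 0.08
{"gripper": -0.1, "x": -2.9, "y": -2.4, "z": 3.0, "wx": 0.03, "wy": 0.23, "wz": 0.35}  # 0.09
{"gripper": -0.1, "x": -3.7, "y": -3.0, "z": 3.8, "wx": 0.04, "wy": 0.29, "wz": 0.44}  # 0.11
{"gripper": -0.1, "x": -4.5, "y": -3.6, "z": 4.5, "wx": 0.05, "wy": 0.35, "wz": 0.53}  # 0.13
{"gripper": -0.1, "x": -5.3, "y": -4.2, "z": 5.3, "wx": 0.06, "wy": 0.41, "wz": 0.62}  # 0.15
{"gripper": -0.1, "x": -5.3, "y": -5.8, "z": 4.7, "wx": 0.03, "wy": 0.46, "wz": 0.71}  # 0.11
call
{"gripper": -0.1, "x": 0.0, "y": -1.6, "z": -0.6, "wx": -0.02, "wy": 0.04, "wz": 0.09}  # 0.12
{"gripper": -0.1, "x": 0.0, "y": -3.2, "z": -1.2, "wx": -0.04, "wy": 0.09, "wz": 0.19}  # 0.14
{"gripper": -0.1, "x": 0.0, "y": -4.8, "z": -1.8, "wx": -0.06, "wy": 0.13, "wz": 0.28}  # 0.16
{"gripper": -0.1, "x": 0.0, "y": -6.4, "z": -2.4, "wx
[... 2339 characters left out ...]
z": -8.8, "wx": 0.0, "wy": 0.0, "wz": 0.0}  # 0.06
{"gripper": -0.1, "x": 4.7, "y": -0.7, "z": -8.8, "wx": 0.0, "wy": 0.0, "wz": 0.0}  # 0.00
q end [0.99, 0.68, -1.21, 2.36, 1.74, 0.68, 2.22] TCP end [ 0.538 -0.02   0.084]
wind
-2.3 0.0 [ 0.99  0.68 -1.21  2.36  1.74  0.68  2.21]
-1.8 0.0 [ 1.01  0.71 -1.25  2.36  1.74  0.72  1.72]
-1.3 0.0 [ 1.02  0.74 -1.28  2.37  1.73  0.76  1.23]
-0.8 0.0 [ 1.04  0.77 -1.32  2.37  1.73  0.8   0.74]
-0.3 0.0 [ 1.05  0.8  -1.35  2.37  1.73  0.84  0.25]
0.2 0.0 [ 1.05  0.83 -1.38  2.37  1.73  0.88 -0.25]
0.7 0.0 [ 1.06  0.86 -1.41  2.37  1.73  0.91 -0.74]
1.2 0.0 [ 1.07  0.89 -1.44  2.37  1.73  0.95 -1.23]
1.7 0.0 [ 1.07  0.92 -1.47  2.37  1.72  0.99 -1.73]
```

```bash
cat > route.py <<'E'
from kscan import *
k=fitk()[0]; q0=bot.get_obs()['qpos']
def ikb(p,A,q,st=.2):
    lo=np.maximum(LO,q-st);hi=np.minimum(HI,q+st)
    def f(x):
        P,B=FK(x,k); return np.r_[(P-p)*5,(B.inv()*A).as_rotvec(),(x-q)*1e-3]
    s=least_squares(f,np.clip(q,lo+1e-6,hi-1e-6),bounds=(lo,hi)); return s.x,np.abs(s.fun[:6]).max()
def run(name,wps,q=q0,p=None,A=None,v=True):
    o=bot.get_obs()
    if p is None: p=o['tool_pos'];A=R.from_rotvec(o['tcp_rot'])
    worst=0
    for w in wps:
        P,T=pose(*w);n=max(2,int(max((T*A.inv()).magnitude()/.1,np.linalg.norm(P-p)/.03)));S=Slerp([0,1],R.concatenate([A,T]))
        we=0
        for i in range(1,n+1): q,e=ikb(p+(P-p)*i/n,S(i/n),q); we=max(we,e)
        if v: print(name,np.round(w[0],3),w[1:],n,'worst %.3f end %.3f'%(we,e),q.round(2).tolist())
        p,A=P,T
    return q,p,A
if __name__=='__main__':
    G=ax(-.164)
    U=(.545,-.02,.2)
    run('A',[((.53,.08,.24),-.7,-.6,0),(U,-.139,0,0),(U,-.139,-.25,0),(U,-.139,-.5,0),(G,-.139,-.5,0)])
    run('B',[((.53,.08,.24),-.7,-.9,0),(U,-.6,-.7,0),(U,-.139,-.5,0),(G,-.139,-.5,0)])
    run('C',[((.53,.08,.24),-.7,-.6,0),(U,-.139,0,0),(U,.8,-.2,0),(U,.8,-.5,0),(U,.3,-.5,0),(U,-.139,-.5,0),(G,-.139,-.5,0)])
    run('D',[((.53,.08,.24),-.7,-.6,0),(U,-.139,0,0),(U,-.139,0,1.2),(U,-.139,-.25,1.2),(U,-.139,-.5,1.2),(G,-.139,-.5,1.2)])
    run('E',[((.6,.0,.22),-1.2,-.8,0),((.6,-.03,.22),-.139,-.5,0),(U,-.139,-.5,0),(G,-.139,-.5,0)])
E
python3 route.py
```

```text
A [0.53 0.08 0.24] (-0.7, -0.6, 0) 6 worst 0.001 end 0.001 [-0.41, 0.18, -0.08, 2.16, 0.88, 0.78, -0.26]
A [ 0.545 -0.02   0.2  ] (-0.139, 0, 0) 8 worst 0.008 end 0.000 [0.61, 0.42, -0.74, 1.88, 0.34, 0.97, 1.15]
A [ 0.545 -0.02   0.2  ] (-0.139, -0.25, 0) 2 worst 0.000 end 0.000 [0.67, 0.28, -0.74, 2.11, 0.4, 0.61, 1.1]
A [ 0.545 -0.02   0.2  ] (-0.139, -0.5, 0) 2 worst 0.003 end 0.003 [0.55, 0.18, -0.53, 2.33, 0.69, 0.21, 0.83]
A [ 0.529 -0.018  0.101] (-0.139, -0.5, 0) 3 worst 0.084 end 0.084 [0.44, 0.38, -0.41, 2.32, 1.29, 0.19, 0.27]
B [0.53 0.08 0.24] (-0.7, -0.9, 0) 4 worst 0.000 end 0.000 [-0.74, 0.26, 0.08, 2.24, 1.25, 0.92, -0.75]
B [ 0.545 -0.02   0.2  ] (-0.6, -0.7, 0) 3 worst 0.000 end 0.000 [-0.42, 0.2, 0.23, 2.32, 1.35, 0.45, -0.44]
B [ 0.545 -0.02   0.2  ] (-0.139, -0.5, 0) 5 worst 0.038 end 0.038 [0.42, 0.17, -0.41, 2.34, 0.98, 0.19, 0.52]
B [ 0.529 -0.018  0.101] (-0.139, -0.5, 0) 3 worst 0.050 end 0.050 [0.48, 0.39, -0.45, 2.33, 1.54, 0.19, 0.03]
C [0.53 0.08 0.24] (-0.7, -0.6, 0) 6 worst 0.001 end 0.001 [-0.41, 0.18, -0.08, 2.16, 0.88, 0.78, -0.26]
C [ 0.545 -0.02
[... 1021 characters left out ...]
[0.43, 0.23, -0.46, 2.12, 0.26, 0.58, 0.03]
D [ 0.545 -0.02   0.2  ] (-0.139, -0.5, 1.2) 2 worst 0.006 end 0.006 [0.34, 0.16, -0.31, 2.33, 0.54, 0.19, -0.23]
D [ 0.529 -0.018  0.101] (-0.139, -0.5, 1.2) 3 worst 0.102 end 0.102 [0.4, 0.37, -0.37, 2.32, 1.14, 0.19, -0.79]
E [0.6  0.   0.22] (-1.2, -0.8, 0) 6 worst 0.000 end 0.000 [-0.52, 0.48, 0.1, 1.9, 0.9, 1.05, -0.65]
E [ 0.6  -0.03  0.22] (-0.139, -0.5, 0) 10 worst 0.025 end 0.025 [0.46, 0.23, -0.46, 2.21, 0.74, 0.27, 0.78]
E [ 0.545 -0.02   0.2  ] (-0.139, -0.5, 0) 2 worst 0.000 end 0.000 [0.52, 0.17, -0.5, 2.33, 0.68, 0.2, 0.84]
E [ 0.529 -0.018  0.101] (-0.139, -0.5, 0) 3 worst 0.085 end 0.085 [0.44, 0.38, -0.41, 2.32, 1.28, 0.19, 0.28]
```

```bash
python3 - <<'E'
from route import *
G=ax(-.164);U=(.545,-.02,.2)
for U2 in((.532,-.02,.152),(.545,-.02,.152)):
    q,p,A=run('A',[((.53,.08,.24),-.7,-.6,0),(U,-.139,0,0),(U,-.139,-.3,0),(U,-.139,-.5,0),(U2,-.139,-.5,0),(U2,-.139,-.5,.3),(U2,-.139,-.5,-.4),(U2,-.139,-.5,-1.2),(U2,-.139,-.5,-2.304),(G,-.139,-.5,-2.304)])
E
```

```text
A [0.53 0.08 0.24] (-0.7, -0.6, 0) 6 worst 0.001 end 0.001 [-0.41, 0.18, -0.08, 2.16, 0.88, 0.78, -0.26]
A [ 0.545 -0.02   0.2  ] (-0.139, 0, 0) 8 worst 0.008 end 0.000 [0.61, 0.42, -0.74, 1.88, 0.34, 0.97, 1.15]
A [ 0.545 -0.02   0.2  ] (-0.139, -0.3, 0) 3 worst 0.000 end 0.000 [0.67, 0.25, -0.73, 2.16, 0.43, 0.53, 1.07]
A [ 0.545 -0.02   0.2  ] (-0.139, -0.5, 0) 2 worst 0.000 end 0.000 [0.57, 0.18, -0.56, 2.33, 0.72, 0.21, 0.81]
A [ 0.532 -0.02   0.152] (-0.139, -0.5, 0) 2 worst 0.028 end 0.028 [0.57, 0.27, -0.54, 2.34, 1.12, 0.19, 0.44]
A [ 0.532 -0.02   0.152] (-0.139, -0.5, 0.3) 2 worst 0.020 end 0.013 [0.62, 0.28, -0.59, 2.35, 1.23, 0.19, 0.04]
A [ 0.532 -0.02   0.152] (-0.139, -0.5, -0.4) 6 worst 0.000 end 0.000 [0.7, 0.3, -0.68, 2.35, 1.36, 0.22, 0.62]
A [ 0.532 -0.02   0.152] (-0.139, -0.5, -1.2) 8 worst 0.000 end 0.000 [0.77, 0.32, -0.78, 2.34, 1.39, 0.26, 1.4]
A [ 0.532 -0.02   0.152] (-0.139, -0.5, -2.304) 11 worst 0.000 end 0.000 [0.86, 0.36, -0.9, 2.34, 1.41, 0.31, 2.48]
A [ 0.529 -0.018  0.101] (-0.139, -0.5, -2.304) 2 worst 0.001 end 0.000 [0.78, 0.49, -0.84, 2.35, 1.
[... 432 characters left out ...]
 0.72, 0.21, 0.81]
A [ 0.545 -0.02   0.152] (-0.139, -0.5, 0) 2 worst 0.024 end 0.024 [0.53, 0.29, -0.51, 2.32, 1.12, 0.19, 0.44]
A [ 0.545 -0.02   0.152] (-0.139, -0.5, 0.3) 2 worst 0.017 end 0.010 [0.58, 0.3, -0.55, 2.32, 1.23, 0.19, 0.04]
A [ 0.545 -0.02   0.152] (-0.139, -0.5, -0.4) 6 worst 0.000 end 0.000 [0.66, 0.32, -0.65, 2.32, 1.34, 0.22, 0.64]
A [ 0.545 -0.02   0.152] (-0.139, -0.5, -1.2) 8 worst 0.000 end 0.000 [0.74, 0.34, -0.75, 2.32, 1.37, 0.27, 1.41]
A [ 0.545 -0.02   0.152] (-0.139, -0.5, -2.304) 11 worst 0.000 end 0.000 [0.83, 0.37, -0.88, 2.32, 1.4, 0.33, 2.49]
A [ 0.529 -0.018  0.101] (-0.139, -0.5, -2.304) 2 worst 0.000 end 0.000 [0.73, 0.47, -0.77, 2.35, 1.8, 0.35, 2.11]
```

```bash
python3 - <<'E'
from kscan import *
U=(.545,-.02,.2);U2=(.54,-.02,.153)
plan([((.53,.08,.24),-.7,-.6,0),(U,-.139,0,0),(U,-.139,-.5,0),(U2,-.139,-.5,0)],-1,dt=.115,hold=3)
E
```

```text
call
{"gripper": -1, "x": -0.1, "y": -1.7, "z": 0.8, "wx": 0.07, "wy": 0.06, "wz": 0.06}  # 0.10
{"gripper": -1, "x": -0.1, "y": -3.4, "z": 1.6, "wx": 0.13, "wy": 0.11, "wz": 0.12}  # 0.10
{"gripper": -1, "x": -0.2, "y": -5.1, "z": 2.5, "wx": 0.2, "wy": 0.17, "wz": 0.17}  # 0.11
{"gripper": -1, "x": -0.3, "y": -6.7, "z": 3.3, "wx": 0.26, "wy": 0.23, "wz": 0.23}  # 0.14
{"gripper": -1, "x": -0.5, "y": -8.4, "z": 4.2, "wx": 0.33, "wy": 0.28, "wz": 0.29}  # 0.18
{"gripper": -1, "x": -0.6, "y": -10.1, "z": 5.0, "wx": 0.39, "wy": 0.34, "wz": 0.35}  # 0.22
{"gripper": -1, "x": -0.5, "y": -11.2, "z": 4.5, "wx": 0.43, "wy": 0.42, "wz": 0.41}  # 0.23
{"gripper": -1, "x": -0.4, "y": -12.4, "z": 3.9, "wx": 0.46, "wy": 0.49, "wz": 0.46}  # 0.25
call
{"gripper": -1, "x": 0.1, "y": -1.2, "z": -0.6, "wx": 0.03, "wy": 0.07, "wz": 0.07}  # 0.25
{"gripper": -1, "x": 0.2, "y": -2.3, "z": -1.1, "wx": 0.06, "wy": 0.14, "wz": 0.14}  # 0.24
{"gripper": -1, "x": 0.3, "y": -3.5, "z": -1.6, "wx": 0.09, "wy": 0.21, "wz": 0.2}  # 0.22
{"gripper": -1, "x": 0.3, "y": -4.6, "z": -2.2, "wx": 0.12, "wy": 0.28, "wz":
[... 500 characters left out ...]
0.4, "y": -0.1, "z": 0.1, "wx": -0.03, "wy": -0.2, "wz": 0.0}  # 0.16
{"gripper": -1, "x": 0.5, "y": -0.1, "z": 0.2, "wx": -0.04, "wy": -0.3, "wz": 0.0}  # 0.44
{"gripper": -1, "x": 0.3, "y": -0.1, "z": -2.2, "wx": -0.04, "wy": -0.3, "wz": 0.0}  # 0.39
{"gripper": -1, "x": 0.0, "y": -0.1, "z": -4.5, "wx": -0.04, "wy": -0.3, "wz": 0.0}  # 0.30
{"gripper": -1, "x": 0.0, "y": -0.1, "z": -4.5, "wx": -0.04, "wy": -0.3, "wz": 0.0}  # 0.00
{"gripper": -1, "x": 0.0, "y": -0.1, "z": -4.5, "wx": -0.04, "wy": -0.3, "wz": 0.0}  # 0.00
{"gripper": -1, "x": 0.0, "y": -0.1, "z": -4.5, "wx": -0.04, "wy": -0.3, "wz": 0.0}  # 0.00
q end [0.61, 0.3, -0.58, 2.34, 1.31, 0.19, 0.27] TCP end [ 0.549 -0.021  0.136]
```

Request:
carry_out --increments '[{"gripper": -1,"x": -0.1,"y": -1.7,"z": 0.8,"wx": 0.07,"wy": 0.06,"wz": 0.06},{"gripper": -1,"x": -0.1,"y": -3.4,"z": 1.6,"wx": 0.13,"wy": 0.11,"wz": 0.12},{"gripper": -1,"x": -0.2,"y": -5.1,"z": 2.5,"wx": 0.2,"wy": 0.17,"wz": 0.17},{"gripper": -1,"x": -0.3,"y": -6.7,"z": 3.3,"wx": 0.26,"wy": 0.23,"wz": 0.23},{"gripper": -1,"x": -0.5,"y": -8.4,"z": 4.2,"wx": 0.33,"wy": 0.28,"wz": 0.29},{"gripper": -1,"x": -0.6,"y": -10.1,"z": 5,"wx": 0.39,"wy": 0.34,"wz": 0.35},{"gripper": -1,"x": -0.5,"y": -11.2,"z": 4.5,"wx": 0.43,"wy": 0.42,"wz": 0.41},{"gripper": -1,"x": -0.4,"y": -12.4,"z": 3.9,"wx": 0.46,"wy": 0.49,"wz": 0.46}]'

```text
clock: 17.6
tool_pos: [0.5386, 0.0528, 0.2146]
tcp_rot: [0.782, 2.561, -0.236]
contact_force: [0.2, -0.4, 0.2]
finger_gap: 0.0918
gripper_force: 0.0
```

Request:
carry_out --increments '[{"gripper": -1,"x": 0.1,"y": -1.2,"z": -0.6,"wx": 0.03,"wy": 0.07,"wz": 0.07},{"gripper": -1,"x": 0.2,"y": -2.3,"z": -1.1,"wx": 0.06,"wy": 0.14,"wz": 0.14},{"gripper": -1,"x": 0.3,"y": -3.5,"z": -1.6,"wx": 0.09,"wy": 0.21,"wz": 0.2},{"gripper": -1,"x": 0.3,"y": -4.6,"z": -2.2,"wx": 0.12,"wy": 0.28,"wz": 0.27},{"gripper": -1,"x": 0.4,"y": -5.8,"z": -2.7,"wx": 0.15,"wy": 0.35,"wz": 0.34},{"gripper": -1,"x": 0.5,"y": -7,"z": -3.2,"wx": 0.19,"wy": 0.42,"wz": 0.41},{"gripper": -1,"x": 0.6,"y": -7,"z": -3.2,"wx": 0.15,"wy": 0.32,"wz": 0.41},{"gripper": -1,"x": 0.6,"y": -7,"z": -3.2,"wx": 0.15,"wy": 0.32,"wz": 0.41}]'

```text
clock: 18.27
tool_pos: [0.5437, -0.0199, 0.1797]
tcp_rot: [0.272, 2.998, -0.044]
contact_force: [-1.3, -0.9, -0.7]
finger_gap: 0.0916
gripper_force: 0.0
```

```bash
python3 - <<'E'
from kscan import *
st(); print(fitk())
U=(.545,-.02,.2);U2=(.54,-.02,.153)
plan([(U,-.139,-.4,0),(U2,-.139,-.5,0)],-1,dt=.1,hold=2)
E
```

```text
{'clock': 18.2667, 'qpos': [-0.0099, 0.2607, -0.0389, 1.9873, 0.0812, 0.7698, 1.2879], 'tool_pos': [0.5437, -0.0199, 0.1797], 'tcp_rot': [0.2724, 2.9982, -0.0436], 'contact_force': [-1.3339, -0.8771, -0.7036], 'finger_gap': 0.0916, 'gripper_force': 0.0}
[[-0.975, 0.181, 0.127], [0.178, 0.983, -0.04], [-0.132, -0.017, -0.991]]
(array([ 0.32778178,  0.52534095,  0.43824921,  0.40552143, -0.03458585,
       -0.01901478, -0.04272975]), np.float64(0.02780594220288185))
call
{"gripper": -1, "x": 0.3, "y": -0.0, "z": 0.1, "wx": -0.01, "wy": -0.09, "wz": 0.02}  # 0.15
{"gripper": -1, "x": 0.6, "y": -0.1, "z": 0.2, "wx": -0.02, "wy": -0.18, "wz": 0.03}  # 0.13
{"gripper": -1, "x": 0.9, "y": -0.1, "z": 0.3, "wx": -0.03, "wy": -0.27, "wz": 0.05}  # 0.14
{"gripper": -1, "x": 0.7, "y": -0.1, "z": -2.0, "wx": -0.03, "wy": -0.32, "wz": 0.05}  # 0.15
{"gripper": -1, "x": 0.5, "y": -0.1, "z": -4.3, "wx": -0.04, "wy": -0.37, "wz": 0.05}  # 0.96
{"gripper": -1, "x": 0.5, "y": -0.1, "z": -4.3, "wx": -0.04, "wy": -0.37, "wz": 0.05}  # 0.00
{"gripper": -1, "x": 0.5, "y": -0.1, "z": -4.3, "wx": -0.04, "wy": -0.37, "wz": 0.05}  # 0.00
q end [0.57, 0.27, -0.56, 2.34, 1.24, 0.19, 0.31] TCP end [ 0.549 -0.021  0.136]
```

Request:
carry_out --increments '[{"gripper": -1,"x": 0.3,"y": 0,"z": 0.1,"wx": -0.01,"wy": -0.09,"wz": 0.02},{"gripper": -1,"x": 0.6,"y": -0.1,"z": 0.2,"wx": -0.02,"wy": -0.18,"wz": 0.03},{"gripper": -1,"x": 0.9,"y": -0.1,"z": 0.3,"wx": -0.03,"wy": -0.27,"wz": 0.05},{"gripper": -1,"x": 0.9,"y": -0.1,"z": -0.7,"wx": -0.03,"wy": -0.32,"wz": 0.05},{"gripper": -1,"x": 0.7,"y": -0.1,"z": -2,"wx": -0.03,"wy": -0.37,"wz": 0.05},{"gripper": -1,"x": 0.5,"y": -0.1,"z": -3.5,"wx": -0.04,"wy": -0.37,"wz": 0.05},{"gripper": -1,"x": 0.5,"y": -0.1,"z": -3.5,"wx": -0.04,"wy": -0.37,"wz": 0.05},{"gripper": -1,"x": 0.5,"y": -0.1,"z": -3.5,"wx": -0.04,"wy": -0.37,"wz": 0.05}]'

```text
clock: 18.93
tool_pos: [0.5478, -0.0145, 0.1447]
tcp_rot: [0.169, 2.633, -0.041]
contact_force: [0.3, 0.3, 0.0]
finger_gap: 0.0915
gripper_force: 0.0
```

```bash
python3 - <<'E'
from kscan import *
o=st(); a=R.from_rotvec(o['tcp_rot']).as_matrix()[:,2]; print('axis err',np.arccos(-a@basis()[2]))
E
```

```text
{'clock': 18.9333, 'qpos': [0.0754, 0.1944, -0.1804, 2.3171, 0.7954, 0.1954, 0.599], 'tool_pos': [0.5478, -0.0145, 0.1447], 'tcp_rot': [0.169, 2.6326, -0.0411], 'contact_force': [0.2687, 0.2972, 0.0353], 'finger_gap': 0.0915, 'gripper_force': 0.0}
[[-0.868, 0.127, 0.479], [0.112, 0.992, -0.06], [-0.483, 0.002, -0.876]]
axis err 0.008123191745370198
```

```bash
python3 - <<'E'
from kscan import *
plan([((.54,-.02,.15),-.139,-.5,-.9),((.535,-.019,.14),-.139,-.5,-1.75),],-1,dt=.115,hold=1)
E
```

```text
call
{"gripper": -1, "x": 0.0, "y": -0.1, "z": -0.1, "wx": -0.05, "wy": 0.01, "wz": 0.1}  # 0.28
{"gripper": -1, "x": 0.0, "y": -0.2, "z": -0.3, "wx": -0.11, "wy": 0.02, "wz": 0.19}  # 0.09
{"gripper": -1, "x": 0.0, "y": -0.3, "z": -0.4, "wx": -0.16, "wy": 0.02, "wz": 0.29}  # 0.08
{"gripper": -1, "x": 0.1, "y": -0.3, "z": -0.6, "wx": -0.22, "wy": 0.03, "wz": 0.39}  # 0.08
{"gripper": -1, "x": 0.1, "y": -0.4, "z": -0.7, "wx": -0.27, "wy": 0.04, "wz": 0.49}  # 0.08
{"gripper": -1, "x": 0.1, "y": -0.5, "z": -0.9, "wx": -0.32, "wy": 0.05, "wz": 0.58}  # 0.08
{"gripper": -1, "x": 0.1, "y": -0.6, "z": -1.0, "wx": -0.38, "wy": 0.05, "wz": 0.68}  # 0.08
{"gripper": -1, "x": 0.1, "y": -0.7, "z": -1.1, "wx": -0.43, "wy": 0.06, "wz": 0.78}  # 0.08
call
{"gripper": -1, "x": -0.1, "y": 0.0, "z": -0.1, "wx": -0.05, "wy": 0.01, "wz": 0.09}  # 0.08
{"gripper": -1, "x": -0.1, "y": 0.0, "z": -0.3, "wx": -0.1, "wy": 0.01, "wz": 0.19}  # 0.08
{"gripper": -1, "x": -0.2, "y": 0.0, "z": -0.4, "wx": -0.15, "wy": 0.02, "wz": 0.28}  # 0.08
{"gripper": -1, "x": -0.2, "y": 0.1, "z": -0.5, "wx": -0.2, "wy": 0.03, "wz": 0.37}  # 0.08
{"gripper": -1, "x": -0.3, "y": 0.1, "z": -0.6, "wx": -0.25, "wy": 0.04, "wz": 0.47}  # 0.08
{"gripper": -1, "x": -0.4, "y": 0.1, "z": -0.7, "wx": -0.3, "wy": 0.04, "wz": 0.56}  # 0.08
{"gripper": -1, "x": -0.4, "y": 0.1, "z": -0.9, "wx": -0.35, "wy": 0.05, "wz": 0.65}  # 0.08
{"gripper": -1, "x": -0.5, "y": 0.1, "z": -1.0, "wx": -0.4, "wy": 0.06, "wz": 0.75}  # 0.08
call
{"gripper": -1, "x": 0.0, "y": 0.0, "z": 0.0, "wx": 0.0, "wy": 0.0, "wz": 0.0}  # 0.00
q end [0.56, 0.26, -0.63, 2.36, 1.28, 0.24, 1.96] TCP end [ 0.544 -0.02   0.123]
```

Request:
carry_out --increments '[{"gripper": -1,"x": 0,"y": -0.1,"z": 0,"wx": -0.05,"wy": 0.01,"wz": 0.1},{"gripper": -1,"x": 0,"y": -0.2,"z": 0,"wx": -0.11,"wy": 0.02,"wz": 0.19},{"gripper": -1,"x": 0,"y": -0.3,"z": -0.2,"wx": -0.16,"wy": 0.02,"wz": 0.29},{"gripper": -1,"x": 0,"y": -0.3,"z": -0.4,"wx": -0.22,"wy": 0.03,"wz": 0.39},{"gripper": -1,"x": 0,"y": -0.4,"z": -0.6,"wx": -0.27,"wy": 0.04,"wz": 0.49},{"gripper": -1,"x": 0,"y": -0.5,"z": -0.8,"wx": -0.32,"wy": 0.05,"wz": 0.58},{"gripper": -1,"x": 0,"y": -0.6,"z": -0.9,"wx": -0.38,"wy": 0.05,"wz": 0.68},{"gripper": -1,"x": 0,"y": -0.7,"z": -1,"wx": -0.43,"wy": 0.06,"wz": 0.78}]'

```text
clock: 19.6
tool_pos: [0.5492, -0.0233, 0.1364]
tcp_rot: [-1.003, 2.49, -0.34]
contact_force: [-0.5, 0.4, 0.3]
finger_gap: 0.0918
gripper_force: 0.0
```

Request:
carry_out --increments '[{"gripper": -1,"x": -0.1,"y": 0,"z": -0.1,"wx": -0.05,"wy": 0.01,"wz": 0.09},{"gripper": -1,"x": -0.1,"y": 0,"z": -0.3,"wx": -0.1,"wy": 0.01,"wz": 0.19},{"gripper": -1,"x": -0.2,"y": 0,"z": -0.4,"wx": -0.15,"wy": 0.02,"wz": 0.28},{"gripper": -1,"x": -0.2,"y": 0.1,"z": -0.5,"wx": -0.2,"wy": 0.03,"wz": 0.37},{"gripper": -1,"x": -0.3,"y": 0.1,"z": -0.6,"wx": -0.25,"wy": 0.04,"wz": 0.47},{"gripper": -1,"x": -0.4,"y": 0.1,"z": -0.6,"wx": -0.3,"wy": 0.04,"wz": 0.56},{"gripper": -1,"x": -0.4,"y": 0.1,"z": -0.6,"wx": -0.35,"wy": 0.05,"wz": 0.65},{"gripper": -1,"x": -0.5,"y": 0.1,"z": -0.6,"wx": -0.4,"wy": 0.06,"wz": 0.75}]'

```text
clock: 20.27
tool_pos: [0.5444, -0.0223, 0.1305]
tcp_rot: [-2.022, 1.928, -0.565]
contact_force: [-0.4, -0.0, 0.4]
finger_gap: 0.0917
gripper_force: 0.0
```

```bash
python3 - <<'E'
from kscan import *
st()
plan([(ax(-.164+.028),-.139,-.5,-2.0),(ax(-.164+.015),-.139,-.5,-2.304),(ax(-.163),-.139,-.5,-2.304)],-1,dt=.115,dx=1,hold=2)
E
```

```text
{'clock': 20.2667, 'qpos': [0.4312, 0.2563, -0.5469, 2.3148, 1.1064, 0.25, 2.0832], 'tool_pos': [0.5444, -0.0223, 0.1305], 'tcp_rot': [-2.0217, 1.928, -0.5652], 'contact_force': [-0.4113, -0.0425, 0.4477], 'finger_gap': 0.0917, 'gripper_force': 0.0}
[[0.027, -0.882, 0.47], [-0.996, -0.062, -0.059], [0.081, -0.466, -0.881]]
call
{"gripper": -1, "x": -0.5, "y": 0.1, "z": -0.6, "wx": -0.03, "wy": 0.0, "wz": 0.05}  # 0.06
{"gripper": -1, "x": -1.0, "y": 0.2, "z": -1.1, "wx": -0.06, "wy": 0.0, "wz": 0.11}  # 0.09
{"gripper": -1, "x": -1.5, "y": 0.3, "z": -1.7, "wx": -0.09, "wy": 0.01, "wz": 0.16}  # 0.11
{"gripper": -1, "x": -2.0, "y": 0.4, "z": -2.2, "wx": -0.12, "wy": 0.01, "wz": 0.21}  # 0.12
{"gripper": -1, "x": -1.8, "y": 0.4, "z": -2.6, "wx": -0.17, "wy": 0.02, "wz": 0.3}  # 0.06
{"gripper": -1, "x": -1.6, "y": 0.4, "z": -3.0, "wx": -0.22, "wy": 0.02, "wz": 0.39}  # 0.06
{"gripper": -1, "x": -1.4, "y": 0.4, "z": -3.3, "wx": -0.27, "wy": 0.03, "wz": 0.48}  # 0.05
{"gripper": -1, "x": -1.0, "y": 0.3, "z": -4.0, "wx": -0.27, "wy": 0.03, "wz": 0.48}  # 0.08
call
{"gripper": -1, "x": 0.3, "y": -0.0, "z": -0.6, "wx": 0.0, "wy": 0.0, "wz": 0.0}  # 0.07
{"gripper": -1, "x": 0.3, "y": -0.0, "z": -0.6, "wx": 0.0, "wy": 0.0, "wz": 0.0}  # 0.00
{"gripper": -1, "x": 0.3, "y": -0.0, "z": -0.6, "wx": 0.0, "wy": 0.0, "wz": 0.0}  # 0.00
q end [0.4, 0.33, -0.48, 2.39, 1.78, 0.23, 1.99] TCP end [ 0.537 -0.02   0.085]
```

Request:
carry_out --increments '[{"gripper": -1,"x": -0.5,"y": 0.1,"z": -0.6,"wx": -0.03,"wy": 0,"wz": 0.05},{"gripper": -1,"x": -1,"y": 0.2,"z": -1.1,"wx": -0.06,"wy": 0,"wz": 0.11},{"gripper": -1,"x": -1.5,"y": 0.3,"z": -1.7,"wx": -0.09,"wy": 0.01,"wz": 0.16},{"gripper": -1,"x": -2,"y": 0.4,"z": -2.2,"wx": -0.12,"wy": 0.01,"wz": 0.21},{"gripper": -1,"x": -1.8,"y": 0.4,"z": -2.6,"wx": -0.17,"wy": 0.02,"wz": 0.3},{"gripper": -1,"x": -1.6,"y": 0.4,"z": -3,"wx": -0.22,"wy": 0.02,"wz": 0.39},{"gripper": -1,"x": -1.4,"y": 0.4,"z": -3.3,"wx": -0.27,"wy": 0.03,"wz": 0.48},{"gripper": -1,"x": -1.4,"y": 0.4,"z": -3.3,"wx": -0.27,"wy": 0.03,"wz": 0.48}]'

```text
clock: 20.93
tool_pos: [0.5306, -0.0185, 0.0972]
tcp_rot: [-2.556, 1.356, -0.695]
contact_force: [-1.0, -0.3, -0.5]
finger_gap: 0.0917
gripper_force: 0.0
```

```bash
python3 - <<'E'
from kscan import *
o=st(); x,y,z=basis();a=R.from_rotvec(o['tcp_rot']).as_matrix(); g=o['tool_pos']-.019*a[:,2]
print('grasp uvh',g@x,g@y,g@z,'tooly angle',np.degrees(np.arctan2(a[:,1]@y,a[:,1]@x)))
p,d,i=snap('top'); top,r,h=bar(cloud(d,i)); print(r[2:4])
plan([(ax(-.163),-.139,-.5,-2.304)],-1,dt=.115,dx=.7,hold=2)
p,d,i=snap('wrist'); save('wk.png',p)
E
```

```text
{'clock': 20.9333, 'qpos': [0.3383, 0.311, -0.4749, 2.3676, 1.5786, 0.2486, 2.1393], 'tool_pos': [0.5306, -0.0185, 0.0972], 'tcp_rot': [-2.5558, 1.356, -0.6954], 'contact_force': [-1.0216, -0.2582, -0.5117], 'finger_gap': 0.0917, 'gripper_force': 0.0}
[[0.479, -0.739, 0.474], [-0.816, -0.574, -0.07], [0.323, -0.353, -0.878]]
grasp uvh 0.5100290299245864 0.05527292900375378 -0.14888485142767127 tooly angle -137.88645023587827
[(79, [array([558.7,  70.5]), array([19.1, 47.8]), np.float64(12.2)]), ('pca', array([557.9,  65.8]), np.float64(109.1))]
call
{"gripper": -1, "x": 0.2, "y": -0.0, "z": -0.4, "wx": 0.0, "wy": -0.0, "wz": 0.0}  # 0.09
{"gripper": -1, "x": 0.4, "y": -0.1, "z": -0.8, "wx": 0.0, "wy": -0.0, "wz": 0.0}  # 0.05
{"gripper": -1, "x": 0.7, "y": -0.1, "z": -1.3, "wx": 0.0, "wy": -0.0, "wz": 0.0}  # 0.05
{"gripper": -1, "x": 0.7, "y": -0.1, "z": -1.3, "wx": 0.0, "wy": -0.0, "wz": 0.0}  # 0.00
{"gripper": -1, "x": 0.7, "y": -0.1, "z": -1.3, "wx": 0.0, "wy": -0.0, "wz": 0.0}  # 0.00
q end [0.4, 0.33, -0.49, 2.39, 1.77, 0.24, 1.99] TCP end [ 0.537 -0.02   0.085]
```

View pics/wk.png

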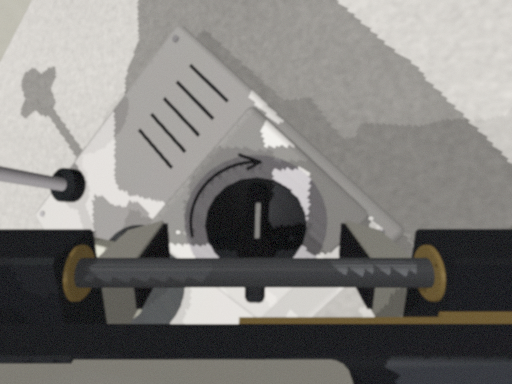

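The wrist view shows the bar running vertically at (256, 200–300), midway between the fingers at (135) and (375); the printed arrow is clockwise. Closing on it.

Request:
carry_out --increments '[{"gripper": -1,"x": 0.2,"y": 0,"z": -0.4,"wx": 0,"wy": 0,"wz": 0},{"gripper": -1,"x": 0.4,"y": -0.1,"z": -0.8,"wx": 0,"wy": 0,"wz": 0},{"gripper": -1,"x": 0.6,"y": -0.1,"z": -1.2,"wx": 0,"wy": 0,"wz": 0},{"gripper": -1,"x": 0.6,"y": -0.1,"z": -1.2,"wx": 0,"wy": 0,"wz": 0},{"gripper": 0.3,"x": 0.6,"y": -0.1,"z": -1.2,"wx": 0,"wy": 0,"wz": 0},{"gripper": 0.3,"x": 0.6,"y": -0.1,"z": -1.2,"wx": 0,"wy": 0,"wz": 0},{"gripper": 0.3,"x": 0.6,"y": -0.1,"z": -1.2,"wx": 0,"wy": 0,"wz": 0},{"gripper": 0.3,"x": 0.6,"y": -0.1,"z": -1.2,"wx": 0,"wy": 0,"wz": 0}]'

```text
clock: 21.7
tool_pos: [0.5366, -0.0196, 0.086]
tcp_rot: [-2.552, 1.359, -0.697]
contact_force: [0.7, 0.3, 0.0]
finger_gap: 0.0699
gripper_force: 0.0
```

Request:
carry_out --increments '[{"gripper": 1,"x": 0,"y": 0,"z": 0,"wx": 0,"wy": 0,"wz": 0},{"gripper": 1,"x": 0,"y": 0,"z": 0,"wx": 0,"wy": 0,"wz": 0},{"gripper": 1,"x": 0,"y": 0,"z": 0,"wx": 0,"wy": 0,"wz": 0},{"gripper": 1,"x": 0,"y": 0,"z": 0,"wx": 0,"wy": 0,"wz": 0},{"gripper": 1,"x": 0,"y": 0,"z": 0,"wx": 0,"wy": 0,"wz": 0},{"gripper": 1,"x": 0,"y": 0,"z": 0,"wx": 0,"wy": 0,"wz": 0},{"gripper": 1,"x": 0,"y": 0,"z": 0,"wx": 0,"wy": 0,"wz": 0},{"gripper": 1,"x": 0,"y": 0,"z": 0,"wx": 0,"wy": 0,"wz": 0}]'

```text
clock: 22.37
tool_pos: [0.5366, -0.0196, 0.0856]
tcp_rot: [-2.552, 1.358, -0.696]
contact_force: [0.3, 0.3, -0.7]
finger_gap: 0.0166
gripper_force: 0.0
```

```bash
cat > ks.py <<'E'
from kscan import *
o=st(); x,y,z=basis();a=R.from_rotvec(o['tcp_rot']).as_matrix(); g=o['tool_pos']-.019*a[:,2]
print('grasp uvh',(np.array([g@x,g@y,g@z])*1000).round(1),'tooly angle',np.degrees(np.arctan2(a[:,1]@y,a[:,1]@x)).round(1),'axis err',np.arccos(-a[:,2]@z).round(3),'torque about key axis',(np.array(o['ft_torque'])@z).round(3),np.round(o['ft_torque'],2))
E
python3 ks.py
```

```text
{'clock': 22.3667, 'qpos': [0.3473, 0.3518, -0.483, 2.36, 1.6995, 0.2649, 2.028], 'tool_pos': [0.5366, -0.0196, 0.0856], 'tcp_rot': [-2.5524, 1.3582, -0.6961], 'contact_force': [0.3209, 0.337, -0.7058], 'finger_gap': 0.0166, 'gripper_force': 0.0}
[[0.477, -0.739, 0.475], [-0.818, -0.572, -0.069], [0.323, -0.356, -0.877]]
grasp uvh [ 509.8   55.  -161.9] tooly angle -138.0 axis err 0.003 torque about key axis 0.014 [0.11 0.68 0.02]
```

Still closing; wait, then start winding gently.

Request:
carry_out --increments '[{"gripper": 1,"x": 0,"y": 0,"z": 0,"wx": 0,"wy": 0,"wz": 0},{"gripper": 1,"x": 0,"y": 0,"z": 0,"wx": 0,"wy": 0,"wz": 0},{"gripper": 1,"x": 0,"y": 0,"z": 0,"wx": 0,"wy": 0,"wz": 0},{"gripper": 1,"x": 0,"y": 0,"z": 0,"wx": 0,"wy": 0,"wz": 0},{"gripper": 1,"x": 0,"y": 0,"z": 0,"wx": 0,"wy": 0,"wz": 0}]'

```text
clock: 22.78
tool_pos: [0.5363, -0.0198, 0.0855]
tcp_rot: [-2.553, 1.359, -0.696]
contact_force: [-2.4, -0.8, 1.2]
finger_gap: 0.011
gripper_force: 29.9
```

Request:
carry_out --increments '[{"gripper": 1,"x": 0,"y": 0,"z": 0,"wx": 0.028,"wy": -0.004,"wz": -0.053},{"gripper": 1,"x": 0,"y": 0,"z": 0,"wx": 0.071,"wy": -0.01,"wz": -0.132},{"gripper": 1,"x": 0,"y": 0,"z": 0,"wx": 0.119,"wy": -0.017,"wz": -0.219},{"gripper": 1,"x": 0,"y": 0,"z": 0,"wx": 0.166,"wy": -0.023,"wz": -0.307},{"gripper": 1,"x": 0,"y": 0,"z": 0,"wx": 0.214,"wy": -0.03,"wz": -0.395},{"gripper": 1,"x": 0,"y": 0,"z": 0,"wx": 0.261,"wy": -0.037,"wz": -0.483},{"gripper": 1,"x": 0,"y": 0,"z": 0,"wx": 0.309,"wy": -0.043,"wz": -0.57},{"gripper": 1,"x": 0,"y": 0,"z": 0,"wx": 0.356,"wy": -0.05,"wz": -0.658}]'

```text
clock: 23.45
tool_pos: [0.535, -0.0202, 0.0848]
tcp_rot: [-1.791, 2.108, -0.528]
contact_force: [-6.4, -1.3, 2.6]
finger_gap: 0.0108
gripper_force: 30.0
```

```bash
python3 ks.py
```

```text
{'clock': 23.45, 'qpos': [0.4303, 0.3687, -0.5754, 2.3583, 1.6781, 0.299, 1.3083], 'tool_pos': [0.535, -0.0202, 0.0848], 'tcp_rot': [-1.791, 2.1077, -0.5279], 'contact_force': [-6.4438, -1.313, 2.5818], 'finger_gap': 0.0108, 'gripper_force': 29.9601}
[[-0.16, -0.867, 0.472], [-0.987, 0.144, -0.07], [-0.007, -0.477, -0.879]]
grasp uvh [ 508.2   54.2 -161.9] tooly angle 178.7 axis err 0.005 torque about key axis 0.075 [-0.2   1.55 -0.14]
```

Request:
carry_out --increments '[{"gripper": 1,"x": 0,"y": 0,"z": 0,"wx": 0.053,"wy": -0.007,"wz": -0.099},{"gripper": 1,"x": 0,"y": 0,"z": 0,"wx": 0.107,"wy": -0.015,"wz": -0.197},{"gripper": 1,"x": 0,"y": 0,"z": 0,"wx": 0.16,"wy": -0.022,"wz": -0.296},{"gripper": 1,"x": 0,"y": 0,"z": 0,"wx": 0.214,"wy": -0.03,"wz": -0.395},{"gripper": 1,"x": 0,"y": 0,"z": 0,"wx": 0.267,"wy": -0.037,"wz": -0.494},{"gripper": 1,"x": 0,"y": 0,"z": 0,"wx": 0.32,"wy": -0.045,"wz": -0.592},{"gripper": 1,"x": 0,"y": 0,"z": 0,"wx": 0.374,"wy": -0.052,"wz": -0.691},{"gripper": 1,"x": 0,"y": 0,"z": 0,"wx": 0.427,"wy": -0.06,"wz": -0.79}]'

```text
clock: 24.12
tool_pos: [0.5338, -0.0192, 0.0841]
tcp_rot: [-0.674, 2.588, -0.26]
contact_force: [-7.7, 0.1, 0.8]
finger_gap: 0.0108
gripper_force: 30.0
```

Request:
carry_out --increments '[{"gripper": 1,"x": 0,"y": 0,"z": 0,"wx": 0.053,"wy": -0.007,"wz": -0.099},{"gripper": 1,"x": 0,"y": 0,"z": 0,"wx": 0.107,"wy": -0.015,"wz": -0.197},{"gripper": 1,"x": 0,"y": 0,"z": 0,"wx": 0.16,"wy": -0.022,"wz": -0.296},{"gripper": 1,"x": 0,"y": 0,"z": 0,"wx": 0.214,"wy": -0.03,"wz": -0.395},{"gripper": 1,"x": 0,"y": 0,"z": 0,"wx": 0.267,"wy": -0.037,"wz": -0.494},{"gripper": 1,"x": 0,"y": 0,"z": 0,"wx": 0.32,"wy": -0.045,"wz": -0.592},{"gripper": 1,"x": 0,"y": 0,"z": 0,"wx": 0.374,"wy": -0.052,"wz": -0.691},{"gripper": 1,"x": 0,"y": 0,"z": 0,"wx": 0.427,"wy": -0.06,"wz": -0.79}]'

```text
clock: 24.78
tool_pos: [0.5338, -0.0175, 0.084]
tcp_rot: [0.511, 2.6, 0.042]
contact_force: [-6.4, 3.8, -1.9]
finger_gap: 0.0107
gripper_force: 30.0
```

```bash
python3 ks.py
```

```text
{'clock': 24.7833, 'qpos': [0.5954, 0.4173, -0.7646, 2.3545, 1.6631, 0.3717, -0.443], 'tool_pos': [0.5338, -0.0175, 0.084], 'tcp_rot': [0.5107, 2.5997, 0.0423], 'contact_force': [-6.4371, 3.8217, -1.8742], 'finger_gap': 0.0107, 'gripper_force': 29.9666}
[[-0.812, 0.348, 0.469], [0.363, 0.93, -0.062], [-0.458, 0.12, -0.881]]
grasp uvh [ 506.4   56.6 -161.9] tooly angle 75.7 axis err 0.008 torque about key axis 0.153 [0.56 1.88 0.33]
```

Request:
carry_out --increments '[{"gripper": 1,"x": -0.1,"y": 0.1,"z": -0.1,"wx": 0.053,"wy": -0.007,"wz": -0.099},{"gripper": 1,"x": -0.2,"y": 0.1,"z": -0.1,"wx": 0.107,"wy": -0.015,"wz": -0.197},{"gripper": 1,"x": -0.2,"y": 0.1,"z": -0.1,"wx": 0.16,"wy": -0.022,"wz": -0.296},{"gripper": 1,"x": -0.2,"y": 0.1,"z": -0.1,"wx": 0.214,"wy": -0.03,"wz": -0.395},{"gripper": 1,"x": -0.2,"y": 0.1,"z": -0.1,"wx": 0.267,"wy": -0.037,"wz": -0.494},{"gripper": 1,"x": -0.2,"y": 0.1,"z": -0.1,"wx": 0.32,"wy": -0.045,"wz": -0.592},{"gripper": 1,"x": -0.2,"y": 0.1,"z": -0.1,"wx": 0.374,"wy": -0.052,"wz": -0.691},{"gripper": 1,"x": -0.2,"y": 0.1,"z": -0.1,"wx": 0.427,"wy": -0.06,"wz": -0.79}]'

```text
clock: 25.45
tool_pos: [0.5349, -0.0163, 0.0846]
tcp_rot: [1.614, 2.15, 0.339]
contact_force: [3.2, 4.1, -6.8]
finger_gap: 0.0109
gripper_force: 30.0
```

Request:
carry_out --increments '[{"gripper": 1,"x": 0,"y": 0,"z": 0,"wx": 0.053,"wy": -0.007,"wz": -0.099},{"gripper": 1,"x": 0,"y": 0,"z": 0,"wx": 0.107,"wy": -0.015,"wz": -0.197},{"gripper": 1,"x": 0,"y": 0,"z": 0,"wx": 0.16,"wy": -0.022,"wz": -0.296},{"gripper": 1,"x": 0,"y": 0,"z": 0,"wx": 0.214,"wy": -0.03,"wz": -0.395},{"gripper": 1,"x": 0,"y": 0,"z": 0,"wx": 0.267,"wy": -0.037,"wz": -0.494},{"gripper": 1,"x": 0,"y": 0,"z": 0,"wx": 0.32,"wy": -0.045,"wz": -0.592},{"gripper": 1,"x": 0,"y": 0,"z": 0,"wx": 0.374,"wy": -0.052,"wz": -0.691},{"gripper": 1,"x": 0,"y": 0,"z": 0,"wx": 0.427,"wy": -0.06,"wz": -0.79}]'

```text
clock: 26.12
tool_pos: [0.5363, -0.0166, 0.0854]
tcp_rot: [2.485, 1.283, 0.591]
contact_force: [7.0, 2.7, -8.0]
finger_gap: 0.0107
gripper_force: 30.0
```

```bash
python3 ks.py
```

```text
{'clock': 26.1167, 'qpos': [0.7523, 0.4944, -0.9567, 2.3521, 1.6892, 0.4799, -2.2268], 'tool_pos': [0.5363, -0.0166, 0.0854], 'tcp_rot': [2.4846, 1.2832, 0.591], 'contact_force': [6.9886, 2.7077, -7.9657], 'finger_gap': 0.0107, 'gripper_force': 29.9949}
[[0.521, 0.707, 0.478], [0.823, -0.565, -0.061], [0.227, 0.425, -0.876]]
grasp uvh [ 509.    57.7 -161.8] tooly angle -27.5 axis err 0.006 torque about key axis 0.219 [0.52 0.11 0.52]
```

Request:
carry_out --increments '[{"gripper": -1,"x": 0,"y": 0,"z": 0,"wx": 0,"wy": 0,"wz": 0},{"gripper": -1,"x": 0,"y": 0,"z": 0,"wx": 0,"wy": 0,"wz": 0},{"gripper": -1,"x": 0,"y": 0,"z": 0,"wx": 0,"wy": 0,"wz": 0},{"gripper": -1,"x": 0,"y": 0,"z": 0,"wx": 0,"wy": 0,"wz": 0},{"gripper": -1,"x": -0.1,"y": -0.1,"z": 0,"wx": 0,"wy": 0,"wz": 0},{"gripper": -1,"x": -0.1,"y": -0.1,"z": 0,"wx": 0,"wy": 0,"wz": 0},{"gripper": -1,"x": -0.1,"y": -0.1,"z": 0,"wx": 0,"wy": 0,"wz": 0},{"gripper": -1,"x": -0.1,"y": -0.1,"z": 0,"wx": 0,"wy": 0,"wz": 0}]'

```text
clock: 26.78
tool_pos: [0.5336, -0.0197, 0.0847]
tcp_rot: [2.481, 1.286, 0.584]
contact_force: [0.3, -0.1, -0.4]
finger_gap: 0.0594
gripper_force: 0.0
```

Request:
carry_out --increments '[{"gripper": -1,"x": 0,"y": 0,"z": 0,"wx": 0,"wy": 0,"wz": 0},{"gripper": -1,"x": 0,"y": 0,"z": 0,"wx": 0,"wy": 0,"wz": 0},{"gripper": -1,"x": 0,"y": 0,"z": 0,"wx": 0,"wy": 0,"wz": 0},{"gripper": -1,"x": 0,"y": 0,"z": 0,"wx": 0,"wy": 0,"wz": 0},{"gripper": -1,"x": 0,"y": 0,"z": 0,"wx": 0,"wy": 0,"wz": 0}]'

```text
clock: 27.2
tool_pos: [0.5337, -0.0196, 0.0847]
tcp_rot: [2.481, 1.286, 0.584]
contact_force: [0.3, 1.0, 1.0]
finger_gap: 0.0903
gripper_force: 0.0
```

```bash
python3 ks.py
```

```text
{'clock': 27.2, 'qpos': [0.7559, 0.4916, -0.9551, 2.3565, 1.6902, 0.4795, -2.2223], 'tool_pos': [0.5337, -0.0196, 0.0847], 'tcp_rot': [2.481, 1.2861, 0.5845], 'contact_force': [0.2623, 1.007, 1.0303], 'finger_gap': 0.0903, 'gripper_force': 0.0}
[[0.52, 0.709, 0.476], [0.825, -0.562, -0.065], [0.221, 0.426, -0.877]]
grasp uvh [ 506.8   54.5 -161.4] tooly angle -27.3 axis err 0.002 torque about key axis 0.016 [-0.02  0.64 -0.04]
```

Request:
carry_out --increments '[{"gripper": -1,"x": 0.1,"y": 0.1,"z": 0.1,"wx": -0.053,"wy": 0.007,"wz": 0.099},{"gripper": -1,"x": 0.1,"y": 0.1,"z": 0.1,"wx": -0.107,"wy": 0.015,"wz": 0.197},{"gripper": -1,"x": 0.1,"y": 0.1,"z": 0.1,"wx": -0.16,"wy": 0.022,"wz": 0.296},{"gripper": -1,"x": 0.1,"y": 0.1,"z": 0.1,"wx": -0.214,"wy": 0.03,"wz": 0.395},{"gripper": -1,"x": 0.1,"y": 0.1,"z": 0.1,"wx": -0.267,"wy": 0.037,"wz": 0.494},{"gripper": -1,"x": 0.1,"y": 0.1,"z": 0.1,"wx": -0.32,"wy": 0.045,"wz": 0.592},{"gripper": -1,"x": 0.1,"y": 0.1,"z": 0.1,"wx": -0.374,"wy": 0.052,"wz": 0.691},{"gripper": -1,"x": 0.1,"y": 0.1,"z": 0.1,"wx": -0.427,"wy": 0.06,"wz": 0.79}]'

```text
clock: 27.87
tool_pos: [0.5346, -0.0185, 0.0856]
tcp_rot: [1.603, 2.155, 0.331]
contact_force: [-0.2, -0.3, -0.5]
finger_gap: 0.0917
gripper_force: 0.0
```

Request:
carry_out --increments '[{"gripper": -1,"x": 0,"y": 0,"z": 0,"wx": -0.053,"wy": 0.007,"wz": 0.099},{"gripper": -1,"x": 0,"y": 0,"z": 0,"wx": -0.107,"wy": 0.015,"wz": 0.197},{"gripper": -1,"x": 0,"y": 0,"z": 0,"wx": -0.16,"wy": 0.022,"wz": 0.296},{"gripper": -1,"x": 0,"y": 0,"z": 0,"wx": -0.214,"wy": 0.03,"wz": 0.395},{"gripper": -1,"x": 0,"y": 0,"z": 0,"wx": -0.267,"wy": 0.037,"wz": 0.494},{"gripper": -1,"x": 0,"y": 0,"z": 0,"wx": -0.32,"wy": 0.045,"wz": 0.592},{"gripper": -1,"x": 0,"y": 0,"z": 0,"wx": -0.374,"wy": 0.052,"wz": 0.691},{"gripper": -1,"x": 0,"y": 0,"z": 0,"wx": -0.427,"wy": 0.06,"wz": 0.79}]'

```text
clock: 28.53
tool_pos: [0.5345, -0.0185, 0.0856]
tcp_rot: [0.499, 2.597, 0.035]
contact_force: [-0.6, -0.0, -0.1]
finger_gap: 0.0919
gripper_force: 0.0
```

Request:
carry_out --increments '[{"gripper": -1,"x": 0,"y": 0,"z": 0,"wx": -0.053,"wy": 0.007,"wz": 0.099},{"gripper": -1,"x": 0,"y": 0,"z": 0,"wx": -0.107,"wy": 0.015,"wz": 0.197},{"gripper": -1,"x": 0,"y": 0,"z": 0,"wx": -0.16,"wy": 0.022,"wz": 0.296},{"gripper": -1,"x": 0,"y": 0,"z": 0,"wx": -0.214,"wy": 0.03,"wz": 0.395},{"gripper": -1,"x": 0,"y": 0,"z": 0,"wx": -0.267,"wy": 0.037,"wz": 0.494},{"gripper": -1,"x": 0,"y": 0,"z": 0,"wx": -0.32,"wy": 0.045,"wz": 0.592},{"gripper": -1,"x": 0,"y": 0,"z": 0,"wx": -0.374,"wy": 0.052,"wz": 0.691},{"gripper": -1,"x": 0,"y": 0,"z": 0,"wx": -0.427,"wy": 0.06,"wz": 0.79}]'

```text
clock: 29.2
tool_pos: [0.5346, -0.0185, 0.0856]
tcp_rot: [-0.687, 2.581, -0.265]
contact_force: [-0.3, 0.1, -1.2]
finger_gap: 0.0921
gripper_force: 0.0
```

Request:
carry_out --increments '[{"gripper": -1,"x": 0,"y": 0,"z": 0,"wx": -0.053,"wy": 0.007,"wz": 0.099},{"gripper": -1,"x": 0,"y": 0,"z": 0,"wx": -0.107,"wy": 0.015,"wz": 0.197},{"gripper": -1,"x": 0,"y": 0,"z": 0,"wx": -0.16,"wy": 0.022,"wz": 0.296},{"gripper": 0.2,"x": 0,"y": 0,"z": 0,"wx": -0.21,"wy": 0.029,"wz": 0.388},{"gripper": 0.2,"x": 0,"y": 0,"z": 0,"wx": -0.21,"wy": 0.029,"wz": 0.388},{"gripper": 0.2,"x": 0,"y": 0,"z": 0,"wx": -0.21,"wy": 0.029,"wz": 0.388}]'

```text
clock: 29.7
tool_pos: [0.5346, -0.0185, 0.0857]
tcp_rot: [-1.242, 2.406, -0.401]
contact_force: [-0.7, -0.1, 0.2]
finger_gap: 0.0765
gripper_force: 0.0
```

```bash
python3 ks.py
```

```text
{'clock': 29.7, 'qpos': [0.4755, 0.3776, -0.6305, 2.359, 1.6771, 0.3199, 0.8582], 'tool_pos': [0.5346, -0.0185, 0.0857], 'tcp_rot': [-1.2421, 2.4059, -0.4007], 'contact_force': [-0.6961, -0.101, 0.1504], 'finger_gap': 0.0765, 'gripper_force': 0.0}
[[-0.524, -0.708, 0.473], [-0.823, 0.564, -0.068], [-0.218, -0.426, -0.878]]
grasp uvh [ 508.    55.8 -160.9] tooly angle 152.6 axis err 0.002 torque about key axis -0.064 [ 0.12  0.62 -0.05]
```

Exactly half a turn back and centred. Regrip, then wind on.

Request:
carry_out --increments '[{"gripper": 1,"x": 0,"y": 0,"z": 0,"wx": 0,"wy": 0,"wz": 0},{"gripper": 1,"x": 0,"y": 0,"z": 0,"wx": 0,"wy": 0,"wz": 0},{"gripper": 1,"x": 0,"y": 0,"z": 0,"wx": 0,"wy": 0,"wz": 0},{"gripper": 1,"x": 0,"y": 0,"z": 0,"wx": 0,"wy": 0,"wz": 0},{"gripper": 1,"x": 0,"y": 0,"z": 0,"wx": 0,"wy": 0,"wz": 0},{"gripper": 1,"x": 0,"y": 0,"z": 0,"wx": 0,"wy": 0,"wz": 0},{"gripper": 1,"x": 0,"y": 0,"z": 0,"wx": 0,"wy": 0,"wz": 0},{"gripper": 1,"x": 0,"y": 0,"z": 0,"wx": 0,"wy": 0,"wz": 0}]'

```text
clock: 30.37
tool_pos: [0.5346, -0.0186, 0.0857]
tcp_rot: [-1.246, 2.404, -0.402]
contact_force: [-0.5, 0.2, -0.3]
finger_gap: 0.0233
gripper_force: 0.0
```

Request:
carry_out --increments '[{"gripper": 1,"x": 0,"y": 0,"z": 0,"wx": 0,"wy": 0,"wz": 0},{"gripper": 1,"x": 0,"y": 0,"z": 0,"wx": 0,"wy": 0,"wz": 0},{"gripper": 1,"x": 0,"y": 0,"z": 0,"wx": 0,"wy": 0,"wz": 0},{"gripper": 1,"x": 0,"y": 0,"z": 0,"wx": 0,"wy": 0,"wz": 0},{"gripper": 1,"x": 0,"y": 0,"z": 0,"wx": 0,"wy": 0,"wz": 0}]'

```text
clock: 30.78
tool_pos: [0.5345, -0.0185, 0.0856]
tcp_rot: [-1.246, 2.404, -0.401]
contact_force: [-1.2, -0.5, 1.7]
finger_gap: 0.0107
gripper_force: 30.0
```

Request:
carry_out --increments '[{"gripper": 1,"x": 0,"y": 0,"z": 0,"wx": 0.036,"wy": -0.005,"wz": -0.066},{"gripper": 1,"x": 0,"y": 0,"z": 0,"wx": 0.071,"wy": -0.01,"wz": -0.132},{"gripper": 1,"x": 0,"y": 0,"z": 0,"wx": 0.107,"wy": -0.015,"wz": -0.197},{"gripper": 1,"x": 0,"y": 0,"z": 0,"wx": 0.142,"wy": -0.02,"wz": -0.263},{"gripper": 1,"x": 0,"y": 0,"z": 0,"wx": 0.178,"wy": -0.025,"wz": -0.329},{"gripper": 1,"x": 0,"y": 0,"z": 0,"wx": 0.214,"wy": -0.03,"wz": -0.395},{"gripper": 1,"x": 0,"y": 0,"z": 0,"wx": 0.249,"wy": -0.035,"wz": -0.461},{"gripper": 1,"x": 0,"y": 0,"z": 0,"wx": 0.285,"wy": -0.04,"wz": -0.527}]'

```text
clock: 31.45
tool_pos: [0.5344, -0.0183, 0.0856]
tcp_rot: [-0.467, 2.62, -0.211]
contact_force: [-0.9, 0.2, 0.6]
finger_gap: 0.0109
gripper_force: 30.0
```

```bash
python3 ks.py
```

```text
{'clock': 31.45, 'qpos': [0.5332, 0.3937, -0.6954, 2.3571, 1.6699, 0.3454, 0.2767], 'tool_pos': [0.5344, -0.0183, 0.0856], 'tcp_rot': [-0.4673, 2.6196, -0.211], 'contact_force': [-0.9297, 0.1885, 0.5989], 'finger_gap': 0.0109, 'gripper_force': 30.0226}
[[-0.833, -0.289, 0.473], [-0.361, 0.93, -0.067], [-0.42, -0.226, -0.879]]
grasp uvh [ 507.8   55.9 -160.9] tooly angle 118.2 axis err 0.003 torque about key axis 0.108 [0.1  0.69 0.12]
```

Request:
carry_out --increments '[{"gripper": 1,"x": 0,"y": 0,"z": 0,"wx": 0.024,"wy": -0.003,"wz": -0.044},{"gripper": 1,"x": 0,"y": 0,"z": 0,"wx": 0.047,"wy": -0.007,"wz": -0.088},{"gripper": 1,"x": 0,"y": 0,"z": 0,"wx": 0.071,"wy": -0.01,"wz": -0.132},{"gripper": 1,"x": 0,"y": 0,"z": 0,"wx": 0.095,"wy": -0.013,"wz": -0.176},{"gripper": 1,"x": 0,"y": 0,"z": 0,"wx": 0.119,"wy": -0.017,"wz": -0.219},{"gripper": 1,"x": 0,"y": 0,"z": 0,"wx": 0.142,"wy": -0.02,"wz": -0.263},{"gripper": 1,"x": 0,"y": 0,"z": 0,"wx": 0.142,"wy": -0.02,"wz": -0.263}]'

```text
clock: 32.03
tool_pos: [0.5344, -0.0182, 0.0856]
tcp_rot: [-0.076, 2.648, -0.113]
contact_force: [-0.9, 1.0, -1.0]
finger_gap: 0.0116
gripper_force: 31.8
```

```bash
python3 ks.py | tail -1
```

```text
grasp uvh [ 507.7   56.  -160.9] tooly angle 101.2 axis err 0.003 torque about key axis 0.699 [-0.17  0.76  0.64]
```

Request:
carry_out --increments '[{"gripper": 1,"x": 0,"y": 0,"z": 0,"wx": 0.024,"wy": -0.003,"wz": -0.044},{"gripper": 1,"x": 0,"y": 0,"z": 0,"wx": 0.047,"wy": -0.007,"wz": -0.088},{"gripper": 1,"x": 0,"y": 0,"z": 0,"wx": 0.071,"wy": -0.01,"wz": -0.132},{"gripper": 1,"x": 0,"y": 0,"z": 0,"wx": 0.095,"wy": -0.013,"wz": -0.176},{"gripper": 1,"x": 0,"y": 0,"z": 0,"wx": 0.095,"wy": -0.013,"wz": -0.176}]'

```text
clock: 32.45
tool_pos: [0.5348, -0.0181, 0.0858]
tcp_rot: [0.187, 2.638, -0.046]
contact_force: [-0.1, 0.9, 1.4]
finger_gap: 0.0148
gripper_force: 37.4
```

```bash
python3 ks.py | tail -1
```

```text
grasp uvh [ 508.2   56.1 -160.8] tooly angle 89.9 axis err 0.002 torque about key axis 0.963 [-0.26  0.59  0.91]
```

Torque jumped from 0.1 to 0.7–0.96 N m and the bar began to twist in the pads, so the key is against its stop. Releasing and retreating.

Request:
carry_out --increments '[{"gripper": -1,"x": 0,"y": 0,"z": 0,"wx": 0,"wy": 0,"wz": 0},{"gripper": -1,"x": 0,"y": 0,"z": 0,"wx": 0,"wy": 0,"wz": 0},{"gripper": -1,"x": 0,"y": 0,"z": 0,"wx": 0,"wy": 0,"wz": 0},{"gripper": -1,"x": 0,"y": 0,"z": 0,"wx": 0,"wy": 0,"wz": 0},{"gripper": -1,"x": 0,"y": 0,"z": 0,"wx": 0,"wy": 0,"wz": 0},{"gripper": -1,"x": 0,"y": 0,"z": 0,"wx": 0,"wy": 0,"wz": 0},{"gripper": -1,"x": 0,"y": 0,"z": 0,"wx": 0,"wy": 0,"wz": 0},{"gripper": -1,"x": 0,"y": 0,"z": 0,"wx": 0,"wy": 0,"wz": 0}]'

```text
clock: 33.12
tool_pos: [0.5346, -0.0186, 0.0857]
tcp_rot: [0.19, 2.638, -0.046]
contact_force: [-0.2, -0.1, 0.0]
finger_gap: 0.0633
gripper_force: 0.0
```

Request:
carry_out --increments '[{"gripper": -1,"x": 0,"y": 0,"z": 0,"wx": 0,"wy": 0,"wz": 0},{"gripper": -1,"x": 0,"y": 0,"z": 0,"wx": 0,"wy": 0,"wz": 0},{"gripper": -1,"x": 0,"y": 0,"z": 0,"wx": 0,"wy": 0,"wz": 0},{"gripper": -1,"x": -0.5,"y": 0.1,"z": 1,"wx": 0,"wy": 0,"wz": 0},{"gripper": -1,"x": -1,"y": 0.1,"z": 2,"wx": 0,"wy": 0,"wz": 0},{"gripper": -1,"x": -1,"y": 0.1,"z": 4,"wx": 0,"wy": 0,"wz": 0},{"gripper": -1,"x": -1,"y": 0.1,"z": 6.5,"wx": 0,"wy": 0,"wz": 0},{"gripper": -1,"x": -1,"y": 0.1,"z": 9,"wx": 0,"wy": 0,"wz": 0}]'

```text
clock: 33.78
tool_pos: [0.5244, -0.0187, 0.1636]
tcp_rot: [0.192, 2.638, -0.048]
contact_force: [-0.1, -0.9, 0.8]
finger_gap: 0.0914
gripper_force: 0.0
```

Request:
carry_out --increments '[{"gripper": -1,"x": -1,"y": 0,"z": 2,"wx": 0,"wy": 0.1,"wz": 0},{"gripper": -1,"x": -3,"y": 0,"z": 4,"wx": 0,"wy": 0.2,"wz": 0},{"gripper": -1,"x": -5,"y": 0,"z": 6,"wx": 0,"wy": 0.3,"wz": 0},{"gripper": -1,"x": -7,"y": 0,"z": 7,"wx": 0,"wy": 0.4,"wz": 0},{"gripper": -1,"x": -9,"y": 0,"z": 8,"wx": 0,"wy": 0.5,"wz": 0},{"gripper": -1,"x": -11,"y": 0,"z": 8,"wx": 0,"wy": 0.5,"wz": 0},{"gripper": -1,"x": -12,"y": 0,"z": 8,"wx": 0,"wy": 0.5,"wz": 0},{"gripper": -1,"x": -12,"y": 0,"z": 8,"wx": 0,"wy": 0.5,"wz": 0}]'

```text
clock: 34.45
tool_pos: [0.4039, -0.0193, 0.2432]
tcp_rot: [-0.203, -3.13, 0.111]
contact_force: [-0.2, -0.6, 0.2]
finger_gap: 0.0917
gripper_force: 0.0
```

```bash
python3 - <<'E'
from key import *
o=st(False)
t,td,ti=snap('top');P=cloud(td,ti);s,sd,si=snap('scene');P2=cloud(sd,si)
for n,X in(('top',P),('scene',P2)):
    m=(X[...,2]>.066)&(X[...,2]<.11)&(X[...,0]>.565)&(X[...,0]<.655)&(X[...,1]>.045)&(X[...,1]<.14);Q=X[m]
    if len(Q)>20: print(n,len(Q),cv2.minAreaRect((Q[:,:2]*1000).astype(np.float32)),Q[:,2].max())
    top,r,h=bar(X);print(n,top,r[2:4])
save('fin.png',np.hstack([cv2.resize(t[120:280,120:360],(480,320)),cv2.resize(s[160:250,200:300],(320,320))]))
E
```

```text
{'clock': 34.45, 'qpos': [1.1438, 0.1031, -1.2646, 2.0835, 0.193, 1.0512, 1.2235], 'tool_pos': [0.4039, -0.0193, 0.2432], 'tcp_rot': [-0.2025, -3.1301, 0.111], 'contact_force': [-0.2403, -0.5799, 0.1772], 'finger_gap': 0.0917, 'gripper_force': 0.0}
[[-0.992, 0.129, -0.008], [0.129, 0.989, -0.07], [-0.002, -0.071, -0.997]]
top 361 ((606.9758911132812, 89.71026611328125), (56.00947570800781, 63.68010330200195), 28.745328903198242) 0.10463903902240568
top -0.15382100988692893 [(79, [array([510.5,  55.5]), array([57.8, 15.3]), np.float64(9.7)]), ('pca', array([510.3,  54.9]), np.float64(-163.7))]
scene 184 ((603.872314453125, 94.82864379882812), (63.41189193725586, 53.71576690673828), 49.12919998168945) 0.10674280282545823
scene -0.15191891134644048 [(32, [array([512.8,  57.7]), array([62.9, 15.1]), np.float64(22.3)]), ('pca', array([514.2,  58.6]), np.float64(-163.0))]
```

View pics/fin.png

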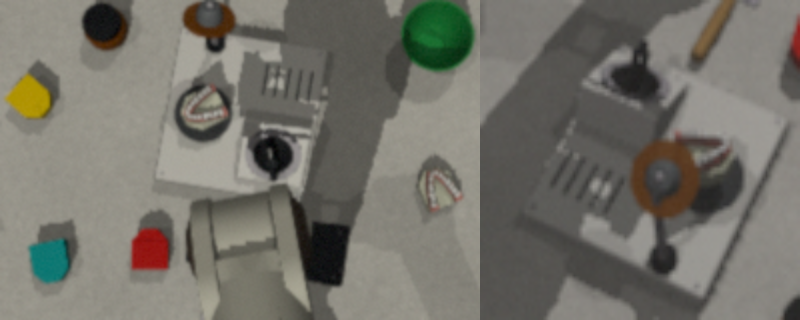

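The final picture shows the jaw teeth up on the stage at (203,108). The key's white mark has moved to (272,155). Both bar angles put the turn at about 5.2 rad, which fits a stop at 6.0 from a start near 0.8. The other jaw (438,187), look-alikes, bowl and jar haven't moved, and the arm touches nothing. Handing in.

```bash
python3 -c "
from plant import bot
print(bot.close_job())"
```

```text
the job is handed in; nothing more can be done
None
```

The job is handed in at about 34.5 s on the robot's clock: the jaw model stands teeth up on the stage, about 1 mm off centre, and the timer key was wound about 5.2 rad clockwise until the torque jumped at its stop; the other things looked unmoved.

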